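# Stand washed filter cassettes on the drying ledge and start the fan

## Robot

A 6-joint arm with a two-finger parallel gripper is mounted at the origin on the work surface. World frame = base frame: x ahead of the robot, y to its left, z up, the work surface at z = 0. Lengths are in m, angles in rad, forces in N, time in s.
With the tool pointing down it reaches from about 0.225 to 0.875 m from the base axis. Payload 3.4 kg.
Tool frame: the origin (TCP) lies on the centre line of the jaws, within the pads' length; the fingertips stand 19 mm ahead of it and the grasp point (between the pads) is the TCP; z points along the fingers, y is the direction in which the jaws open and shut (so a half turn about z gives the same grasp; the last joint's range is limited). The gripper opens to 85 mm and grips with 20 to 120 N. Pads are 22 mm wide; open, the fingers measure 114 mm over their backs; the gripper's body (76 mm by 85 mm) begins 54 mm behind the grasp point. The pads swing forward as they close: fully open they stand 13 mm farther back than shut.
Start: joints at [-1.452, 0.276, 1.505, -0, 1.361, -0.121], TCP at [0.137, -0.559, 0.25] pointing down, gripper open.
Joint ranges: [-2.89, 2.89], [-0.75, 2.08], [0.22, 2.7], [-1.18, 4.32], [0.11, 2.71], [-2.7, 2.7]. Speed limits (rad/s): [2.57, 2.57, 3.14, 3.14, 3.14, 3.14].

## Interface

Orientations are given as a unit quaternion [w, x, y, z].
In Python, from rig import monitor, eyes, manip, models gives the robot as it stands.
- The arm moves only by the tool send_rows, never from a script. Its argument "deltas" is a list of rows, each an object with "dp": the shift along the world's x, y, z each as a share of 0.12 m, from -1 to 1, a list of three; "rotation": the turn, a rotation vector about the world's x, y, z each as a share of 0.5 rad, from -1 to 1, a list of three. In form: [{"dp": [dx, dy, dz], "rotation": [rx, ry, rz]}, ...]. A call has 1 to 12 rows; each row is the pose to reach, as a shift and turn from the pose commanded when the call began; what a row does not reach only later rows make up. A row lasts 1/12 s, in which the tool goes at most 41.7 mm and 7.16 degrees, less where a joint would pass 70% of its speed; a pose out of reach is approached as far as the arm can. A call with a number of a shift or a turn outside -1 to 1 is refused whole. A call with a gripper value outside its range is refused whole. "fingers" is the closure, from -1 (fully open) to 1 (shut), set as the call begins (left out, the last holds). The fingers move at their own pace and stop on an object; "grip_force" is the grip in N (left out, the last holds). Time passes only in rows, so rows that repeat a pose let the fingers close. It gives the time, the measured TCP pose, the force and the opening at its end, in the units of the state.
- monitor.get_state(): the state, without advancing time (a new reading comes with each control period).
- eyes.get_image(name): name is "side" or "top"; returns a dict with "color" (400x640x3 uint8, red, green, blue), "depth" (400x640 float32, m along the optical axis (not along the pixel's ray), 0 where there is no reading), "mtx" (3x3 intrinsics, pixels), "k1" (the pictures are not rectified: a ray, as slopes to the right and down, at radius r is drawn at 1 + k1 r^2 times it, then the intrinsics apply), "rvec" (rotation vector, rad) and "tvec" (3), from world to camera coordinates, as OpenCV has them. Camera axes: x right, y down, z forward; pixel columns grow to the right and rows downward; lengths in m; the calibration is good to about 2 mm. A picture is of the moment at which its call begins.
- manip.sign_off(): hands the job in, once; it reports no verdict.
Trained networks look in a picture, given as the dict that the camera call returned (one of the last four; its "shot" number tells which), for a name from the list of things; names that differ only in an ending like _2 or _b are one class to them, and where a whole thing is asked for, a point or a joint stands for the part that bears it (a point fixed in the world has none). Each returns a list of dicts, best first, with "score" (0 to 1); they miss things now and then, are a little off and sometimes report something else, mostly with a low value. They report only what shows in the picture. A call takes as long as a camera call. They do not tell look-alikes from the thing itself.
- models.find_in(name, picture): "box" ([left, top, right, bottom] in pixels, round what is visible of it).
The state is a dict: "clock": time; "qpos": joint angles; "qd": joint speeds; "effort": joint torques, N m; "position": TCP position; "ee_rot": TCP orientation; "contact_force": force on the tool from outside, world axes, zero at the start; "moment": the same for the moment, N m; "width": finger opening in m.
Only numpy, scipy, OpenCV 4.12 (cv2) and the standard library are available. Lean on these libraries where they do the work, as an engineer would, in place of code of your own. Each camera call takes 0.05 s, during which the arm holds its last target.

## Task

Put the washed filters up to dry: move the bottle left on the narrow white ledge and the hand brush into the grey caddy, the bottle standing upright, and stand every blue filter upright on its short thin end on the ledge, its foot fully on the strip, broad faces to the front and back, none touching another. Only when all of that is done, turn the orange switch of the drying fan clockwise as far as it goes. Leave the soap dish and the clear measuring cup where they are.

Things in the scene. Friction and masses are not known exactly. Their poses are not given: they have to be found in the camera images.
- filter0: washed filter cassette, blue plastic frame with white pleats, a rigid block 100 long (own x) x 56 wide (own y) x 26 thick (own z), 0.12 kg; origin at its centre. Starts lying flat on the worktop (own z up, centre 13 above it), own x roughly away from the robot. Either end and either face may be used. All cassettes are alike; between two and four are present
- filter1: washed filter cassette, blue plastic frame with white pleats, a rigid block 100 long (own x) x 56 wide (own y) x 26 thick (own z), 0.12 kg; origin at its centre. Starts lying flat on the worktop (own z up, centre 13 above it), own x roughly away from the robot. Either end and either face may be used. All cassettes are alike; between two and four are present
- filter2: washed filter cassette, blue plastic frame with white pleats, a rigid block 100 long (own x) x 56 wide (own y) x 26 thick (own z), 0.12 kg; origin at its centre. Starts lying flat on the worktop (own z up, centre 13 above it), own x roughly away from the robot. Either end and either face may be used. All cassettes are alike; between two and four are present
- filter3: washed filter cassette, blue plastic frame with white pleats, a rigid block 100 long (own x) x 56 wide (own y) x 26 thick (own z), 0.12 kg; origin at its centre. Starts lying flat on the worktop (own z up, centre 13 above it), own x roughly away from the robot. Either end and either face may be used. All cassettes are alike; between two and four are present
- ledge_top (a point): middle of the top of the fixed drying ledge: a level white strip 46 deep (own x, towards its far side) x 400 long (own y), its top (this point) 90 above the worktop; own z up. A post (18 x 12) and a foot (own x -35 to +75) carry each end, 190 from the middle. Behind it runs a guard rail of 6 thick wire, at own x = +46, up to 68 above the strip; open in front and above
- bottle: yellow bottle of cleaner with white band and red cap, round, 42 in diameter up to 86 above its base, then narrowing to a cap 26 in diameter, 116 tall in all, 0.15 kg; origin at the centre of its base, own z up along the bottle. Starts standing on the ledge
- brush: hand brush lying bristles down: wooden block 130 long (own x) x 30 wide (own y), 34 tall in all with its stiff bristles (block from 16 to 34 above the worktop), 0.09 kg; origin at the centre of its underside
- caddy_in (a point): middle of the inner floor (5 above the worktop) of the fixed, open grey plastic caddy, 240 (own x) x 170 (own y) x 55 high outside, walls 5 thick. A wall as high as the others, at own x = 0 along own y, makes two bays of about 112 (own x) x 160 (own y), centres at own x = -59 and +59; either bay will do for either thing
- fan_knob (a joint): rotary switch of the drying fan, rad: 0 to 1.5, grows clockwise seen from above, 1.5 is the stop (fully on). It stays where it is left; turning takes about 0.03 N m
- fan_knob_grip (a point): on the axis of the orange rotary switch, at the height to grip it (82 above the worktop). Its grip is an upright bar 42 long (own x, turns with the switch) x 14 wide (own y), top 7 above this point, bottom 25 below. It sits on the foot (45 high, 290 x 130) of a grey fan whose drum (170 in diameter, 70 thick, top 250 above the worktop) begins 100 beyond the switch's axis
- soapdish: bystander, to be left where it is: low white soap dish 90 x 65 x 18 with a bar of green soap in it, 26 high in all; origin under its centre
- scoop: bystander, to be left where it is: clear measuring cup, 56 in diameter, 50 tall, between the ledge and the fan; origin under its centre
Not all that is in view belongs to the job. Leave any red look-alike of the filter3 alone.

How it is judged:
By the outcome, as a careful person would: the job done as asked, in the order asked, and still so for the second after the job is handed in, with the robot touching nothing.
Of filter0, filter1, filter2, filter3 only 2 to 4 are there at a start; the rules pass over those that are not, and their reading is None.
At some moment in a run one of filter0, filter1, filter2, filter3, brush may be knocked a few centimetres aside while the robot is not near it.
Once in a run the grip may slacken for a moment while it holds something.
It also fails if it takes over 210 s, if anything falls off the work surface, if the arm or the gripper's body presses on something with over 40 N, if the wrist force passes 120 N, or if a joint passes its speed limit or range.

## Working session

There is one attempt and no reset: what is moved stays moved. The work goes in short steps, Python scripts to look and compute and a tool call to move; the robot and the scene stay as the last step left them, time stands still between calls to the robot, and variables do not carry over. Pictures are saved under pics/ and viewed, and the job is handed in when it is done.

Besides the shell and the picture viewer there is one more tool, called after "Request:" as a command line: name --argument value ..., lists and objects as JSON in quotes. send_rows: Moves the arm, as the interface text tells. Its arguments: {"type":"object","properties":{"deltas":{"type":"array","items":{"type":"object","properties":{"dp":{"type":"array","items":{"type":"number"}},"rotation":{"type":"array","items":{"type":"number"}}}}},"fingers":{"type":"number"},"grip_force":{"type":"number"}},"required":["deltas"]}

```bash
ls; mkdir -p pics; cat > h.py <<'E'
import numpy as np, cv2
from rig import monitor, eyes, manip, models
def cam(n):
    return eyes.get_image(n)
def save(im,fn,crop=None,scale=1):
    c=im["color"][:,:,::-1]
    if crop: c=c[crop[1]:crop[3],crop[0]:crop[2]]
    if scale!=1: c=cv2.resize(c,None,fx=scale,fy=scale,interpolation=cv2.INTER_CUBIC)
    cv2.imwrite("pics/"+fn,c)
def RT(im):
    return cv2.Rodrigues(np.array(im["rvec"],float))[0],np.array(im["tvec"],float).reshape(3)
def rays(im):
    # undistorted slopes per pixel
    h,w=im["depth"].shape
    u,v=np.meshgrid(np.arange(w),np.arange(h))
    K=np.array(im["mtx"]); d=np.array([im["k1"],0,0,0],float)
    p=cv2.undistortPoints(np.stack([u,v],-1).reshape(-1,1,2).astype(float),K,d).reshape(h,w,2)
    return p
def cloud(im):
    p=rays(im); z=im["depth"].astype(float)
    X=np.dstack([p*z[...,None],z])
    R,t=RT(im)
    W=(X-t)@R
    W[z<=0]=np.nan
    return W
def proj(im,P):
    P=np.atleast_2d(np.array(P,float))
    d=np.array([im["k1"],0,0,0],float)
    return cv2.projectPoints(P.reshape(-1,1,3),np.array(im["rvec"],float),np.array(im["tvec"],float),np.array(im["mtx"]),d)[0].reshape(-1,2)
E
python3 - <<'E'
from h import *
s=monitor.get_state()
for k,v in s.items(): print(k,np.round(v,4))
for n in("top","side"):
    im=cam(n); save(im,n+"0.png")
    R,t=RT(im); print(n,"campos",-R.T@t, im["mtx"],im["k1"])
    for o in["filter0","bottle","brush","caddy_in","fan_knob","fan_knob_grip","ledge_top","soapdish","scoop"]:
        try:
            for r in models.find_in(o,im): print(o,np.round(r["box"]),round(r["score"],2))
        except Exception as e: print(o,e)
E
```

```text
pics
clock 0.0
qpos [-1.452   0.2766  1.5062 -0.      1.3607 -0.121 ]
qd [ 0.0012  0.0014 -0.0018 -0.001  -0.0018 -0.0013]
effort [ 6.00000e-04 -4.16778e+01 -2.45802e+01 -1.00000e-04  1.12000e-02
  0.00000e+00]
position [ 0.1365 -0.558   0.2494]
ee_rot [-9.000e-04  9.928e-01  1.196e-01 -0.000e+00]
contact_force [ 0.7692 -0.392  -0.1597]
moment [-0.0105 -0.0251 -0.0054]
width 0.0855
top campos [ 0.36014633 -0.02019579  1.77103798] [[515.07964      0.         312.6691771 ]
 [  0.         515.07964    199.67262955]
 [  0.           0.           1.        ]] 0.008201581023466284
filter0 [282. 183. 299. 219.] 0.92
filter0 [194. 261. 222. 292.] 0.89
filter0 [356. 178. 380. 210.] 0.88
filter0 [194. 102. 223. 137.] 0.85
filter0 [320. 176. 341. 205.] 0.7
bottle [305. 133. 314. 146.] 0.75
brush [382. 212. 420. 228.] 0.91
caddy_in [159. 151. 219. 221.] 0.96
caddy_in [244. 176. 263. 210.] 0.41
fan_knob_grip [383. 135. 398. 152.] 0.22
ledge_top [234. 122. 354. 162.] 0.97
soapdish [223. 221. 242. 250.] 0.75
scoop [384. 136. 399. 154.] 0.75
side campos [0.22927017 0.67739626 0.76776859] [[410.38865028   0.         321.76121819]
 [  0.         410.38865028 201.58537713]
 [  0.           0.           1.        ]] -0.07787984207778906
filter0 [257. 261. 308. 302.] 0.91
filter0 [288. 226. 337. 264.] 0.9
filter0 [318. 166. 360. 196.] 0.9
filter0 [361. 371. 424. 400.] 0.86
filter0 [121. 290. 172. 326.] 0.8
filter0 [297. 196. 338. 219.] 0.59
bottle [243. 154. 265. 198.] 0.67
brush [376. 149. 387. 181.] 0.84
brush [176. 135. 297. 291.] 0.45
caddy_in [141. 304. 300. 400.] 0.65
fan_knob [342. 110. 353. 125.] 0.62
fan_knob_grip [144. 303. 300. 400.] 0.68
fan_knob_grip [295. 196. 336. 218.] 0.67
fan_knob_grip [341. 108. 355. 123.] 0.63
ledge_top [174. 137. 299. 291.] 0.65
soapdish [309. 311. 361. 350.] 0.71
soapdish [344. 109. 357. 123.] 0.45
scoop [286. 136. 304. 160.] 0.68
```

View pics/top0.png

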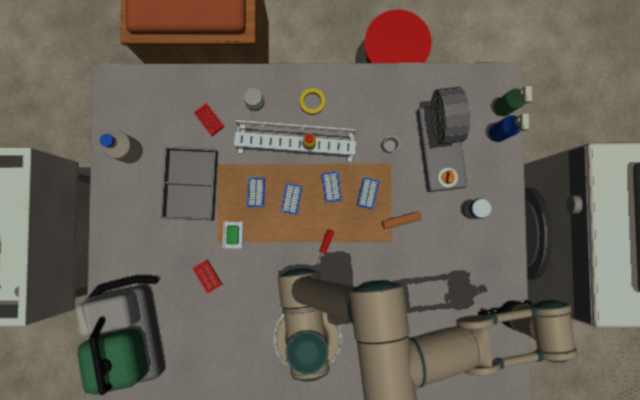

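View pics/side0.png

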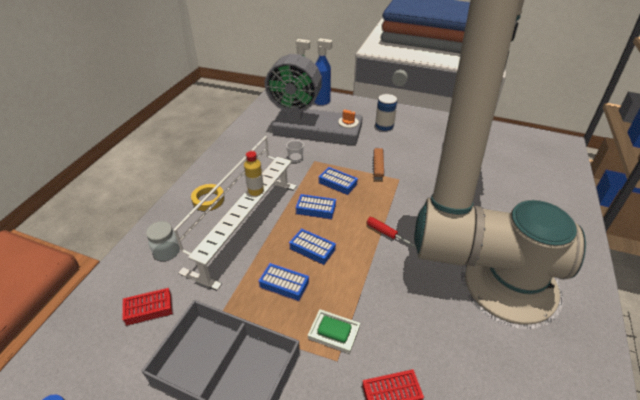

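```bash
python3 - <<'E'
from h import *
im=cam("top"); save(im,"topz.png",(180,90,440,300),3)
E
```

```text
(no output)
```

View pics/topz.png

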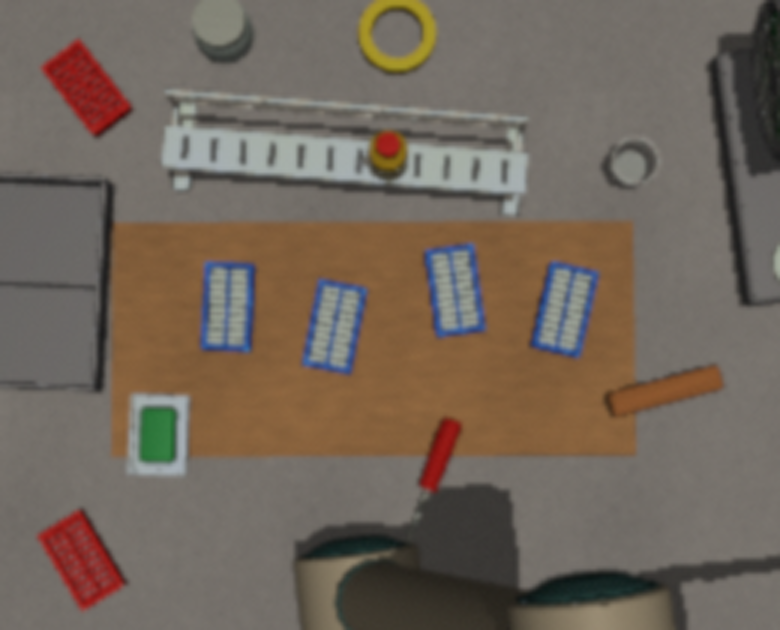

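The top picture shows these items:
- **Filters:** four blue ones at (256,192), (291,199), (332,187) and (369,193). The red look-alikes to leave alone are at (209,119) and (207,276).
- **Bottle:** the yellow one on the ledge at (309,141). The bottles at (115,146), (510,100) and (505,128) are not it.
- **Brush:** brown, at (401,220). The red screwdriver at (327,240) is not it.
- **Knob:** orange, at (448,177).

Next I'll measure their positions.

```bash
cat > meas.py <<'E'
from h import *
def rect(pts):
    (c,(a,b),th)=cv2.minAreaRect((pts*1000).astype(np.float32))
    box=cv2.boxPoints((c,(a,b),th))
    e1=box[1]-box[0]; e2=box[2]-box[1]
    l=e1 if np.linalg.norm(e1)>np.linalg.norm(e2) else e2
    ang=np.degrees(np.arctan2(l[1],l[0]))
    ang=(ang+90)%180-90
    return np.array(c)/1000,sorted([a,b])[::-1],ang
def raypos(im,m,z):
    p=rays(im)[m]; R,t=RT(im); C=-R.T@t
    d=np.c_[p,np.ones(len(p))]@R
    return C+d*((z-C[2])/d[:,2])[:,None]
def blobs(im,m,zt,amin=60):
    m=cv2.morphologyEx(m.astype(np.uint8),cv2.MORPH_CLOSE,np.ones((3,3)))
    n,l,st,ce=cv2.connectedComponentsWithStats(m)
    out=[]
    for i in range(1,n):
        if st[i,4]<amin: continue
        P=raypos(im,l==i,zt)
        c,s,a=rect(P[:,:2]); out.append((st[i,4],np.round(ce[i]),np.round(c,4),np.round(P[:,:2].mean(0),4),np.round(s,0),round(a,1)))
    return out
def hsv(im): return cv2.cvtColor(im["color"],cv2.COLOR_RGB2HSV)
def bluemask(im):
    H=hsv(im); return (H[...,0]>105)&(H[...,0]<130)&(H[...,1]>110)
def filt(im,z=0.026):
    out=[]
    m=bluemask(im).astype(np.uint8); m=cv2.morphologyEx(m,cv2.MORPH_CLOSE,np.ones((7,7)))
    return blobs(im,m,z,150)
E
python3 - <<'E'
from meas import *
im=cam("top"); W=cloud(im)
print("filters"); 
for b in filt(im): print(b)
H=hsv(im)
print("orange/brown")
m=(H[...,0]>4)&(H[...,0]<16)&(H[...,1]>150)&(H[...,2]>90)
for b in blobs(im,m,0.034,30): print(b)
# depth ones
x,y,z=W[...,0],W[...,1],W[...,2]
def reg(u0,v0,u1,v1): 
    k=np.zeros(z.shape,bool); k[v0:v1,u0:u1]=1; return k
k=reg(225,115,365,170)&(z>.08)&(z<.1)
print("ledge",k.sum(),rect(np.c_[x[k],y[k]]),z[k].mean())
k=reg(225,115,365,140)&(z>.13)&(z<.17); print("rail",k.sum(),rect(np.c_[x[k],y[k]]) if k.sum() else 0, np.median(z[k]))
k=reg(300,125,325,155)&(z>.16); print("bottle",k.sum(),np.c_[x,y,z][0:0] if 0 else (np.median(x[k]),np.median(y[k]),z[k].max()))
k=reg(150,140,230,230)&(z>.045)&(z<.065); print("caddy",k.sum(),rect(np.c_[x[k],y[k]]),z[k].mean())
k=reg(380,130,402,160)&(z>.02)&(z<.2); print("scoop",k.sum(),np.nanmedian(x[k]),np.nanmedian(y[k]),z[k].max())
k=reg(415,100,475,195)&(z>.035)&(z<.055); print("foot",k.sum(),rect(np.c_[x[k],y[k]]))
k=reg(435,165,460,190)&(z>.08)&(z<.1); print("knob",k.sum(),rect(np.c_[x[k],y[k]]),z[k].mean())
k=reg(220,215,245,255)&(z>.01); print("soap",k.sum(),rect(np.c_[x[k],y[k]]))
k=reg(320,225,336,255)&(z>.004); print("screw",k.sum(),rect(np.c_[x[k],y[k]]),z[k].max())
save(im,"knob.png",(410,80,490,200),6)
E
```

```text
filters
(np.int32(503), array([504., 129.]), array([ 0.7132, -0.674 ]), array([ 0.712 , -0.6745]), array([111.,  65.]), np.float32(-65.7))
orange/brown
(np.int32(4972), array([187.,  20.]), array([1.089 , 0.4097]), array([1.0936, 0.4116]), array([459., 148.]), np.float32(89.9))
(np.int32(30), array([309., 137.]), array([ 0.6804, -0.0083]), array([ 0.6824, -0.0082]), array([27., 27.]), np.float32(-0.2))
(np.int32(100), array([448., 177.]), array([ 0.5463, -0.4784]), array([ 0.5473, -0.479 ]), array([37., 35.]), np.float32(-64.5))
(np.int32(274), array([400., 220.]), array([ 0.4027, -0.3171]), array([ 0.4003, -0.3151]), array([126.,  30.]), np.float32(-73.0))
(np.int32(40), array([329., 234.]), array([ 0.3507, -0.0731]), array([ 0.3538, -0.0745]), array([44., 29.]), np.float32(-18.8))
ledge 1573 (array([0.66580591, 0.03908572]), [400.25579833984375, 71.032958984375], np.float32(85.483795)) 0.08984408359663484
rail 243 (array([0.70065137, 0.03563737]), [382.0719299316406, 8.755626678466797], np.float32(85.369415)) 0.15695094058224227
bottle 155 (np.float64(0.6465539953586349), np.float64(-0.009438032529987244), np.float64(0.21445596206417442))
caddy 502 (array([0.52635681, 0.39814783]), [240.12655639648438, 173.42181396484375], np.float32(-2.7299652)) 0.05291066399134456
scoop 116 0.6659585464867482 -0.2917916112551435 0.06082211819396627
foot 2037 (array([ 0.64807037, -0.45893515]), [289.2906188964844, 131.45904541015625], np.float32(6.9709167))
knob 61 (array([ 0.54338037, -0.47112271]), [41.373714447021484, 16.12970733642578], np.float32(-8.713715)) 0.08788844449088738
soap 416 (array([0.35476898, 0.25654083]), [88.50084686279297, 72.10478210449219], np.float32(-1.2457886))
screw 243 (array([ 0.33532587, -0.07046156]), [98.74461364746094, 51.46307373046875], np.float32(-0.37739563)) 0.034959094164800794
```

View pics/knob.png

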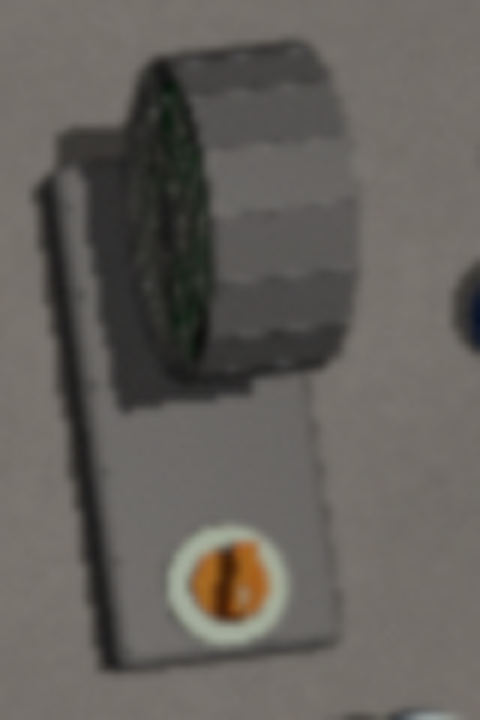

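```bash
cat >> meas.py <<'E'
def filters(im,W=None):
    W=cloud(im) if W is None else W
    k=(W[...,2]>.014)&(W[...,2]<.034)&(W[...,0]>.38)&(W[...,0]<.64)&(W[...,1]<.29)&(W[...,1]>-.25)
    n,l,st,ce=cv2.connectedComponentsWithStats(k.astype(np.uint8)); o=[]
    for i in range(1,n):
        if st[i,4]<100: continue
        q=(l==i); P=W[q]; c,s,a=rect(P[:,:2]); o.append((st[i,4],np.round(ce[i]),np.round(c,4),np.round(P[:,:2].mean(0),4),np.round(s,0),round(float(a),1),round(float(np.median(P[:,2])),4)))
    return o
E
python3 - <<'E'
from meas import *
im=cam("top"); W=cloud(im)
for f in filters(im,W): print(f)
x,y,z=W[...,0],W[...,1],W[...,2]
k=np.zeros(z.shape,bool); k[115:170,225:365]=1
k&=(z>.08)&(z<.1)
c=np.array([.6548,.0392]); th=np.radians(-4.5); X=np.array([np.cos(th),np.sin(th)]);Y=np.array([-X[1],X[0]])
P=np.c_[x[k],y[k]]-c; print(np.histogram(P@X,np.arange(-.04,.07,.004)));print((P@Y).min(),(P@Y).max())
k=np.zeros(z.shape,bool); k[205:235,375:425]=1
k&=(z>.024)&(z<.045); print("brush",rect(np.c_[x[k],y[k]]),W[k][:,:2].mean(0),np.median(z[k]))
k=np.zeros(z.shape,bool); k[125:155,300:325]=1
for a,b in((.12,.16),(.16,.195),(.198,.23)):
    q=k&(z>a)&(z<b); print(a,q.sum(),W[q].mean(0),rect(W[q][:,:2]))
E
```

```text
(np.int32(445), array([331., 186.]), array([ 0.5168, -0.0834]), array([ 0.5173, -0.083 ]), array([100.,  56.]), 7.6, 0.023)
(np.int32(465), array([255., 191.]), array([0.4989, 0.1746]), array([0.4992, 0.1754]), array([101.,  57.]), -3.6, 0.0227)
(np.int32(469), array([368., 192.]), array([ 0.495, -0.208]), array([ 0.495 , -0.2075]), array([101.,  57.]), -13.6, 0.0229)
(np.int32(449), array([291., 198.]), array([0.4758, 0.0537]), array([0.4751, 0.054 ]), array([100.,  56.]), -11.1, 0.023)
(array([  0,   0,   0,   2, 137, 150, 127, 135, 131, 131, 126, 120, 132,
       126, 135,  87,   6,   4,   6,   5,   3,   2,   0,   0,   0,   0,
         0]), array([-4.00000000e-02, -3.60000000e-02, -3.20000000e-02, -2.80000000e-02,
       -2.40000000e-02, -2.00000000e-02, -1.60000000e-02, -1.20000000e-02,
       -8.00000000e-03, -4.00000000e-03, -3.46944695e-17,  4.00000000e-03,
        8.00000000e-03,  1.20000000e-02,  1.60000000e-02,  2.00000000e-02,
        2.40000000e-02,  2.80000000e-02,  3.20000000e-02,  3.60000000e-02,
        4.00000000e-02,  4.40000000e-02,  4.80000000e-02,  5.20000000e-02,
        5.60000000e-02,  6.00000000e-02,  6.40000000e-02,  6.80000000e-02]))
-0.1995581439180967 0.19999823110177783
brush (array([ 0.40193469, -0.32025641]), [130.46385192871094, 29.932727813720703], np.float32(-75.45573)) [ 0.40167284 -0.31908757] 0.033044734816277996
0.12 103 [ 0.67861529 -0.01406271  0.1419347 ] (array([ 0.6641568 , -0.01607315]), [78.15959167480469, 70.71917724609375], np.float32(85.18837))
0.16 93 [ 0.64885862 -0.01012075  0.17731361] (array([ 0.66411786, -0.02041517]), [68.79635620117188, 59.98403549194336], np.float32(0.1274643))
0.198 52 [ 0.64971106 -0.00824394  0.20595276] (array([ 0.64931158, -0.00790091]), [23.22193145751953, 21.572406768798828], np.float32(-0.21136475))
```

Request:
send_rows --deltas '[{"dp": [0.8, 0.7, 0], "rotation": [0, 0, 1]}, {"dp": [0.8, 0.7, 0], "rotation": [0, 0, 1]}, {"dp": [0.8, 0.7, 0], "rotation": [0, 0, 1]}, {"dp": [0.8, 0.7, 0], "rotation": [0, 0, 1]}]' --fingers -1

```text
clock: 1.48
position: [0.2368, -0.4694, 0.2505]
ee_rot: [-0.001, 0.93, 0.366, 0.002]
contact_force: [0.3, -0.0, -1.0]
width: 0.0854
```

Request:
send_rows --deltas '[{"dp": [0.8, 0.7, 0], "rotation": [0, 0, 1]}, {"dp": [0.8, 0.7, 0], "rotation": [0, 0, 1]}, {"dp": [0.8, 0.7, 0], "rotation": [0, 0, 1]}, {"dp": [0.8, 0.7, 0], "rotation": [0, 0, 1]}]'

```text
clock: 1.82
position: [0.3329, -0.3856, 0.2506]
ee_rot: [-0.0, 0.811, 0.586, 0.002]
contact_force: [0.2, -0.2, 0.1]
width: 0.0851
```

Request:
send_rows --deltas '[{"dp": [0.6, 0.58, -0.8], "rotation": [0, 0, 1]}, {"dp": [0.6, 0.58, -0.8], "rotation": [0, 0, 1]}, {"dp": [0.6, 0.58, -0.8], "rotation": [0, 0, 1]}, {"dp": [0.6, 0.58, -0.8], "rotation": [0, 0, 1]}]'

```text
clock: 2.15
position: [0.4009, -0.3164, 0.1508]
ee_rot: [-0.003, 0.642, 0.767, 0.001]
contact_force: [-0.3, -0.2, -0.4]
width: 0.0854
```

Request:
send_rows --deltas '[{"dp": [0, 0, 0], "rotation": [0, 0, 0.17]}, {"dp": [0, 0, 0], "rotation": [0, 0, 0.17]}]'

```text
clock: 2.32
position: [0.4008, -0.3198, 0.1533]
ee_rot: [-0.001, 0.611, 0.792, 0.0]
contact_force: [1.2, -0.2, -0.1]
width: 0.0854
```

Request:
send_rows --deltas '[{"dp": [0.01, 0, -0.5], "rotation": [0, 0, 0]}, {"dp": [0.01, 0, -0.8], "rotation": [0, 0, 0]}, {"dp": [0.01, 0, -1], "rotation": [0, 0, 0]}, {"dp": [0.01, 0, -1], "rotation": [0, 0, 0]}]'

```text
clock: 2.65
position: [0.3982, -0.318, 0.0292]
ee_rot: [-0.006, 0.613, 0.79, 0.001]
contact_force: [-1.4, 0.8, -0.2]
width: 0.0853
```

Request:
send_rows --deltas '[{"dp": [0, 0, 0], "rotation": [0, 0, 0]}, {"dp": [0, 0, 0], "rotation": [0, 0, 0]}, {"dp": [0, 0, 0], "rotation": [0, 0, 0]}, {"dp": [0, 0, 0], "rotation": [0, 0, 0]}, {"dp": [0, 0, 0], "rotation": [0, 0, 0]}, {"dp": [0, 0, 0], "rotation": [0, 0, 0]}, {"dp": [0, 0, 0], "rotation": [0, 0, 0]}, {"dp": [0, 0, 0], "rotation": [0, 0, 0]}]' --fingers 1 --grip_force 50

```text
clock: 3.32
position: [0.4028, -0.3223, 0.0366]
ee_rot: [0.002, 0.612, 0.791, -0.0]
contact_force: [-0.6, -0.7, 6.5]
width: 0.0291
```

Request:
send_rows --deltas '[{"dp": [0, 0, 0.4], "rotation": [0, 0, 0]}, {"dp": [0, 0, 1], "rotation": [0, 0, 0]}, {"dp": [0, 0.3, 1], "rotation": [0, 0, 0]}, {"dp": [0, 0.6, 1], "rotation": [0, 0, 0]}, {"dp": [0, 1, 1], "rotation": [0, 0, 0]}]'

```text
clock: 3.73
position: [0.4038, -0.21, 0.1583]
ee_rot: [0.005, 0.613, 0.79, 0.0]
contact_force: [0.6, 1.1, -0.7]
width: 0.0291
```

Request:
send_rows --deltas '[{"dp": [0.1, 0.3, 0], "rotation": [0, 0, -0.2]}, {"dp": [0.1, 0.6, 0], "rotation": [0, 0, -0.3]}, {"dp": [0.1, 1, 0], "rotation": [0, 0, -0.6]}, {"dp": [0.1, 1, 0], "rotation": [0, 0, -0.6]}]'

```text
clock: 4.07
position: [0.4125, -0.0848, 0.1552]
ee_rot: [-0.001, 0.724, 0.69, 0.001]
contact_force: [-0.4, -0.7, -1.4]
width: 0.0289
```

Request:
send_rows --deltas '[{"dp": [0.1, 0.3, 0], "rotation": [0, 0, 0]}, {"dp": [0.1, 0.6, 0], "rotation": [0, 0, 0]}, {"dp": [0.1, 1, 0], "rotation": [0, 0, 0]}, {"dp": [0.1, 1, 0], "rotation": [0, 0, 0]}]'

```text
clock: 4.4
position: [0.4249, 0.0363, 0.1552]
ee_rot: [-0.001, 0.722, 0.692, 0.002]
contact_force: [0.2, -1.1, -1.4]
width: 0.0286
```

Request:
send_rows --deltas '[{"dp": [0.1, 0.3, 0], "rotation": [0, 0, 0]}, {"dp": [0.1, 0.6, 0], "rotation": [0, 0, 0]}, {"dp": [0.1, 1, 0], "rotation": [0, 0, 0]}, {"dp": [0.1, 1, 0], "rotation": [0, 0, 0]}]'

```text
clock: 4.73
position: [0.4379, 0.1562, 0.1554]
ee_rot: [-0.001, 0.722, 0.692, 0.002]
contact_force: [-0.5, -0.2, -1.4]
width: 0.0282
```

Request:
send_rows --deltas '[{"dp": [0.1, 0.3, 0], "rotation": [0, 0, 0]}, {"dp": [0.1, 0.6, 0], "rotation": [0, 0, 0]}, {"dp": [0.1, 1, 0], "rotation": [0, 0, 0]}, {"dp": [0.1, 1, 0], "rotation": [0, 0, 0]}]'

```text
clock: 5.07
position: [0.4505, 0.2764, 0.1553]
ee_rot: [-0.001, 0.722, 0.692, 0.003]
contact_force: [0.8, 0.7, -0.7]
width: 0.0289
```

Request:
send_rows --deltas '[{"dp": [0.1, 0.3, 0], "rotation": [0, 0, 0]}, {"dp": [0.1, 0.6, 0], "rotation": [0, 0, 0]}, {"dp": [0.1, 1, 0], "rotation": [0, 0, 0]}, {"dp": [0.1, 1, 0], "rotation": [0, 0, 0]}, {"dp": [0.1, 1, 0], "rotation": [0, 0, 0]}]'

```text
clock: 5.48
position: [0.4619, 0.3928, 0.1546]
ee_rot: [0.0, 0.722, 0.692, 0.001]
contact_force: [0.7, 0.2, -1.3]
width: 0.0287
```

Request:
send_rows --deltas '[{"dp": [0.04, 0.06, -0.3], "rotation": [0, 0, 0]}, {"dp": [0.04, 0.06, -0.6], "rotation": [0, 0, 0]}, {"dp": [0.04, 0.06, -0.8], "rotation": [0, 0, 0]}, {"dp": [0.04, 0.06, -0.93], "rotation": [0, 0, 0]}, {"dp": [0.04, 0.06, -0.93], "rotation": [0, 0, 0]}]'

```text
clock: 5.9
position: [0.4655, 0.3952, 0.0413]
ee_rot: [-0.0, 0.724, 0.69, -0.002]
contact_force: [-0.1, 0.6, -1.0]
width: 0.0289
```

Request:
send_rows --deltas '[{"dp": [0, 0, 0], "rotation": [0, 0, 0]}, {"dp": [0, 0, 0], "rotation": [0, 0, 0]}, {"dp": [0, 0, 0], "rotation": [0, 0, 0]}, {"dp": [0, 0, 0], "rotation": [0, 0, 0]}]' --fingers -0.1

```text
clock: 6.23
position: [0.467, 0.3977, 0.0435]
ee_rot: [0.0, 0.723, 0.69, 0.001]
contact_force: [-0.5, -0.7, -0.2]
width: 0.0471
```

Request:
send_rows --deltas '[{"dp": [0, 0, 0.4], "rotation": [0, 0, 0]}, {"dp": [0, 0, 0.8], "rotation": [0, 0, 0]}, {"dp": [0, 0, 1], "rotation": [0, 0, 0]}, {"dp": [0, 0, 1], "rotation": [0, 0, 0]}]'

```text
clock: 6.57
position: [0.4707, 0.4008, 0.1716]
ee_rot: [0.002, 0.723, 0.691, 0.008]
contact_force: [1.0, -0.2, 0.5]
width: 0.0469
```

Request:
send_rows --deltas '[{"dp": [0.3, -0.4, 0.9], "rotation": [0, 0, -1]}, {"dp": [0.3, -0.6, 0.9], "rotation": [0, 0, -1]}, {"dp": [0.3, -0.8, 0.9], "rotation": [0, 0, -1]}, {"dp": [0.3, -0.8, 0.9], "rotation": [0, 0, -1]}]' --fingers -1

```text
clock: 6.9
position: [0.504, 0.3004, 0.2741]
ee_rot: [0.001, 0.873, 0.488, 0.002]
contact_force: [0.4, -0.3, 0.2]
width: 0.0851
```

Request:
send_rows --deltas '[{"dp": [0.4, -0.9, 0], "rotation": [0, 0, -1]}, {"dp": [0.4, -0.9, 0], "rotation": [0, 0, -1]}, {"dp": [0.4, -0.9, 0], "rotation": [0, 0, -1]}, {"dp": [0.4, -0.9, 0], "rotation": [0, 0, -1]}]'

```text
clock: 7.23
position: [0.5532, 0.188, 0.271]
ee_rot: [0.003, 0.967, 0.254, 0.001]
contact_force: [0.0, -0.2, 0.7]
width: 0.0853
```

Request:
send_rows --deltas '[{"dp": [0.4, -0.9, 0], "rotation": [0, 0, -1]}, {"dp": [0.4, -0.9, 0], "rotation": [0, 0, -1]}, {"dp": [0.4, -0.9, 0], "rotation": [0, 0, -1]}, {"dp": [0.4, -0.9, 0], "rotation": [0, 0, -1]}]'

```text
clock: 7.57
position: [0.6012, 0.0798, 0.2705]
ee_rot: [0.002, 1.0, 0.007, 0.001]
contact_force: [-0.4, -0.2, -0.5]
width: 0.0853
```

```bash
python3 - <<'E'
from meas import *
s=monitor.get_state()
print(np.round(s["qpos"],4),s["position"],s["ee_rot"])
im=cam("top"); save(im,"t1.png"); save(im,"t1c.png",(140,120,300,240),5)
for f in filters(im): print(f)
E
```

```text
[ 0.02    0.3127  1.4016 -0.0049  1.4249  1.5782] [0.60120645 0.07978782 0.27048424] [0.00241484 0.99997411 0.0066639  0.0012372 ]
(np.int32(463), array([331., 186.]), array([ 0.5171, -0.0833]), array([ 0.5169, -0.0832]), array([100.,  56.]), 7.7, 0.0233)
(np.int32(293), array([257., 188.]), array([0.5094, 0.1687]), array([0.5098, 0.1681]), array([80., 45.]), -2.3, 0.0223)
(np.int32(465), array([368., 193.]), array([ 0.4949, -0.2079]), array([ 0.4945, -0.2076]), array([101.,  56.]), -13.4, 0.0233)
(np.int32(132), array([297., 197.]), array([0.4721, 0.0354]), array([0.4807, 0.0327]), array([100.,  20.]), -9.6, 0.0228)
```

View pics/t1c.png

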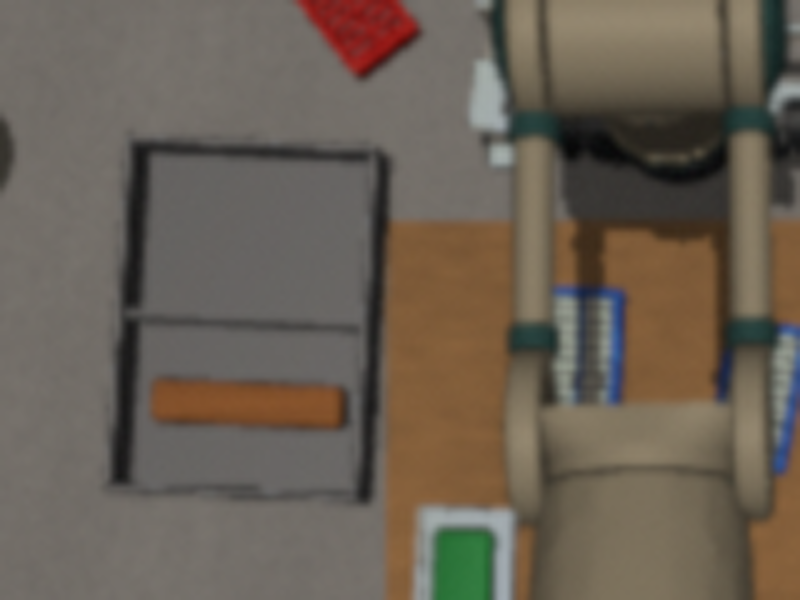

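Request:
send_rows --deltas '[{"dp": [0.4, -0.73, 0], "rotation": [0, 0, -0.18]}, {"dp": [0.4, -0.73, 0], "rotation": [0, 0, -0.18]}, {"dp": [0.4, -0.73, 0], "rotation": [0, 0, -0.18]}, {"dp": [0.4, -0.73, -0.2], "rotation": [0, 0, -0.18]}]'

```text
clock: 7.95
position: [0.651, -0.005, 0.2508]
ee_rot: [0.001, 0.999, -0.033, 0.006]
contact_force: [1.0, -0.3, 1.4]
width: 0.0854
```

Request:
send_rows --deltas '[{"dp": [0, 0, 0], "rotation": [0, 0, 0]}]'

```text
clock: 8.03
position: [0.6447, -0.0017, 0.2429]
ee_rot: [-0.001, 0.999, -0.032, -0.004]
contact_force: [-1.1, -0.5, -1.5]
width: 0.0855
```

Request:
send_rows --deltas '[{"dp": [0, 0, 0], "rotation": [0, 0, 0]}]'

```text
clock: 8.12
position: [0.6452, -0.0007, 0.2454]
ee_rot: [-0.0, 0.999, -0.032, -0.002]
contact_force: [-0.1, -0.4, 1.3]
width: 0.0853
```

```bash
python3 - <<'E'
from meas import *
P=[]
for i in range(4):
    cam("top"); s=monitor.get_state(); P.append(np.r_[s["position"],s["qpos"],s["ee_rot"]])
print(np.round(P,4))
E
```

```text
[[ 6.4580e-01 -4.0000e-04  2.4660e-01 -1.0850e-01  3.8580e-01  1.3484e+00
   5.0000e-04  1.4090e+00  1.5254e+00 -3.0000e-04  9.9950e-01 -3.1600e-02
  -8.0000e-04]
 [ 6.4630e-01 -3.0000e-04  2.4750e-01 -1.0820e-01  3.8510e-01  1.3474e+00
   3.0000e-04  1.4088e+00  1.5256e+00 -2.0000e-04  9.9950e-01 -3.1500e-02
   2.0000e-04]
 [ 6.4660e-01 -3.0000e-04  2.4790e-01 -1.0810e-01  3.8480e-01  1.3469e+00
   2.0000e-04  1.4085e+00  1.5258e+00 -0.0000e+00  9.9950e-01 -3.1600e-02
   7.0000e-04]
 [ 6.4670e-01 -4.0000e-04  2.4800e-01 -1.0820e-01  3.8470e-01  1.3468e+00
   2.0000e-04  1.4083e+00  1.5259e+00 -0.0000e+00  9.9950e-01 -3.1600e-02
   9.0000e-04]]
```

Request:
send_rows --deltas '[{"dp": [0.02, -0.06, 0], "rotation": [0, 0, -0.03]}, {"dp": [0.02, -0.06, -0.2], "rotation": [0, 0, -0.03]}, {"dp": [0.02, -0.06, -0.4], "rotation": [0, 0, -0.03]}, {"dp": [0.02, -0.06, -0.6], "rotation": [0, 0, -0.03]}, {"dp": [0.02, -0.06, -0.71], "rotation": [0, 0, -0.03]}, {"dp": [0.02, -0.06, -0.71], "rotation": [0, 0, -0.03]}, {"dp": [0.02, -0.06, -0.71], "rotation": [0, 0, -0.03]}]'

```text
clock: 8.9
position: [0.649, -0.0087, 0.1615]
ee_rot: [0.0, 0.999, -0.04, -0.0]
contact_force: [0.8, -1.1, 0.3]
width: 0.0852
```

Request:
send_rows --deltas '[{"dp": [0, 0, 0], "rotation": [0, 0, 0]}, {"dp": [0, 0, 0], "rotation": [0, 0, 0]}, {"dp": [0, 0, 0], "rotation": [0, 0, 0]}, {"dp": [0, 0, 0], "rotation": [0, 0, 0]}, {"dp": [0, 0, 0], "rotation": [0, 0, 0]}, {"dp": [0, 0, 0], "rotation": [0, 0, 0]}]' --fingers 1

```text
clock: 9.4
position: [0.6498, -0.0088, 0.1631]
ee_rot: [0.0, 0.999, -0.04, 0.001]
contact_force: [-0.7, -0.8, 6.3]
width: 0.0408
```

Request:
send_rows --deltas '[{"dp": [0, 0, 0.2], "rotation": [0, 0, 0]}, {"dp": [0, 0, 0.5], "rotation": [0, 0, 0]}, {"dp": [-0.05, 0.15, 0.5], "rotation": [0, 0, 0]}, {"dp": [-0.1, 0.4, 0.5], "rotation": [0, 0, 0]}, {"dp": [-0.15, 0.8, 0.5], "rotation": [0, 0, 0]}]'

```text
clock: 9.82
position: [0.6318, 0.0791, 0.2218]
ee_rot: [0.001, 0.999, -0.042, 0.0]
contact_force: [1.0, 0.7, -1.7]
width: 0.0405
```

Request:
send_rows --deltas '[{"dp": [-0.05, 0.3, 0], "rotation": [0, 0, 0]}, {"dp": [-0.1, 0.6, 0], "rotation": [0, 0, 0]}, {"dp": [-0.15, 0.9, 0], "rotation": [0, 0, 0]}]'

```text
clock: 10.07
position: [0.6129, 0.1903, 0.2209]
ee_rot: [0.0, 0.999, -0.04, -0.001]
contact_force: [0.6, -1.1, -1.3]
width: 0.0409
```

Request:
send_rows --deltas '[{"dp": [-0.05, 0.3, 0], "rotation": [0, 0, 0]}, {"dp": [-0.1, 0.6, 0], "rotation": [0, 0, 0]}, {"dp": [-0.15, 0.9, 0], "rotation": [0, 0, 0]}]'

```text
clock: 10.32
position: [0.5948, 0.2984, 0.2209]
ee_rot: [0.0, 0.999, -0.04, -0.001]
contact_force: [0.8, 0.7, -2.0]
width: 0.0407
```

Request:
send_rows --deltas '[{"dp": [-0.05, 0.3, 0], "rotation": [0, 0, 0]}, {"dp": [-0.1, 0.5, 0], "rotation": [0, 0, 0]}, {"dp": [-0.1, 0.7, 0], "rotation": [0, 0, 0]}, {"dp": [-0.1, 0.77, 0], "rotation": [0, 0, 0]}, {"dp": [-0.1, 0.77, -0.2], "rotation": [0, 0, 0]}, {"dp": [-0.1, 0.77, -0.2], "rotation": [0, 0, 0]}]'

```text
clock: 10.82
position: [0.5816, 0.3882, 0.193]
ee_rot: [0.002, 0.999, -0.04, -0.003]
contact_force: [-1.2, -0.6, -3.1]
width: 0.0407
```

```bash
python3 - <<'E'
from meas import *
for i in range(3): im=cam("side")
s=monitor.get_state(); print(s["position"],s["ee_rot"],s["width"],s["qpos"])
save(im,"s1.png",(100,150,420,400),2.4)
E
```

```text
[0.58385468 0.3880931  0.19722762] [ 6.39272024e-04  9.99178158e-01 -4.05250992e-02 -5.61589597e-04] 0.04104842681905864 [ 4.87758530e-01  4.95470632e-01  1.28831491e+00 -5.50334657e-04
  1.35942167e+00  2.13974318e+00]
```

View pics/s1.png

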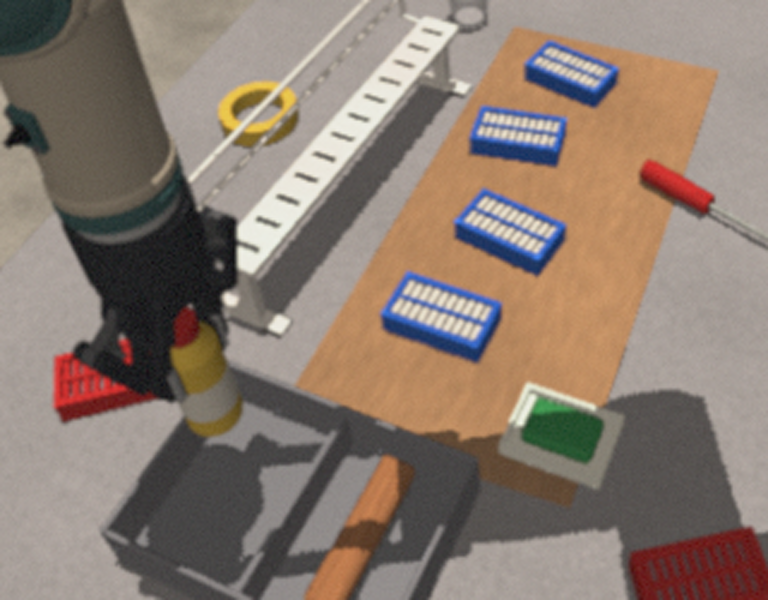

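The picture shows the bottle held upright above the far bay, its base at about (215,425) in the crop, with the brush flat in the near bay. I'll lower it.

Request:
send_rows --deltas '[{"dp": [0, 0, -0.3], "rotation": [0, 0, 0]}, {"dp": [0, 0, -0.6], "rotation": [0, 0, 0]}, {"dp": [0, 0, -0.8], "rotation": [0, 0, 0]}, {"dp": [0, 0, -0.9], "rotation": [0, 0, 0]}, {"dp": [0, 0, -0.98], "rotation": [0, 0, 0]}, {"dp": [0, 0, -0.98], "rotation": [0, 0, 0]}, {"dp": [0, 0, -0.98], "rotation": [0, 0, 0]}]'

```text
clock: 11.55
position: [0.585, 0.3894, 0.0814]
ee_rot: [-0.001, 0.999, -0.04, 0.001]
contact_force: [-0.0, 0.6, -0.8]
width: 0.0408
```

Request:
send_rows --deltas '[{"dp": [0, 0, 0], "rotation": [0, 0, 0]}, {"dp": [0, 0, 0], "rotation": [0, 0, 0]}, {"dp": [0, 0, 0], "rotation": [0, 0, 0]}, {"dp": [0, 0, 0], "rotation": [0, 0, 0]}, {"dp": [0, 0, 0], "rotation": [0, 0, 0]}, {"dp": [0, 0, 0], "rotation": [0, 0, 0]}]' --fingers -1

```text
clock: 12.05
position: [0.5839, 0.3892, 0.0803]
ee_rot: [-0.0, 0.999, -0.04, 0.0]
contact_force: [-1.1, -0.2, 0.8]
width: 0.0855
```

Request:
send_rows --deltas '[{"dp": [0, 0, 0.3], "rotation": [0, 0, 0]}, {"dp": [0, 0, 0.6], "rotation": [0, 0, 0]}, {"dp": [0, 0, 1], "rotation": [0, 0, 0]}, {"dp": [0, 0, 1], "rotation": [0, 0, 0]}]'

```text
clock: 12.38
position: [0.587, 0.391, 0.2085]
ee_rot: [-0.003, 0.999, -0.04, 0.006]
contact_force: [1.0, 0.7, 1.9]
width: 0.0856
```

Request:
send_rows --deltas '[{"dp": [-0.3, -1, 0], "rotation": [0, 0, 0]}, {"dp": [-0.3, -1, 0], "rotation": [0, 0, 0]}, {"dp": [-0.3, -1, 0], "rotation": [0, 0, 0]}, {"dp": [-0.3, -1, 0], "rotation": [0, 0, 0]}]'

```text
clock: 12.72
position: [0.5442, 0.2626, 0.1997]
ee_rot: [0.003, 0.999, -0.042, -0.002]
contact_force: [-0.9, 0.3, -0.1]
width: 0.0857
```

```bash
python3 - <<'E'
from meas import *
for i in range(2): im=cam("side")
s=monitor.get_state(); print(s["position"],s["ee_rot"],s["width"],s["qpos"])
save(im,"s2.png",(100,150,420,400),2.4)
E
```

```text
[0.54749387 0.26789653 0.20038927] [-1.98624671e-04  9.99148153e-01 -4.12657758e-02  2.54621652e-04] 0.08552625123641745 [3.40853522e-01 3.57364185e-01 1.51000605e+00 1.86893514e-04
 1.27360177e+00 1.99415017e+00]
```

View pics/s2.png

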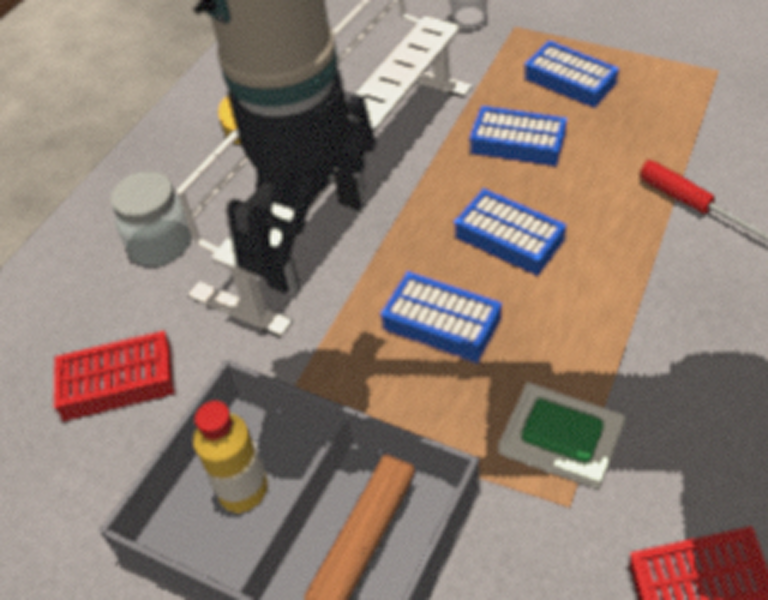

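The bottle is standing in the far bay with its cap at (213,418), and the brush is in the near bay. Next I'll fit the kinematics to plan the filter tilts.

```bash
python3 - <<'E'
import numpy as np
D=[([-1.452,.2766,1.5062,0,1.3607,-.121],(.1365,-.558,.2494)),([.02,.3127,1.4016,0,1.4249,1.5782],(.6012,.0798,.2705)),([-.1082,.3847,1.3468,0,1.4083,1.5259],(.6467,-.0004,.248)),([.48776,.49547,1.2883,0,1.3594,2.1397],(.58385,.3881,.1972)),([.34085,.35736,1.51,0,1.2736,1.99415],(.5475,.2679,.2004))]
A=[];b=[]
for q,p in D:
    c,s=np.cos(q[0]),np.sin(q[0]); r=p[0]*c+p[1]*s; l=-p[0]*s+p[1]*c; print("lat",l)
    A.append([1,0,np.sin(q[1]),np.cos(q[1])*0+np.sin(q[1]+q[2])]);A[-1]=[1,0,np.sin(q[1]),np.sin(q[1]+q[2])];b.append(r)
    A.append([0,1,np.cos(q[1]),np.cos(q[1]+q[2])]);b.append(p[2])
A=np.array(A);b=np.array(b)
x,res,rk,sv=np.linalg.lstsq(A,b,rcond=None); print(x,sv,A@x-b)
A2=A[:,1:];x,res,rk,sv=np.linalg.lstsq(A2,b,rcond=None); print("a=0",x,sv,A2@x-b)
E
```

```text
lat 0.06940540563365526
lat 0.06776084211596105
lat 0.06943882739572847
lat 0.06922135844985061
lat 0.0694650922640681
[-0.01135529 -0.26219906  0.62401151  0.42231226] [3.28399284 3.03219076 0.11878962 0.08425705] [ 0.00166623 -0.00016913 -0.0040957   0.00065633 -0.00326619  0.00062871
  0.00045217  0.00030915  0.00524349 -0.00142506]
a=0 [-0.26268346  0.62215021  0.41140814] [3.10845484 2.3073272  0.11725919] [ 1.85322763e-03 -1.49640831e-04 -4.10504561e-03 -3.96822681e-05
 -3.37303310e-03  1.63859902e-04  2.64749673e-04  4.92057889e-04
  5.51957315e-03 -4.66594692e-04]
```

Request:
send_rows --deltas '[{"dp": [0.4, -0.6, 0.2], "rotation": [-0.06, -0.8, 0]}, {"dp": [0.4, -0.6, 0.2], "rotation": [-0.06, -0.8, 0]}, {"dp": [0.4, -0.6, 0.2], "rotation": [-0.06, -0.8, 0]}, {"dp": [0.4, -0.6, 0.2], "rotation": [-0.06, -0.8, 0]}, {"dp": [0.4, -0.6, 0.2], "rotation": [-0.06, -0.8, 0]}]'

```text
clock: 13.23
position: [0.594, 0.1977, 0.2235]
ee_rot: [0.007, 0.979, -0.039, 0.199]
contact_force: [-0.5, -0.5, -0.8]
width: 0.0853
```

```bash
cat > st.py <<'E'
from meas import *
from scipy.spatial.transform import Rotation as Ro
import sys
def st(n=3):
    for i in range(n): im=cam("top")
    s=monitor.get_state(); p=np.array(s["position"]); q=np.array(s["ee_rot"])
    R=Ro.from_quat([q[1],q[2],q[3],q[0]]).as_matrix()
    z=R[:,2]; y=R[:,1]
    print("t",round(float(s["clock"]),2),"p",np.round(p,4),"w",round(float(s["width"]),4),"F",np.round(s["contact_force"],1))
    print("q",np.round(s["qpos"],4).tolist()); print("toolz",np.round(z,4),"jaw",np.round(y,4),"tilt(deg fwd)",round(float(np.degrees(np.arctan2(np.hypot(z[0],z[1])*np.sign(z[0]),-z[2]))),2),"jawyaw",round(float(np.degrees(np.arctan2(-y[0],y[1]))+180)%180,2),"jawroll",round(float(np.degrees(np.arcsin(y[2]))),2))
    return s,im,R
if __name__=="__main__": st()
E
python3 st.py
```

```text
t 13.38 p [0.597  0.1985 0.2245] w 0.0852 F [-0.2  1.1  0.4]
q [0.2858, 0.2114, 1.7331, -0.1871, 0.8267, 2.0371]
toolz [ 0.3903 -0.028  -0.9203] jaw [-0.0787 -0.9969 -0.0031] tilt(deg fwd) 23.03 jawyaw 175.49 jawroll -0.18
```

```bash
cat > kin.py <<'E'
import numpy as np
from scipy.spatial.transform import Rotation as Ro
def Rz(a): return Ro.from_euler('z',a).as_matrix()
def Ry(a): return Ro.from_euler('y',a).as_matrix()
LIM=np.array([[-2.89,2.89],[-.75,2.08],[.22,2.7],[-1.18,4.32],[.11,2.71],[-2.7,2.7]])
def fk(q,P,dloc=0):
    L1,L2,T,h,d,a=P
    R=Rz(q[0]); p=np.array([0,0,h])+R@np.array([a,d if dloc==0 else 0,0])
    R=R@Ry(q[1]); p=p+R@[0,0,L1]; R=R@Ry(q[2]); p=p+R@[0,0,L2]
    R=R@Rz(q[3])
    if dloc==1: p=p+R@[0,d,0]
    R=R@Ry(q[4]); p=p+R@[0,0,T]; R=R@Rz(q[5])@Rz(np.pi/2)
    return p,R
E
cat > data.py <<'E'
D=[([-1.452,.2766,1.5062,0,1.3607,-.121],(.1365,-.558,.2494)),([-.1082,.3847,1.3468,0.0002,1.4083,1.5259],(.6467,-.0004,.248)),([.48776,.49547,1.2883,0,1.3594,2.1397],(.58385,.3881,.1972)),([.34085,.35736,1.51,0,1.2736,1.99415],(.5475,.2679,.2004)),([0.2858, 0.2114, 1.7331, -0.1871, 0.8267, 2.0371],(.597,.1985,.2245))]
E
cat > fit.py <<'E'
from kin import *; from data import D
from scipy.optimize import least_squares
for dl in(0,1):
    f=lambda P:np.concatenate([fk(q,P,dl)[0]-p for q,p in D])
    r=least_squares(f,[.6,.4,.4,.13,.07,0]); print(dl,np.round(r.x,4),np.abs(r.fun).max())
q=D[-1][0]; print(fk(q,r.x)[1])
E
python3 fit.py
```

```text
0 [ 0.6428  0.4086  0.3286  0.0464  0.0689 -0.0061] 0.004127762044582317
1 [0.648  0.36   0.3375 0.0407 0.0693 0.0394] 0.004786530023299762
[[ 0.91729047 -0.07864224  0.39037622]
 [-0.07358363 -0.99689805 -0.02792365]
 [ 0.39136127 -0.0031112  -0.92023186]]
```

Request:
send_rows --deltas '[{"dp": [0.4, -0.05, -0.3], "rotation": [-0.04, -0.6, 0]}, {"dp": [0.4, -0.05, -0.3], "rotation": [-0.04, -0.6, 0]}, {"dp": [0.4, -0.05, -0.3], "rotation": [-0.04, -0.6, 0]}, {"dp": [0.4, -0.05, -0.3], "rotation": [-0.04, -0.6, 0]}]'

```text
clock: 13.72
position: [0.6433, 0.1916, 0.1845]
ee_rot: [0.011, 0.939, -0.037, 0.342]
contact_force: [0.9, -0.1, 0.6]
width: 0.0858
```

```bash
python3 st.py
```

```text
t 13.87 p [0.6447 0.1919 0.1874] w 0.0856 F [0.9 0.6 0.5]
q [0.3093, 0.255, 1.9385, -0.7229, 0.3709, 2.5642]
toolz [ 0.6431 -0.0462 -0.7644] jaw [-0.0779 -0.9969 -0.0052] tilt(deg fwd) 40.15 jawyaw 175.53 jawroll -0.3
```

Request:
send_rows --deltas '[{"dp": [0, 0, 0], "rotation": [-0.04, -0.6, 0]}, {"dp": [0, 0, 0], "rotation": [-0.04, -0.6, 0]}, {"dp": [0, 0, 0], "rotation": [-0.04, -0.6, 0]}]'

```text
clock: 14.12
position: [0.6608, 0.17, 0.2412]
ee_rot: [-0.009, 0.91, -0.015, 0.415]
contact_force: [0.4, 0.4, -0.1]
width: 0.0855
```

```bash
python3 st.py
```

```text
t 14.27 p [0.6604 0.1698 0.2405] w 0.0855 F [-1.  -0.2 -0.3]
q [0.239, 0.1847, 1.9878, -0.946, 0.2188, 2.7023]
toolz [ 0.7537  0.0025 -0.6572] jaw [-0.0233 -0.9993 -0.0304] tilt(deg fwd) 48.91 jawyaw 178.67 jawroll -1.74
```

```bash
cat > plan.py <<'E'
from st import *
from kin import LIM
def Rt(psi,tilt):
    """psi: deg heading of tool x when vertical; tilt deg forward (tool z toward +heading of ledge-like yaw = psi-180 )"""
    a=np.radians(psi); x=np.array([np.cos(a),np.sin(a),0]); z=np.array([0,0,-1.]); y=np.cross(z,x)
    R=np.c_[x,y,z]
    # filter yaw dir f = -x (psi = yaw+180); rotate so z tilts to f: axis = z cross f
    ax=np.cross(z,-x); return Ro.from_rotvec(ax*np.radians(tilt)).as_matrix()@R
def plan(p1,psi,tilt,s=None,R0=None,p0=None):
    if p0 is None:
        s,im,R0=st(); p0=np.array(s["position"])
    R1=Rt(psi,tilt); dp=np.array(p1)-p0; rv=Ro.from_matrix(R1@R0.T).as_rotvec()
    print("TO",np.round(p1,4),"psi",psi,"tilt",tilt,"| dp/.12:",np.round(dp/.12,2),"rot/.5:",np.round(rv/.5,2),"rows>=",max(int(np.ceil(np.linalg.norm(dp)/.0417)),int(np.ceil(np.linalg.norm(rv)/.125))))
    return np.array(p1),R1
E
python3 - <<'E'
from plan import *
p,R=plan([.53,.12,.22],-4.5,0)
im=cam("top"); 
for f in filters(im): print(f)
E
```

```text
t 14.42 p [0.6593 0.1704 0.2384] w 0.0851 F [ 0.1 -0.8  0.4]
q [0.2402, 0.1863, 1.9899, -0.9468, 0.2184, 2.7031]
toolz [ 0.7515  0.0031 -0.6597] jaw [-0.022  -0.9993 -0.0297] tilt(deg fwd) 48.73 jawyaw 178.74 jawroll -1.7
TO [0.53 0.12 0.22] psi -4.5 tilt 0 | dp/.12: [-1.08 -0.42 -0.15] rot/.5: [ 0.03  1.7  -0.08] rows>= 7
(np.int32(455), array([331., 186.]), array([ 0.5168, -0.0832]), array([ 0.5161, -0.0835]), array([100.,  56.]), 7.6, 0.0229)
(np.int32(197), array([260., 189.]), array([0.4994, 0.1615]), array([0.5078, 0.1595]), array([99., 30.]), -2.1, 0.0225)
(np.int32(461), array([368., 192.]), array([ 0.4943, -0.2091]), array([ 0.4951, -0.2078]), array([100.,  59.]), -14.1, 0.0233)
(np.int32(459), array([291., 198.]), array([0.4759, 0.0539]), array([0.4757, 0.0538]), array([100.,  56.]), -11.0, 0.0231)
```

Request:
send_rows --deltas '[{"dp": [-0.6, -0.3, 0], "rotation": [0.02, 1, -0.04]}, {"dp": [-0.6, -0.3, 0], "rotation": [0.02, 1, -0.04]}, {"dp": [-0.6, -0.3, 0], "rotation": [0.02, 1, -0.04]}, {"dp": [-0.6, -0.3, 0], "rotation": [0.02, 1, -0.04]}]'

```text
clock: 14.8
position: [0.5845, 0.1341, 0.2354]
ee_rot: [0.005, 0.96, -0.029, 0.28]
contact_force: [0.5, -1.7, -1.6]
width: 0.0852
```

Request:
send_rows --deltas '[{"dp": [-0.4, -0.1, 0], "rotation": [0, 0.7, -0.04]}, {"dp": [-0.4, -0.1, 0], "rotation": [0, 0.7, -0.04]}, {"dp": [-0.4, -0.1, 0], "rotation": [0, 0.7, -0.04]}, {"dp": [-0.4, -0.1, 0], "rotation": [0, 0.7, -0.04]}]'

```text
clock: 15.13
position: [0.5448, 0.1221, 0.24]
ee_rot: [0.012, 0.992, -0.039, 0.115]
contact_force: [0.8, -0.6, 0.8]
width: 0.0856
```

```bash
python3 - <<'E'
from plan import *
plan([.476,.054,.12],-11,0)
E
```

```text
t 15.28 p [0.54   0.1218 0.2371] w 0.0855 F [-0.   0.6  0.4]
q [0.1368, 0.1493, 1.7315, -0.0752, 1.0419, 1.8151]
toolz [ 0.2247 -0.0345 -0.9738] jaw [-0.0785 -0.9968  0.0172] tilt(deg fwd) 13.14 jawyaw 175.5 jawroll 0.99
TO [0.476 0.054 0.12 ] psi -11 tilt 0 | dp/.12: [-0.53 -0.56 -0.98] rot/.5: [ 0.1   0.45 -0.23] rows>= 4
```

Request:
send_rows --deltas '[{"dp": [-0.1, -0.2, 0], "rotation": [0.04, 0.46, 0]}, {"dp": [-0.2, -0.3, 0], "rotation": [0.04, 0.46, 0]}, {"dp": [-0.2, -0.3, 0], "rotation": [0.04, 0.46, 0]}]'

```text
clock: 15.53
position: [0.5167, 0.0838, 0.2372]
ee_rot: [0.008, 0.999, -0.038, -0.003]
contact_force: [1.0, 0.7, -0.2]
width: 0.0858
```

Request:
send_rows --deltas '[{"dp": [-0.1, -0.1, 0], "rotation": [0, 0, 1]}, {"dp": [-0.1, -0.1, 0], "rotation": [0, 0, 1]}, {"dp": [-0.1, -0.1, 0], "rotation": [0, 0, 1]}, {"dp": [-0.1, -0.1, 0], "rotation": [0, 0, 1]}]'

```text
clock: 15.87
position: [0.5031, 0.0742, 0.2374]
ee_rot: [0.007, 0.977, 0.214, 0.001]
contact_force: [-0.1, -0.0, -0.4]
width: 0.0853
```

Request:
send_rows --deltas '[{"dp": [-0.1, -0.1, -0.2], "rotation": [0, 0, 1]}, {"dp": [-0.1, -0.1, -0.2], "rotation": [0, 0, 1]}, {"dp": [-0.1, -0.1, -0.2], "rotation": [0, 0, 1]}, {"dp": [-0.1, -0.1, -0.2], "rotation": [0, 0, 1]}]'

```text
clock: 16.2
position: [0.4907, 0.0623, 0.2131]
ee_rot: [0.007, 0.894, 0.449, 0.003]
contact_force: [0.1, -0.7, 0.1]
width: 0.0852
```

Request:
send_rows --deltas '[{"dp": [0, 0, -0.2], "rotation": [0, 0, 1]}, {"dp": [0, 0, -0.2], "rotation": [0, 0, 1]}, {"dp": [0, 0, -0.2], "rotation": [0, 0, 1]}, {"dp": [0, 0, -0.2], "rotation": [0, 0, 1]}]'

```text
clock: 16.53
position: [0.4909, 0.0625, 0.1891]
ee_rot: [0.006, 0.755, 0.656, 0.004]
contact_force: [-1.2, -0.4, 0.7]
width: 0.0853
```

Request:
send_rows --deltas '[{"dp": [0, 0, -0.2], "rotation": [0, 0, 1]}, {"dp": [0, 0, -0.2], "rotation": [0, 0, 1]}, {"dp": [0, 0, -0.2], "rotation": [0, 0, 1]}, {"dp": [0, 0, -0.2], "rotation": [0, 0, 1]}]'

```text
clock: 16.87
position: [0.4908, 0.0625, 0.1652]
ee_rot: [0.005, 0.569, 0.822, 0.006]
contact_force: [0.2, -0.8, 0.5]
width: 0.0854
```

Request:
send_rows --deltas '[{"dp": [0, 0, -0.2], "rotation": [0, 0, 1]}, {"dp": [0, 0, -0.2], "rotation": [0, 0, 1]}, {"dp": [0, 0, -0.2], "rotation": [0, 0, 1]}, {"dp": [0, 0, -0.2], "rotation": [0, 0, 1]}]'

```text
clock: 17.2
position: [0.4908, 0.0625, 0.1412]
ee_rot: [0.003, 0.348, 0.938, 0.007]
contact_force: [-0.2, -0.2, 1.1]
width: 0.0856
```

Request:
send_rows --deltas '[{"dp": [0, 0, 0], "rotation": [0, 0, 1]}, {"dp": [0, 0, 0], "rotation": [0, 0, 1]}, {"dp": [0, 0, 0], "rotation": [0, 0, 1]}, {"dp": [0, 0, 0], "rotation": [0, 0, 1]}]'

```text
clock: 17.53
position: [0.4911, 0.0625, 0.1417]
ee_rot: [0.002, 0.105, 0.994, 0.007]
contact_force: [0.6, -0.2, -0.4]
width: 0.0855
```

```bash
python3 - <<'E'
from plan import *
plan([.476,.054,.023],169,0)
E
```

```text
t 17.68 p [0.4913 0.0623 0.1419] w 0.0853 F [ 1.  -0.2  0. ]
q [-0.0245, 0.2433, 1.8444, 0.0163, 1.049, -1.384]
toolz [ 0.0053  0.014  -0.9999] jaw [0.2175 0.9759 0.0148] tilt(deg fwd) 0.86 jawyaw 167.43 jawroll 0.85
TO [0.476 0.054 0.023] psi 169 tilt 0 | dp/.12: [-0.13 -0.07 -0.99] rot/.5: [-0.03  0.01  0.05] rows>= 3
```

Request:
send_rows --deltas '[{"dp": [-0.13, -0.07, -0.3], "rotation": [-0.03, 0.01, 0.05]}, {"dp": [-0.13, -0.07, -0.6], "rotation": [-0.03, 0.01, 0.05]}, {"dp": [-0.13, -0.07, -0.8], "rotation": [-0.03, 0.01, 0.05]}, {"dp": [-0.13, -0.07, -0.98], "rotation": [-0.03, 0.01, 0.05]}, {"dp": [-0.13, -0.07, -0.98], "rotation": [-0.03, 0.01, 0.05]}, {"dp": [-0.13, -0.07, -0.98], "rotation": [-0.03, 0.01, 0.05]}]'

```text
clock: 18.18
position: [0.4757, 0.0535, 0.0241]
ee_rot: [-0.001, 0.097, 0.995, -0.001]
contact_force: [0.9, -0.3, 0.7]
width: 0.0856
```

Request:
send_rows --deltas '[{"dp": [0, 0, 0], "rotation": [0, 0, 0]}, {"dp": [0, 0, 0], "rotation": [0, 0, 0]}, {"dp": [0, 0, 0], "rotation": [0, 0, 0]}, {"dp": [0, 0, 0], "rotation": [0, 0, 0]}]' --fingers 1 --grip_force 60

```text
clock: 18.52
position: [0.4782, 0.0532, 0.0266]
ee_rot: [0.002, 0.096, 0.995, -0.0]
contact_force: [-0.8, 0.9, 5.5]
width: 0.0545
```

```bash
python3 - <<'E'
from plan import *
plan([.362,.060,.05],175.5,0)
E
```

```text
t 18.67 p [0.4782 0.0532 0.0266] w 0.0543 F [0.3 0.9 5.5]
q [-0.0333, 0.3788, 2.0147, -0.0011, 0.7447, -1.4108]
toolz [ 3.3e-03 -9.0e-04 -1.0e+00] jaw [ 1.913e-01  9.815e-01 -2.000e-04] tilt(deg fwd) 0.2 jawyaw 168.97 jawroll -0.01
TO [0.362 0.06  0.05 ] psi 175.5 tilt 0 | dp/.12: [-0.97  0.06  0.2 ] rot/.5: [0.   0.01 0.23] rows>= 3
```

Request:
send_rows --deltas '[{"dp": [0, 0, 0.2], "rotation": [0, 0, 0]}, {"dp": [-0.3, 0.06, 0.2], "rotation": [0, 0, 0.23]}, {"dp": [-0.6, 0.06, 0.2], "rotation": [0, 0, 0.23]}, {"dp": [-0.97, 0.06, 0.2], "rotation": [0, 0, 0.23]}, {"dp": [-0.97, 0.06, 0.2], "rotation": [0, 0, 0.23]}, {"dp": [-0.97, 0.06, 0.05], "rotation": [0, 0, 0.23]}, {"dp": [-0.97, 0.06, 0.02], "rotation": [0, 0, 0.23]}, {"dp": [-0.97, 0.06, 0.02], "rotation": [0, 0, 0.23]}]'

```text
clock: 19.33
position: [0.3605, 0.0603, 0.0272]
ee_rot: [-0.0, 0.039, 0.999, -0.0]
contact_force: [-0.2, -0.7, -0.8]
width: 0.0547
```

Request:
send_rows --deltas '[{"dp": [0, 0, 0], "rotation": [0, 0, 0]}, {"dp": [0, 0, 0], "rotation": [0, 0, 0]}, {"dp": [0, 0, 0], "rotation": [0, 0, 0]}, {"dp": [0, 0, 0], "rotation": [0, 0, 0]}]' --fingers -1

```text
clock: 19.67
position: [0.3612, 0.0603, 0.0275]
ee_rot: [0.0, 0.039, 0.999, -0.0]
contact_force: [-0.5, -0.4, 0.2]
width: 0.0852
```

```bash
python3 - <<'E'
from plan import *
p,R=plan([.39,.058,.05],175.5,0)
p,R=plan([.41,.057,.06],175.5,-25,R0=R,p0=p)
p,R=plan([.385,.058,.028],175.5,-50,R0=R,p0=p)
E
```

```text
t 19.82 p [0.3608 0.0604 0.0273] w 0.0855 F [-0.5  0.1  0.4]
q [-0.0243, 0.2511, 2.2512, -0.0015, 0.6394, -1.5167]
toolz [-1.e-04 -9.e-04 -1.e+00] jaw [ 7.71e-02  9.97e-01 -9.00e-04] tilt(deg fwd) -0.05 jawyaw 175.58 jawroll -0.05
TO [0.39  0.058 0.05 ] psi 175.5 tilt 0 | dp/.12: [ 0.24 -0.02  0.19] rot/.5: [ 0. -0. -0.] rows>= 1
TO [0.41  0.057 0.06 ] psi 175.5 tilt -25 | dp/.12: [ 0.17 -0.01  0.08] rot/.5: [ 0.07  0.87 -0.  ] rows>= 4
TO [0.385 0.058 0.028] psi 175.5 tilt -50 | dp/.12: [-0.21  0.01 -0.27] rot/.5: [0.07 0.87 0.  ] rows>= 4
```

Request:
send_rows --deltas '[{"dp": [0.24, -0.02, 0.2], "rotation": [0, 0, 0]}, {"dp": [0.4, -0.02, 0.27], "rotation": [0.07, 0.87, 0]}, {"dp": [0.4, -0.02, 0.27], "rotation": [0.07, 0.87, 0]}, {"dp": [0.4, -0.02, 0.27], "rotation": [0.07, 0.87, 0]}, {"dp": [0.4, -0.02, 0.27], "rotation": [0.07, 0.87, 0]}]'

```text
clock: 20.23
position: [0.412, 0.0576, 0.0594]
ee_rot: [-0.217, 0.038, 0.975, 0.009]
contact_force: [1.6, -0.0, 0.9]
width: 0.0855
```

Request:
send_rows --deltas '[{"dp": [0, 0, 0.05], "rotation": [0.07, 0.87, 0]}, {"dp": [0, 0, 0.05], "rotation": [0.07, 0.87, 0]}, {"dp": [0, 0, 0], "rotation": [0.07, 0.87, 0]}, {"dp": [0, 0, 0], "rotation": [0.07, 0.87, 0]}]'

```text
clock: 20.57
position: [0.4102, 0.0576, 0.057]
ee_rot: [-0.425, 0.035, 0.905, 0.017]
contact_force: [1.0, 0.1, -0.0]
width: 0.0852
```

```bash
python3 - <<'E'
from plan import *
p,R=plan([.385,.058,.028],175.5,-50)
im=cam("side"); save(im,"s3.png",(150,100,470,340),2.4)
im=cam("top"); print(filters(im))
E
```

```text
t 20.72 p [0.4087 0.0578 0.0581] w 0.0855 F [-0.6  0.9 -0.2]
q [-0.0484, 0.7074, 1.6305, 0.0237, 1.6781, -1.5508]
toolz [-0.7649  0.0607 -0.6412] jaw [0.0776 0.997  0.0017] tilt(deg fwd) -50.12 jawyaw 175.55 jawroll 0.1
TO [0.385 0.058 0.028] psi 175.5 tilt -50 | dp/.12: [-0.2   0.   -0.25] rot/.5: [-0. -0. -0.] rows>= 1
[(np.int32(461), array([331., 186.]), array([ 0.5169, -0.0833]), array([ 0.5166, -0.0832]), array([100.,  56.]), 7.5, 0.0234), (np.int32(117), array([256., 181.]), array([0.5368, 0.1723]), array([0.5366, 0.1724]), array([57., 25.]), 81.9, 0.023), (np.int32(457), array([368., 193.]), array([ 0.4947, -0.2075]), array([ 0.4943, -0.2078]), array([100.,  56.]), -13.3, 0.0231)]
```

View pics/s3.png

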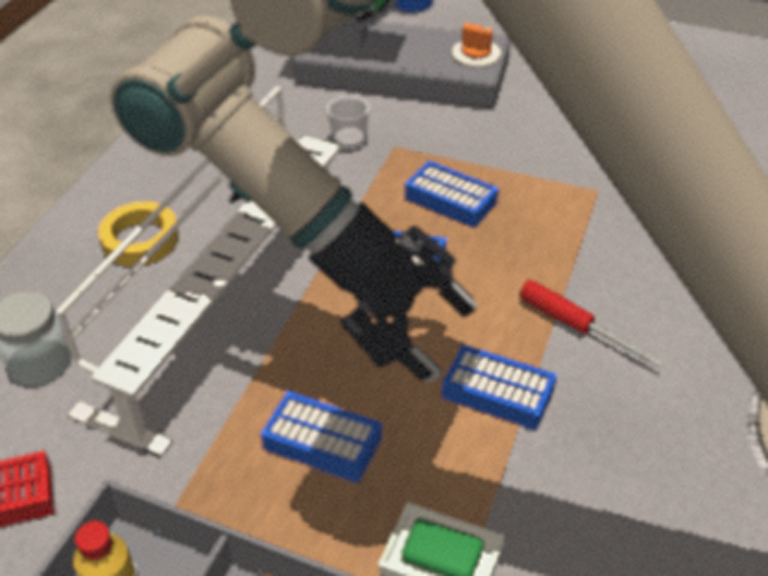

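The staged filter is at (500,385) in the crop, with the tilted gripper just behind it and clear of the ledge. I'll move in and grip.

Request:
send_rows --deltas '[{"dp": [-0.2, 0, 0], "rotation": [0, 0, 0]}, {"dp": [-0.2, 0, -0.15], "rotation": [0, 0, 0]}, {"dp": [-0.2, 0, -0.25], "rotation": [0, 0, 0]}, {"dp": [-0.2, 0, -0.25], "rotation": [0, 0, 0]}, {"dp": [-0.2, 0, -0.25], "rotation": [0, 0, 0]}]'

```text
clock: 21.23
position: [0.3845, 0.058, 0.03]
ee_rot: [-0.422, 0.035, 0.906, 0.017]
contact_force: [0.6, -0.3, 0.1]
width: 0.0857
```

Request:
send_rows --deltas '[{"dp": [0, 0, 0], "rotation": [0, 0, 0]}, {"dp": [0, 0, 0], "rotation": [0, 0, 0]}, {"dp": [0, 0, 0], "rotation": [0, 0, 0]}, {"dp": [0, 0, 0], "rotation": [0, 0, 0]}]' --fingers 1 --grip_force 80

```text
clock: 21.57
position: [0.3852, 0.0579, 0.0304]
ee_rot: [-0.422, 0.035, 0.906, 0.017]
contact_force: [2.9, 0.1, 5.7]
width: 0.0543
```

```bash
python3 - <<'E'
from plan import *
p,R=plan([.40,.06,.14],175.5,-25)
E
```

```text
t 21.72 p [0.3852 0.0579 0.0304] w 0.0535 F [2.4 0.4 6.4]
q [-0.05, 0.7207, 1.705, 0.0224, 1.5879, -1.5542]
toolz [-0.7634  0.0606 -0.6431] jaw [0.0775 0.997  0.002 ] tilt(deg fwd) -49.98 jawyaw 175.56 jawroll 0.11
TO [0.4  0.06 0.14] psi 175.5 tilt -25 | dp/.12: [0.12 0.02 0.91] rot/.5: [-0.07 -0.87 -0.  ] rows>= 4
```

Request:
send_rows --deltas '[{"dp": [0, 0, 0.3], "rotation": [0, 0, 0]}, {"dp": [0.1, 0.02, 0.6], "rotation": [-0.07, -0.87, 0]}, {"dp": [0.1, 0.02, 0.9], "rotation": [-0.07, -0.87, 0]}, {"dp": [0.1, 0.02, 0.9], "rotation": [-0.07, -0.87, 0]}, {"dp": [0.1, 0.02, 0.9], "rotation": [-0.07, -0.87, 0]}]'

```text
clock: 22.13
position: [0.3971, 0.0605, 0.1406]
ee_rot: [-0.211, 0.037, 0.977, 0.008]
contact_force: [-1.4, 0.2, -0.4]
width: 0.054
```

Request:
send_rows --deltas '[{"dp": [0.6, 0.1, 0.7], "rotation": [-0.07, -0.87, 0]}, {"dp": [0.6, 0.1, 0.7], "rotation": [-0.07, -0.87, 0]}, {"dp": [0.6, 0.1, 0.7], "rotation": [-0.07, -0.87, 0]}, {"dp": [0.6, 0.1, 0.7], "rotation": [-0.07, -0.87, 0]}]'

```text
clock: 22.47
position: [0.4737, 0.073, 0.2277]
ee_rot: [0.01, 0.038, 0.999, 0.0]
contact_force: [0.3, 0.1, -0.5]
width: 0.0536
```

Request:
send_rows --deltas '[{"dp": [0.6, 0.1, 0], "rotation": [-0.07, -0.87, 0]}, {"dp": [0.6, 0.1, 0], "rotation": [-0.07, -0.87, 0]}, {"dp": [0.6, 0.1, 0], "rotation": [-0.07, -0.87, 0]}, {"dp": [0.6, 0.1, 0], "rotation": [-0.07, -0.87, 0]}]'

```text
clock: 22.8
position: [0.5386, 0.0848, 0.2208]
ee_rot: [0.217, 0.037, 0.975, -0.009]
contact_force: [-1.4, -0.2, -2.3]
width: 0.0538
```

```bash
python3 - <<'E'
from plan import *
p,R=plan([.615,.091,.215],175.5,40)
E
```

```text
t 22.95 p [0.5383 0.0845 0.2206] w 0.0535 F [-0.8  1.5 -1.8]
q [0.0683, 0.0672, 1.9344, -0.0966, 0.7142, -1.3667]
toolz [ 0.4176 -0.0348 -0.908 ] jaw [ 0.0771  0.997  -0.0027] tilt(deg fwd) 24.77 jawyaw 175.58 jawroll -0.16
TO [0.615 0.091 0.215] psi 175.5 tilt 40 | dp/.12: [ 0.64  0.05 -0.05] rot/.5: [-0.04 -0.53 -0.  ] rows>= 3
```

Request:
send_rows --deltas '[{"dp": [0.3, 0.03, 0], "rotation": [-0.02, -0.27, 0]}, {"dp": [0.64, 0.05, -0.05], "rotation": [-0.04, -0.53, 0]}, {"dp": [0.64, 0.05, -0.05], "rotation": [-0.04, -0.53, 0]}, {"dp": [0.64, 0.05, -0.05], "rotation": [-0.04, -0.53, 0]}, {"dp": [0.64, 0.05, -0.05], "rotation": [-0.04, -0.53, 0]}]'

```text
clock: 23.37
position: [0.6178, 0.0898, 0.2148]
ee_rot: [0.342, 0.037, 0.939, -0.015]
contact_force: [-0.2, 0.1, -0.5]
width: 0.0536
```

```bash
python3 - <<'E'
from plan import *
p,R=plan([.641,.090,.169],175.5,40)
im=cam("side"); save(im,"s4.png",(150,80,470,320),2.4)
im=cam("top"); print(filters(im))
E
```

```text
t 23.52 p [0.6181 0.0901 0.2165] w 0.0536 F [ 0.2 -0.5 -0.4]
q [0.0966, 0.1345, 2.0141, -0.3721, 0.3189, -1.0819]
toolz [ 0.6439 -0.0521 -0.7633] jaw [ 0.0791  0.9969 -0.0013] tilt(deg fwd) 40.24 jawyaw 175.46 jawroll -0.08
TO [0.641 0.09  0.169] psi 175.5 tilt 40 | dp/.12: [ 0.19 -0.   -0.4 ] rot/.5: [0.   0.01 0.  ] rows>= 2
[(np.int32(462), array([331., 186.]), array([ 0.5168, -0.0834]), array([ 0.5165, -0.0833]), array([100.,  57.]), 7.3, 0.0228), (np.int32(138), array([250., 188.]), array([0.5008, 0.1888]), array([0.5099, 0.1927]), array([97., 28.]), -2.9, 0.0237), (np.int32(458), array([368., 192.]), array([ 0.4946, -0.2078]), array([ 0.4957, -0.2081]), array([100.,  57.]), -13.4, 0.0231)]
```

View pics/s4.png

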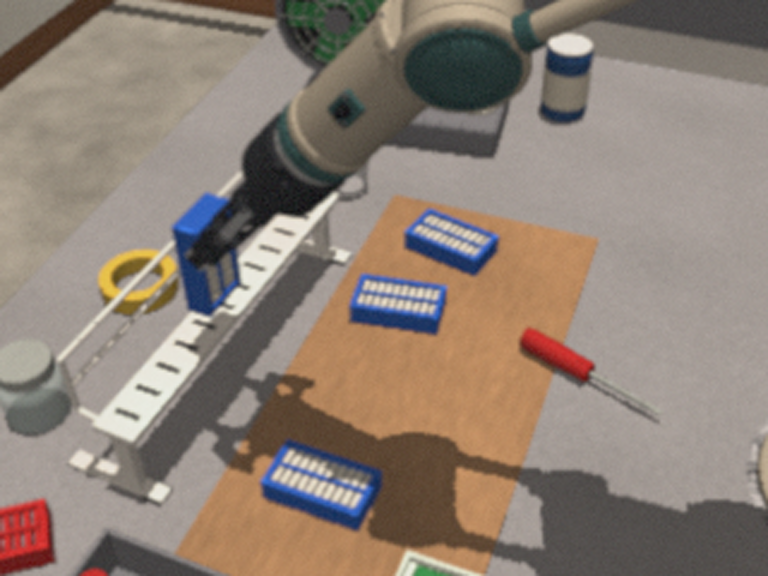

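```bash
cat > held.py <<'E'
from plan import *
C=np.array([.654,.0392]);XL=np.array([np.cos(np.radians(-4.5)),np.sin(np.radians(-4.5))]);YL=np.array([-XL[1],XL[0]])
def held(zmin=.1):
    for n in("top","side"):
        im=cam(n); W=cloud(im); k=bluemask(im)&(W[...,2]>zmin)&(abs(W[...,1])<.3)&(W[...,0]>.45)&(W[...,0]<.8)
        nn,l,stt,ce=cv2.connectedComponentsWithStats(k.astype(np.uint8))
        for i in range(1,nn):
            if stt[i,4]<25: continue
            P=W[l==i]; L=np.c_[(P[:,:2]-C)@XL,(P[:,:2]-C)@YL,P[:,2]]
            print(n,stt[i,4],"ledge-x",np.round(np.percentile(L[:,0],[3,50,97]),4),"ledge-y",np.round(np.percentile(L[:,1],[3,50,97]),4),"z",np.round(np.percentile(L[:,2],[3,50,97]),4))
            t=L[L[:,2]>np.percentile(L[:,2],97)-.006]
            print("    topface x",np.round(np.percentile(t[:,0],[3,97]),4),"y",np.round(np.percentile(t[:,1],[3,97]),4))
if __name__=="__main__": held()
E
python3 held.py
```

```text
top 173 ledge-x [-0.0329 -0.0229 -0.0091] ledge-y [0.0215 0.0487 0.0731] z [0.1849 0.2339 0.2418]
    topface x [-0.0331 -0.0111] y [0.0231 0.0725]
side 494 ledge-x [-0.0382 -0.0262 -0.0138] ledge-y [0.0251 0.0731 0.0761] z [0.1426 0.2249 0.2386]
    topface x [-0.0577 -0.0126] y [0.0231 0.0796]
```

Request:
send_rows --deltas '[{"dp": [0.19, 0, -0.05], "rotation": [0, 0.01, 0]}, {"dp": [0.19, 0, -0.15], "rotation": [0, 0.01, 0]}, {"dp": [0.19, 0, -0.25], "rotation": [0, 0.01, 0]}, {"dp": [0.19, 0, -0.35], "rotation": [0, 0.01, 0]}, {"dp": [0.19, 0, -0.4], "rotation": [0, 0.01, 0]}, {"dp": [0.19, 0, -0.42], "rotation": [0, 0.01, 0]}, {"dp": [0.19, 0, -0.42], "rotation": [0, 0.01, 0]}]'

```text
clock: 24.3
position: [0.6427, 0.0902, 0.1712]
ee_rot: [0.346, 0.036, 0.937, -0.014]
contact_force: [-12.1, -3.1, 21.2]
width: 0.0536
```

```bash
python3 - <<'E'
from held import *
plan([.642,.09,.1655],175.5,40); held()
E
```

```text
t 24.45 p [0.6423 0.0902 0.1711] w 0.0536 F [-12.5  -2.7  19.9]
q [0.0912, 0.228, 2.0389, -0.5667, 0.2067, -0.8859]
toolz [ 0.6473 -0.0514 -0.7605] jaw [ 0.0775  0.997  -0.0015] tilt(deg fwd) 40.49 jawyaw 175.55 jawroll -0.08
TO [0.642  0.09   0.1655] psi 175.5 tilt 40 | dp/.12: [-0.   -0.   -0.05] rot/.5: [ 0.    0.02 -0.  ] rows>= 1
top 162 ledge-x [-0.0087  0.0029  0.016 ] ledge-y [0.0234 0.051  0.076 ] z [0.149  0.189  0.1966]
    topface x [-0.0079  0.016 ] y [0.0246 0.0749]
side 404 ledge-x [-0.0149 -0.0018  0.0106] ledge-y [0.0269 0.0749 0.0779] z [0.1037 0.1868 0.1937]
    topface x [-0.0381  0.0106] y [0.0238 0.0778]
```

```bash
python3 - <<'E'
from meas import *
im=cam("side"); save(im,"s5.png",(190,130,330,250),5.5)
im=cam("top"); save(im,"t5.png",(240,110,360,180),6)
E
```

```text
(no output)
```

View pics/s5.png

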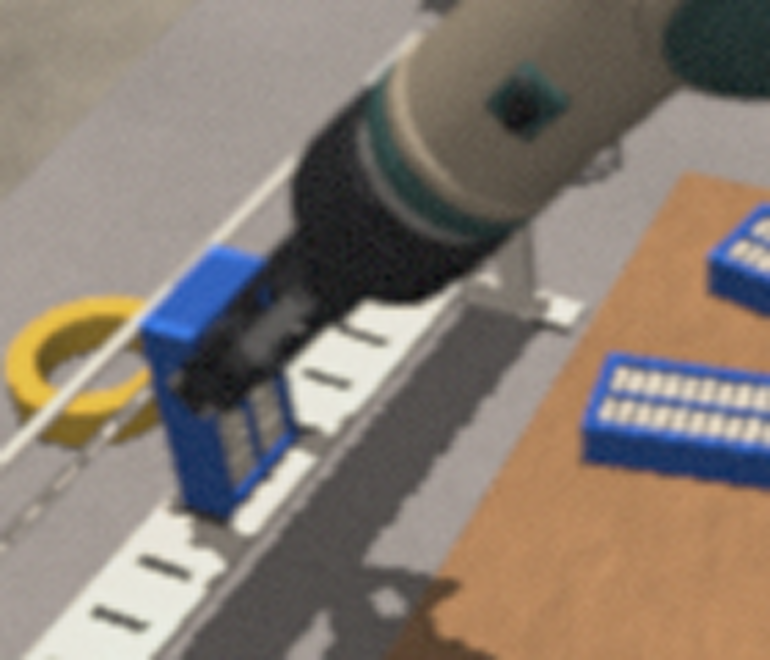

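View pics/t5.png

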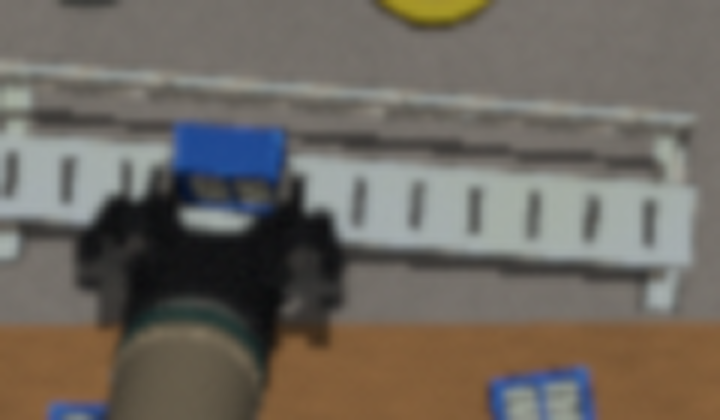

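```bash
cat > lean.py <<'E'
from held import *
def lean(yc,zmin=.092):
    im=cam("side"); W=cloud(im); L=np.dstack([(W[...,:2]-C)@XL,(W[...,:2]-C)@YL,W[...,2]])
    k=bluemask(im)&(abs(L[...,1]-(yc+.028))<.006)&(L[...,2]>zmin)&(abs(L[...,0])<.06)
    P=L[k]; print("n",len(P))
    for z in np.arange(zmin,.21,.01):
        q=P[(P[:,2]>=z)&(P[:,2]<z+.01)]
        if len(q)>4: print(round(z,3),len(q),np.round([q[:,0].min(),q[:,0].max()],4),end=" | ")
    print()
if __name__=="__main__": lean(float(sys.argv[1]))
E
python3 lean.py .05
```

```text
n 251
0.092 20 [-0.0148  0.0072] | 0.102 31 [-0.0156  0.008 ] | 0.112 26 [-0.0151  0.0077] | 0.122 27 [-0.0145  0.009 ] | 0.132 25 [-0.0152  0.009 ] | 0.142 29 [-0.0121  0.01  ] | 0.152 9 [-0.0015  0.0126] | 0.162 8 [0.0032 0.0095] | 0.172 19 [-0.0105  0.0105] | 0.182 45 [-0.0144  0.01  ] |
```

Request:
send_rows --deltas '[{"dp": [0, 0, 0.03], "rotation": [0, 0.02, 0]}, {"dp": [0, 0, 0.035], "rotation": [0, 0.02, 0]}, {"dp": [0, 0, 0.035], "rotation": [0, 0.02, 0]}]'

```text
clock: 24.95
position: [0.641, 0.0904, 0.171]
ee_rot: [0.338, 0.037, 0.94, -0.014]
contact_force: [-2.5, -1.7, 5.8]
width: 0.054
```

```bash
python3 st.py; python3 lean.py .05
```

```text
t 25.1 p [0.6412 0.0904 0.171 ] w 0.0534 F [-3.5 -1.9  8.4]
q [0.0908, 0.2271, 2.0278, -0.4961, 0.2303, -0.9567]
toolz [ 0.6349 -0.0513 -0.7709] jaw [ 0.0778  0.997  -0.0023] tilt(deg fwd) 39.56 jawyaw 175.54 jawroll -0.13
n 248
0.092 25 [-0.0153  0.0064] | 0.102 26 [-0.0151  0.0091] | 0.112 27 [-0.0165  0.008 ] | 0.122 29 [-0.0156  0.0087] | 0.132 29 [-0.0141  0.0097] | 0.142 20 [-0.0143  0.0077] | 0.152 9 [-0.0025  0.0091] | 0.162 7 [0.0011 0.0081] | 0.172 24 [-0.0093  0.011 ] | 0.182 41 [-0.0141  0.0111] |
```

Request:
send_rows --deltas '[{"dp": [0, 0, 0], "rotation": [0, 0, 0]}, {"dp": [0, 0, 0], "rotation": [0, 0, 0]}, {"dp": [0, 0, 0], "rotation": [0, 0, 0]}, {"dp": [0, 0, 0], "rotation": [0, 0, 0]}]' --fingers -0.7

```text
clock: 25.48
position: [0.6399, 0.0903, 0.1686]
ee_rot: [0.336, 0.036, 0.941, -0.015]
contact_force: [-0.1, -0.0, -0.4]
width: 0.0728
```

Request:
send_rows --deltas '[{"dp": [-0.1, 0, 0.1], "rotation": [0, 0, 0]}, {"dp": [-0.3, 0.02, 0.25], "rotation": [0, 0, 0]}, {"dp": [-0.6, 0.04, 0.5], "rotation": [0.05, 0.6, 0]}, {"dp": [-0.8, 0.04, 0.5], "rotation": [0.06, 0.8, 0]}, {"dp": [-0.8, 0.04, 0.5], "rotation": [0.06, 0.8, 0]}]'

```text
clock: 25.9
position: [0.538, 0.0966, 0.2309]
ee_rot: [0.177, 0.037, 0.983, -0.009]
contact_force: [0.7, -0.8, -1.4]
width: 0.0727
```

```bash
python3 st.py; python3 held.py;python3 lean.py .05; python3 - <<'E'
from meas import *
im=cam("side"); save(im,"s6.png",(150,80,470,320),2.4)
im=cam("top"); 
for f in filters(im): print(f)
E
```

```text
t 26.05 p [0.5467 0.095  0.2308] w 0.0725 F [ 0.6 -0.6 -0.2]
q [0.0877, 0.0965, 1.8495, -0.0887, 0.8341, -1.3556]
toolz [ 0.3591 -0.0343 -0.9327] jaw [ 0.0808  0.9967 -0.0056] tilt(deg fwd) 21.14 jawyaw 175.37 jawroll -0.32
top 163 ledge-x [-0.0103  0.001   0.014 ] ledge-y [0.023  0.0479 0.0754] z [0.167  0.1896 0.1971]
    topface x [-0.009   0.0136] y [0.0234 0.0753]
side 479 ledge-x [-0.0157 -0.0052  0.0081] ledge-y [0.0263 0.0751 0.0779] z [0.1049 0.1784 0.1924]
    topface x [-0.0154  0.0082] y [0.0239 0.0769]
n 300
0.092 23 [-0.0152  0.0054] | 0.102 29 [-0.0156  0.0074] | 0.112 27 [-0.0148  0.0074] | 0.122 26 [-0.0167  0.0089] | 0.132 28 [-0.0158  0.0075] | 0.142 32 [-0.0167  0.0078] | 0.152 33 [-0.0159  0.0084] | 0.162 27 [-0.0157  0.0073] | 0.172 30 [-0.0165  0.0084] | 0.182 43 [-0.0157  0.0089] | 
(np.int32(457), array([331., 186.]), array([ 0.517, -0.083]), array([ 0.5166, -0.083 ]), array([100.,  56.]), 7.8, 0.023)
(np.int32(465), array([368., 192.]), array([ 0.4947, -0.2079]), array([ 0.4951, -0.2076]), array([100.,  57.]), -13.4, 0.0228)
```

View pics/s6.png

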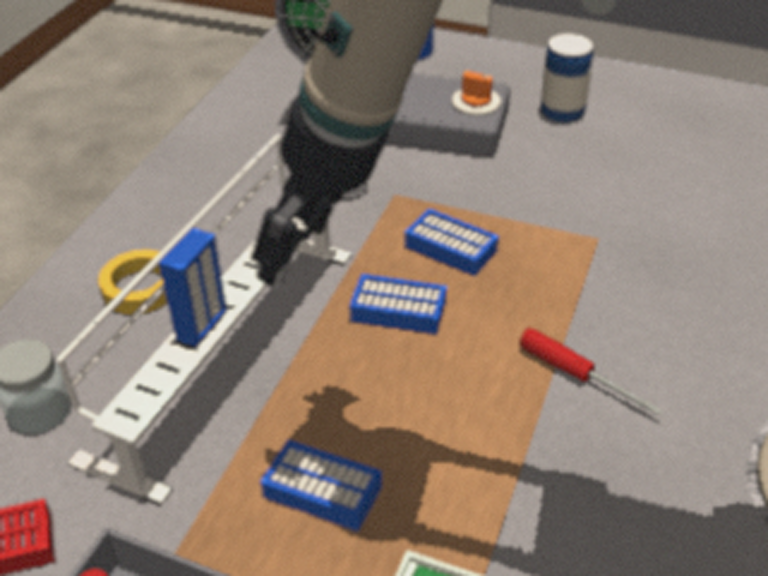

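The first filter stands upright on the strip at (192,290). Next is the left one.

```bash
python3 - <<'E'
from plan import *
plan([.499,.1746,.12],176.4,0)
E
```

```text
t 26.45 p [0.5435 0.0951 0.2284] w 0.0729 F [ 0. -0. -0.]
q [0.0882, 0.0966, 1.8537, -0.0878, 0.8368, -1.3571]
toolz [ 0.3525 -0.0342 -0.9352] jaw [ 0.0795  0.9968 -0.0065] tilt(deg fwd) 20.74 jawyaw 175.44 jawroll -0.37
TO [0.499  0.1746 0.12  ] psi 176.4 tilt 0 | dp/.12: [-0.37  0.66 -0.9 ] rot/.5: [0.06 0.72 0.03] rows>= 4
```

Request:
send_rows --deltas '[{"dp": [-0.37, 0.2, 0], "rotation": [0.06, 0.72, 0.03]}, {"dp": [-0.37, 0.66, -0.3], "rotation": [0.06, 0.72, 0.03]}, {"dp": [-0.37, 0.66, -0.6], "rotation": [0.06, 0.72, 0.03]}, {"dp": [-0.37, 0.66, -0.9], "rotation": [0.06, 0.72, 0.03]}, {"dp": [-0.37, 0.66, -0.9], "rotation": [0.06, 0.72, 0.03]}]' --fingers -1

```text
clock: 26.87
position: [0.4967, 0.1746, 0.1153]
ee_rot: [-0.004, 0.031, 1.0, -0.002]
contact_force: [-1.6, -1.1, -0.4]
width: 0.0854
```

```bash
python3 - <<'E'
from plan import *
plan([.499,.1746,.027],176.4,0)
E
```

```text
t 27.02 p [0.4992 0.174  0.1212] w 0.0856 F [0.6 0.1 1. ]
q [0.2056, 0.3143, 1.7986, -0.0032, 1.0288, -1.3008]
toolz [ 5.0e-04 -2.7e-03 -1.0e+00] jaw [ 0.0627  0.998  -0.0027] tilt(deg fwd) 0.16 jawyaw 176.41 jawroll -0.15
TO [0.499  0.1746 0.027 ] psi 176.4 tilt 0 | dp/.12: [-0.    0.   -0.78] rot/.5: [ 0.01  0.   -0.  ] rows>= 3
```

Request:
send_rows --deltas '[{"dp": [0, 0, -0.3], "rotation": [0, 0, 0]}, {"dp": [0, 0, -0.6], "rotation": [0, 0, 0]}, {"dp": [0, 0, -0.78], "rotation": [0, 0, 0]}, {"dp": [0, 0, -0.78], "rotation": [0, 0, 0]}, {"dp": [0, 0, -0.78], "rotation": [0, 0, 0]}]'

```text
clock: 27.43
position: [0.5006, 0.1741, 0.0294]
ee_rot: [0.002, 0.032, 0.999, -0.001]
contact_force: [-0.4, 0.8, 0.0]
width: 0.0856
```

Request:
send_rows --deltas '[{"dp": [0, 0, 0], "rotation": [0, 0, 0]}, {"dp": [0, 0, 0], "rotation": [0, 0, 0]}, {"dp": [0, 0, 0], "rotation": [0, 0, 0]}, {"dp": [0, 0, 0], "rotation": [0, 0, 0]}]' --fingers 1

```text
clock: 27.77
position: [0.5017, 0.1747, 0.0307]
ee_rot: [0.004, 0.031, 1.0, -0.0]
contact_force: [-1.5, -0.7, 9.7]
width: 0.054
```

Request:
send_rows --deltas '[{"dp": [0, 0, 0.2], "rotation": [0, 0, 0]}, {"dp": [-0.3, -0.25, 0.2], "rotation": [0, 0, 0]}, {"dp": [-0.5, -0.5, 0.2], "rotation": [0, 0, 0]}, {"dp": [-0.8, -0.8, 0.2], "rotation": [0, 0, -0.02]}, {"dp": [-1, -0.95, 0.2], "rotation": [0, 0, -0.03]}, {"dp": [-1, -0.95, 0.2], "rotation": [0, 0, -0.03]}]'

```text
clock: 28.27
position: [0.3703, 0.0579, 0.0515]
ee_rot: [-0.004, 0.04, 0.999, -0.002]
contact_force: [-0.8, 1.1, -1.9]
width: 0.0535
```

```bash
python3 - <<'E'
from plan import *
plan([.36,.06,.0275],175.5,0)
E
```

```text
t 28.42 p [0.381  0.06   0.0529] w 0.0538 F [ 0.8 -0.3 -0.9]
q [-0.0231, 0.2231, 2.1819, -0.0026, 0.7308, -1.5125]
toolz [ 0.0058 -0.0019 -1.    ] jaw [ 0.0794  0.9968 -0.0014] tilt(deg fwd) 0.35 jawyaw 175.45 jawroll -0.08
TO [0.36   0.06   0.0275] psi 175.5 tilt 0 | dp/.12: [-0.17 -0.   -0.21] rot/.5: [0.   0.01 0.  ] rows>= 1
```

Request:
send_rows --deltas '[{"dp": [-0.17, 0, -0.1], "rotation": [0, 0.01, 0]}, {"dp": [-0.17, 0, -0.19], "rotation": [0, 0.01, 0]}, {"dp": [-0.17, 0, -0.2], "rotation": [0, 0.01, 0]}, {"dp": [-0.17, 0, -0.2], "rotation": [0, 0.01, 0]}, {"dp": [-0.17, 0, -0.2], "rotation": [0, 0.01, 0]}]'

```text
clock: 28.83
position: [0.3582, 0.0608, 0.029]
ee_rot: [-0.003, 0.037, 0.999, -0.001]
contact_force: [-8.6, -0.8, 21.8]
width: 0.0535
```

Request:
send_rows --deltas '[{"dp": [0, 0, 0], "rotation": [0, 0, 0]}, {"dp": [0, 0, 0], "rotation": [0, 0, 0]}, {"dp": [0, 0, 0], "rotation": [0, 0, 0]}, {"dp": [0, 0, 0], "rotation": [0, 0, 0]}]' --fingers -1

```text
clock: 29.17
position: [0.3607, 0.0606, 0.0279]
ee_rot: [-0.001, 0.039, 0.999, -0.001]
contact_force: [0.1, 1.0, 0.0]
width: 0.0852
```

Request:
send_rows --deltas '[{"dp": [0.24, -0.02, 0.2], "rotation": [0, 0, 0]}, {"dp": [0.4, -0.02, 0.27], "rotation": [0.07, 0.87, 0]}, {"dp": [0.4, -0.02, 0.27], "rotation": [0.07, 0.87, 0]}, {"dp": [0.4, -0.02, 0.27], "rotation": [0.07, 0.87, 0]}, {"dp": [0.4, -0.02, 0.27], "rotation": [0.07, 0.87, 0]}]'

```text
clock: 29.58
position: [0.4113, 0.0577, 0.0598]
ee_rot: [-0.218, 0.038, 0.975, 0.008]
contact_force: [0.7, 0.2, -0.0]
width: 0.0858
```

Request:
send_rows --deltas '[{"dp": [0, 0, 0.05], "rotation": [0.07, 0.87, 0]}, {"dp": [0, 0, 0.05], "rotation": [0.07, 0.87, 0]}, {"dp": [0, 0, 0], "rotation": [0.07, 0.87, 0]}, {"dp": [0, 0, 0], "rotation": [0.07, 0.87, 0]}]'

```text
clock: 29.92
position: [0.4094, 0.0578, 0.0572]
ee_rot: [-0.426, 0.035, 0.904, 0.017]
contact_force: [0.3, 0.8, -0.9]
width: 0.0853
```

```bash
python3 - <<'E'
from plan import *
plan([.383,.058,.028],175.5,-50)
im=cam("side"); W=cloud(im); save(im,"s7.png",(290,150,450,300),5)
k=bluemask(im)&(W[...,2]>.018)&(W[...,0]<.43)&(W[...,1]>-.02)&(W[...,1]<.12)
P=W[k]; print(len(P),np.round(np.percentile(P,[1,99],axis=0),4),rect(P[:,:2]))
E
```

```text
t 30.07 p [0.4078 0.0579 0.0585] w 0.0854 F [-0.9 -0.3  0.7]
q [-0.0477, 0.7075, 1.6314, 0.023, 1.6797, -1.5495]
toolz [-0.7667  0.0595 -0.6392] jaw [7.73e-02 9.97e-01 2.00e-04] tilt(deg fwd) -50.26 jawyaw 175.57 jawroll 0.01
TO [0.383 0.058 0.028] psi 175.5 tilt -50 | dp/.12: [-0.21  0.   -0.25] rot/.5: [-0.   -0.01 -0.  ] rows>= 1
335 [[0.3026 0.0329 0.0184]
 [0.4018 0.0924 0.0293]] (array([0.35194122, 0.06255563]), [98.21888732910156, 59.49306106567383], np.float32(-3.889824))
```

Request:
send_rows --deltas '[{"dp": [-0.22, 0.02, 0], "rotation": [0, 0, 0]}, {"dp": [-0.22, 0.02, -0.15], "rotation": [0, 0, 0]}, {"dp": [-0.22, 0.02, -0.25], "rotation": [0, 0, 0]}, {"dp": [-0.22, 0.02, -0.25], "rotation": [0, 0, 0]}, {"dp": [-0.22, 0.02, -0.25], "rotation": [0, 0, 0]}]'

```text
clock: 30.53
position: [0.381, 0.0604, 0.0306]
ee_rot: [-0.423, 0.035, 0.905, 0.016]
contact_force: [-0.2, 0.4, 0.1]
width: 0.0857
```

Request:
send_rows --deltas '[{"dp": [0, 0, 0], "rotation": [0, 0, 0]}, {"dp": [0, 0, 0], "rotation": [0, 0, 0]}, {"dp": [0, 0, 0], "rotation": [0, 0, 0]}, {"dp": [0, 0, 0], "rotation": [0, 0, 0]}]' --fingers 1

```text
clock: 30.87
position: [0.3817, 0.0602, 0.031]
ee_rot: [-0.423, 0.035, 0.905, 0.016]
contact_force: [2.7, -0.0, 5.1]
width: 0.0536
```

Request:
send_rows --deltas '[{"dp": [0, 0, 0.3], "rotation": [0, 0, 0]}, {"dp": [0.1, 0.3, 0.6], "rotation": [-0.07, -0.87, 0]}, {"dp": [0.1, 0.4, 0.9], "rotation": [-0.07, -0.87, 0]}, {"dp": [0.1, 0.4, 0.9], "rotation": [-0.07, -0.87, 0]}, {"dp": [0.1, 0.4, 0.9], "rotation": [-0.07, -0.87, 0]}]'

```text
clock: 31.28
position: [0.3938, 0.1096, 0.1418]
ee_rot: [-0.212, 0.037, 0.977, 0.008]
contact_force: [-0.5, 0.3, -1.5]
width: 0.0538
```

Request:
send_rows --deltas '[{"dp": [0.6, 0.3, 0.7], "rotation": [-0.07, -0.87, 0]}, {"dp": [0.6, 0.3, 0.7], "rotation": [-0.07, -0.87, 0]}, {"dp": [0.6, 0.3, 0.7], "rotation": [-0.07, -0.87, 0]}, {"dp": [0.6, 0.3, 0.7], "rotation": [-0.07, -0.87, 0]}]'

```text
clock: 31.62
position: [0.4705, 0.1468, 0.2288]
ee_rot: [0.009, 0.038, 0.999, 0.001]
contact_force: [0.3, 1.3, -0.7]
width: 0.0539
```

Request:
send_rows --deltas '[{"dp": [0.6, 0.4, 0], "rotation": [-0.07, -0.87, 0]}, {"dp": [0.6, 0.4, 0], "rotation": [-0.07, -0.87, 0]}, {"dp": [0.6, 0.4, 0], "rotation": [-0.07, -0.87, 0]}, {"dp": [0.6, 0.4, 0], "rotation": [-0.07, -0.87, 0]}]'

```text
clock: 31.95
position: [0.5358, 0.1937, 0.2218]
ee_rot: [0.216, 0.037, 0.976, -0.009]
contact_force: [-0.8, -1.3, -1.5]
width: 0.0538
```

```bash
python3 - <<'E'
from plan import *
p,R=plan([.624,.191,.215],175.5,40)
E
```

```text
t 32.1 p [0.5347 0.1923 0.2212] w 0.0536 F [ 0.3  0.5 -0.5]
q [0.3245, 0.1213, 1.8688, -0.242, 0.7688, -1.0276]
toolz [ 0.4148 -0.0362 -0.9092] jaw [ 0.0778  0.997  -0.0043] tilt(deg fwd) 24.61 jawyaw 175.54 jawroll -0.24
TO [0.624 0.191 0.215] psi 175.5 tilt 40 | dp/.12: [ 0.74 -0.01 -0.05] rot/.5: [-0.03 -0.54 -0.  ] rows>= 3
```

Request:
send_rows --deltas '[{"dp": [0.35, 0, 0], "rotation": [-0.02, -0.27, 0]}, {"dp": [0.74, -0.01, -0.05], "rotation": [-0.03, -0.53, 0]}, {"dp": [0.74, -0.01, -0.05], "rotation": [-0.03, -0.53, 0]}, {"dp": [0.74, -0.01, -0.05], "rotation": [-0.03, -0.53, 0]}, {"dp": [0.74, -0.01, -0.05], "rotation": [-0.03, -0.53, 0]}]'

```text
clock: 32.52
position: [0.6263, 0.1901, 0.2154]
ee_rot: [0.341, 0.039, 0.939, -0.013]
contact_force: [-0.1, 0.3, -1.0]
width: 0.0536
```

```bash
python3 - <<'E'
from held import *
p,R=plan([.649,.1905,.174],175.5,39.7)
held(); 
from lean import lean; lean(.15,.13)
E
```

```text
t 32.67 p [0.6261 0.1908 0.217 ] w 0.0537 F [-0.5  0.4 -0.8]
q [0.3212, 0.1966, 1.928, -0.6334, 0.4344, -0.6665]
toolz [ 0.6414 -0.0491 -0.7656] jaw [0.0805 0.9967 0.0036] tilt(deg fwd) 40.04 jawyaw 175.38 jawroll 0.21
TO [0.649  0.1905 0.174 ] psi 175.5 tilt 39.7 | dp/.12: [ 0.19 -0.   -0.36] rot/.5: [-0.01  0.01  0.  ] rows>= 2
top 171 ledge-x [-0.011  -0.      0.0139] ledge-y [0.0231 0.0488 0.0751] z [0.1557 0.1892 0.1957]
    topface x [-0.0107  0.014 ] y [0.0239 0.0744]
top 168 ledge-x [-0.0315 -0.0205 -0.0084] ledge-y [0.1217 0.1483 0.1754] z [0.2059 0.2366 0.2437]
    topface x [-0.0318 -0.0093] y [0.1242 0.1744]
side 691 ledge-x [-0.0707 -0.0254 -0.0025] ledge-y [0.0757 0.165  0.1777] z [0.109  0.2159 0.2601]
    topface x [-0.0981 -0.0614] y [0.1648 0.1927]
n 261
0.14 20 [-0.0363 -0.0152] | 0.15 32 [-0.0375 -0.0136] | 0.16 29 [-0.0362 -0.0151] | 0.17 35 [-0.0366 -0.0132] | 0.18 31 [-0.0362 -0.0145] | 0.19 20 [-0.0371 -0.0129] | 0.2 7 [-0.0181 -0.0146] |
```

Request:
send_rows --deltas '[{"dp": [0.17, -0.01, -0.05], "rotation": [0, 0.01, 0]}, {"dp": [0.17, -0.01, -0.15], "rotation": [0, 0.01, 0]}, {"dp": [0.17, -0.01, -0.25], "rotation": [0, 0.01, 0]}, {"dp": [0.17, -0.01, -0.33], "rotation": [0, 0.01, 0]}, {"dp": [0.17, -0.01, -0.38], "rotation": [0, 0.01, 0]}, {"dp": [0.17, -0.01, -0.38], "rotation": [0, 0.01, 0]}, {"dp": [0.17, -0.01, -0.38], "rotation": [0, 0.01, 0]}]'

```text
clock: 33.4
position: [0.6461, 0.19, 0.1709]
ee_rot: [0.34, 0.038, 0.94, -0.012]
contact_force: [0.7, 0.2, -1.1]
width: 0.0536
```

```bash
python3 - <<'E'
from held import *
p,R=plan([.649,.1905,.174],175.5,39.7)
held(); 
from lean import lean; lean(.15,.092)
E
```

```text
t 33.55 p [0.6463 0.1901 0.1714] w 0.0537 F [ 0.3 -0.2 -1.4]
q [0.3049, 0.2772, 1.9527, -0.7735, 0.347, -0.525]
toolz [ 0.6383 -0.0482 -0.7683] jaw [0.0791 0.9969 0.0033] tilt(deg fwd) 39.8 jawyaw 175.46 jawroll 0.19
TO [0.649  0.1905 0.174 ] psi 175.5 tilt 39.7 | dp/.12: [0.02 0.   0.02] rot/.5: [-0.01  0.    0.  ] rows>= 1
top 172 ledge-x [-0.0113 -0.0004  0.0131] ledge-y [0.1228 0.1496 0.1756] z [0.1607 0.1912 0.1979]
    topface x [-0.0107  0.0127] y [0.1232 0.1748]
top 170 ledge-x [-0.0109  0.0006  0.014 ] ledge-y [0.0232 0.0488 0.0753] z [0.1522 0.189  0.197 ]
    topface x [-0.0113  0.0133] y [0.0252 0.0761]
side 450 ledge-x [-0.0208 -0.0053  0.0065] ledge-y [0.1276 0.1734 0.1785] z [0.1032 0.1911 0.1957]
    topface x [-0.0488  0.0077] y [0.1254 0.1778]
side 25 ledge-x [-0.0887 -0.0147 -0.0052] ledge-y [0.0737 0.0767 0.1717] z [0.1007 0.1076 0.2237]
    topface x [-0.0896 -0.0814] y [0.167  0.1722]
n 244
0.092 17 [-0.0151  0.0047] | 0.102 28 [-0.0165  0.006 ] | 0.112 25 [-0.0157  0.0037] | 0.122 33 [-0.0161  0.0064] | 0.132 29 [-0.0172  0.0069] | 0.142 16 [-0.0152  0.0059] | 0.162 11 [-0.0036  0.0066] | 0.172 21 [-0.013   0.0057] | 0.182 39 [-0.0153  0.0103] | 0.192 15 [-0.0147  0.0058] |
```

Request:
send_rows --deltas '[{"dp": [0, 0, -0.01], "rotation": [0, 0, 0]}, {"dp": [0, 0, -0.02], "rotation": [0, 0, 0]}, {"dp": [0, 0, -0.02], "rotation": [0, 0, 0]}, {"dp": [0, 0, -0.02], "rotation": [0, 0, 0]}]'

```text
clock: 34.03
position: [0.6465, 0.19, 0.1691]
ee_rot: [0.34, 0.038, 0.939, -0.012]
contact_force: [-2.3, -0.8, 4.3]
width: 0.0539
```

Request:
send_rows --deltas '[{"dp": [0, 0, 0], "rotation": [0, 0, 0]}, {"dp": [0, 0, 0], "rotation": [0, 0, 0]}, {"dp": [0, 0, 0], "rotation": [0, 0, 0]}, {"dp": [0, 0, 0], "rotation": [0, 0, 0]}]' --fingers -0.7

```text
clock: 34.37
position: [0.646, 0.19, 0.1678]
ee_rot: [0.339, 0.038, 0.94, -0.012]
contact_force: [-0.7, 0.0, 0.3]
width: 0.0728
```

Request:
send_rows --deltas '[{"dp": [-0.1, 0, 0.1], "rotation": [0, 0, 0]}, {"dp": [-0.3, 0.02, 0.25], "rotation": [0, 0, 0]}, {"dp": [-0.6, 0.04, 0.5], "rotation": [0.05, 0.6, 0]}, {"dp": [-0.8, 0.04, 0.5], "rotation": [0.06, 0.8, 0]}, {"dp": [-0.8, 0.04, 0.5], "rotation": [0.06, 0.8, 0]}]'

```text
clock: 34.78
position: [0.5445, 0.1962, 0.2294]
ee_rot: [0.192, 0.039, 0.981, -0.008]
contact_force: [1.0, -2.2, -0.0]
width: 0.0724
```

```bash
python3 - <<'E'
from held import *
im=cam("top"); F=filters(im)
for f in F: print(f)
f=min(F,key=lambda f:abs(f[2][1]+.083))
plan([f[2][0],f[2][1],.15],f[5]+180,0)
held(); 
from lean import lean; lean(.15,.092)
E
```

```text
(np.int32(463), array([331., 186.]), array([ 0.5168, -0.0833]), array([ 0.517 , -0.0833]), array([100.,  56.]), 7.8, 0.0232)
(np.int32(465), array([368., 193.]), array([ 0.4945, -0.2077]), array([ 0.4946, -0.2075]), array([100.,  57.]), -13.8, 0.0231)
t 34.98 p [0.5511 0.1943 0.2282] w 0.0726 F [-0.1  0.5 -0.4]
q [0.3102, 0.1477, 1.8051, -0.2079, 0.8304, -1.0628]
toolz [ 0.3862 -0.0362 -0.9217] jaw [ 0.0857  0.9963 -0.0033] tilt(deg fwd) 22.82 jawyaw 175.09 jawroll -0.19
TO [ 0.5168 -0.0833  0.15  ] psi 187.8 tilt 0 | dp/.12: [-0.29 -2.31 -0.65] rot/.5: [-0.01  0.8   0.44] rows>= 7
top 180 ledge-x [-0.0125 -0.0012  0.0123] ledge-y [0.1215 0.1444 0.1735] z [0.1362 0.1889 0.1967]
    topface x [-0.0125  0.0113] y [0.1224 0.1747]
top 173 ledge-x [-0.0113 -0.0001  0.0139] ledge-y [0.0232 0.0492 0.0756] z [0.1488 0.189  0.1962]
    topface x [-0.0113  0.0133] y [0.0248 0.0758]
side 443 ledge-x [-0.0162 -0.0041  0.0081] ledge-y [0.0265 0.0749 0.078 ] z [0.1126 0.1836 0.1924]
    topface x [-0.0165  0.0085] y [0.0249 0.0775]
side 574 ledge-x [-0.0165 -0.0078  0.0075] ledge-y [0.1248 0.1716 0.1773] z [0.106  0.181  0.1917]
    topface x [-0.0162  0.0085] y [0.1245 0.1762]
n 299
0.092 22 [-0.0167  0.0042] | 0.102 25 [-0.0166  0.004 ] | 0.112 28 [-0.0167  0.0046] | 0.122 26 [-0.0159  0.0032] | 0.132 28 [-0.0164  0.003 ] | 0.142 29 [-0.0171  0.0047] | 0.152 32 [-0.0174  0.0052] | 0.162 33 [-0.0177  0.0057] | 0.172 31 [-0.0164  0.0051] | 0.182 43 [-0.0166  0.0074] |
```

Request:
send_rows --deltas '[{"dp": [-0.3, -0.4, 0], "rotation": [0.06, 0.8, 0]}, {"dp": [-0.3, -0.7, 0], "rotation": [0.06, 0.8, 0]}, {"dp": [-0.3, -1, 0], "rotation": [0.06, 0.8, 0]}, {"dp": [-0.3, -1, 0], "rotation": [0.06, 0.8, 0]}]' --fingers -1

```text
clock: 35.47
position: [0.5165, 0.0677, 0.2273]
ee_rot: [-0.004, 0.044, 0.999, -0.006]
contact_force: [0.2, 0.3, -0.1]
width: 0.0851
```

Request:
send_rows --deltas '[{"dp": [0, -0.4, -0.2], "rotation": [0, 0, 0.42]}, {"dp": [0, -0.8, -0.5], "rotation": [0, 0, 0.42]}, {"dp": [0, -1, -0.7], "rotation": [0, 0, 0.42]}, {"dp": [0, -1, -0.7], "rotation": [0, 0, 0.42]}]'

```text
clock: 35.8
position: [0.512, -0.0481, 0.1405]
ee_rot: [-0.005, -0.063, 0.998, -0.004]
contact_force: [0.0, -0.9, -0.1]
width: 0.0856
```

```bash
python3 - <<'E'
from plan import *
plan([.515,-.0833,.028],187.8,0)
E
```

```text
t 35.95 p [ 0.5124 -0.0462  0.1416] w 0.0854 F [0.2 0.4 1.2]
q [-0.2192, 0.278, 1.7938, -0.0102, 1.0785, -1.9095]
toolz [-0.0104 -0.0069 -0.9999] jaw [-0.124   0.9923 -0.0055] tilt(deg fwd) -0.72 jawyaw 7.12 jawroll -0.32
TO [ 0.515  -0.0833  0.028 ] psi 187.8 tilt 0 | dp/.12: [ 0.02 -0.31 -0.95] rot/.5: [ 0.01 -0.02  0.02] rows>= 3
```

Request:
send_rows --deltas '[{"dp": [0.02, -0.31, -0.2], "rotation": [0.01, -0.02, 0.02]}, {"dp": [0.02, -0.31, -0.5], "rotation": [0.01, -0.02, 0.02]}, {"dp": [0.02, -0.31, -0.8], "rotation": [0.01, -0.02, 0.02]}, {"dp": [0.02, -0.31, -0.95], "rotation": [0.01, -0.02, 0.02]}, {"dp": [0.02, -0.31, -0.95], "rotation": [0.01, -0.02, 0.02]}]'

```text
clock: 36.37
position: [0.5138, -0.0806, 0.0269]
ee_rot: [-0.001, -0.069, 0.998, 0.0]
contact_force: [-0.1, 1.0, 0.8]
width: 0.0856
```

Request:
send_rows --deltas '[{"dp": [0, 0, 0], "rotation": [0, 0, 0]}, {"dp": [0, 0, 0], "rotation": [0, 0, 0]}, {"dp": [0, 0, 0], "rotation": [0, 0, 0]}, {"dp": [0, 0, 0], "rotation": [0, 0, 0]}]' --fingers 1

```text
clock: 36.7
position: [0.5185, -0.0824, 0.0328]
ee_rot: [0.005, -0.069, 0.998, -0.002]
contact_force: [-0.5, 1.2, 6.4]
width: 0.0539
```

Request:
send_rows --deltas '[{"dp": [0, 0, 0.25], "rotation": [0, 0, 0]}, {"dp": [-0.3, 0.3, 0.25], "rotation": [0, 0, 0]}, {"dp": [-0.5, 0.5, 0.25], "rotation": [0, 0, -0.2]}, {"dp": [-0.7, 0.8, 0.25], "rotation": [0, 0, -0.4]}, {"dp": [-0.8, 1, 0.25], "rotation": [0, 0, -0.43]}, {"dp": [-0.8, 1, 0.25], "rotation": [0, 0, -0.43]}]'

```text
clock: 37.2
position: [0.4157, 0.0412, 0.061]
ee_rot: [0.001, 0.037, 0.999, -0.001]
contact_force: [0.1, -0.4, -0.8]
width: 0.0536
```

```bash
python3 - <<'E'
from plan import *
plan([.36,.06,.03],175.5,0)
E
```

```text
t 37.35 p [0.4222 0.0376 0.0614] w 0.0535 F [-0.2  0.6 -1.2]
q [-0.0731, 0.2547, 2.0968, -0.0045, 0.7812, -1.5648]
toolz [ 0.0086 -0.0038 -1.    ] jaw [ 0.0758  0.9971 -0.0031] tilt(deg fwd) 0.54 jawyaw 175.65 jawroll -0.18
TO [0.36 0.06 0.03] psi 175.5 tilt 0 | dp/.12: [-0.52  0.19 -0.26] rot/.5: [ 0.01  0.02 -0.01] rows>= 2
```

Request:
send_rows --deltas '[{"dp": [-0.3, 0.19, 0], "rotation": [0.01, 0.02, 0]}, {"dp": [-0.52, 0.19, -0.1], "rotation": [0.01, 0.02, 0]}, {"dp": [-0.52, 0.19, -0.2], "rotation": [0.01, 0.02, 0]}, {"dp": [-0.52, 0.19, -0.24], "rotation": [0.01, 0.02, 0]}, {"dp": [-0.52, 0.19, -0.24], "rotation": [0.01, 0.02, 0]}, {"dp": [-0.52, 0.19, -0.24], "rotation": [0.01, 0.02, 0]}]'

```text
clock: 37.85
position: [0.355, 0.06, 0.0327]
ee_rot: [-0.007, 0.039, 0.999, 0.001]
contact_force: [-13.6, 4.1, 30.9]
width: 0.0538
```

Request:
send_rows --deltas '[{"dp": [0, 0, 0], "rotation": [0, 0, 0]}, {"dp": [0, 0, 0], "rotation": [0, 0, 0]}, {"dp": [0, 0, 0], "rotation": [0, 0, 0]}, {"dp": [0, 0, 0], "rotation": [0, 0, 0]}]' --fingers -1

```text
clock: 38.18
position: [0.36, 0.0598, 0.0316]
ee_rot: [-0.002, 0.039, 0.999, 0.001]
contact_force: [-0.3, 0.6, -0.2]
width: 0.0854
```

Request:
send_rows --deltas '[{"dp": [0.24, -0.02, 0.2], "rotation": [0, 0, 0]}, {"dp": [0.4, -0.02, 0.24], "rotation": [0.07, 0.87, 0]}, {"dp": [0.4, -0.02, 0.24], "rotation": [0.07, 0.87, 0]}, {"dp": [0.4, -0.02, 0.24], "rotation": [0.07, 0.87, 0]}, {"dp": [0.4, -0.02, 0.24], "rotation": [0.07, 0.87, 0]}]'

```text
clock: 38.6
position: [0.4104, 0.0573, 0.0595]
ee_rot: [-0.219, 0.038, 0.975, 0.01]
contact_force: [-0.1, -0.6, -0.8]
width: 0.0855
```

Request:
send_rows --deltas '[{"dp": [0, 0, 0.05], "rotation": [0.07, 0.87, 0]}, {"dp": [0, 0, 0.05], "rotation": [0.07, 0.87, 0]}, {"dp": [0, 0, 0], "rotation": [0.07, 0.87, 0]}, {"dp": [0, 0, 0], "rotation": [0.07, 0.87, 0]}]'

```text
clock: 38.93
position: [0.4085, 0.0573, 0.0571]
ee_rot: [-0.427, 0.036, 0.903, 0.018]
contact_force: [1.1, -0.2, -0.8]
width: 0.0858
```

```bash
cat > stage.py <<'E'
from plan import *
im=cam("side"); W=cloud(im); save(im,"stage.png",(290,150,450,300),5)
k=bluemask(im)&(W[...,2]>.018)&(W[...,0]<.43)&(W[...,1]>-.02)&(W[...,1]<.12)
P=W[k]; c,s,a=rect(P[:,:2]); print(len(P),np.round(np.percentile(P,[1,99],axis=0),4),c,s,a)
plan([c[0]+.029,c[1]-.001,.029],175.5,-50)
E
python3 stage.py
```

```text
344 [[0.2999 0.0331 0.0182]
 [0.3987 0.0919 0.0288]] [0.34946307 0.06194806] [98.84827423095703, 58.74794006347656] -5.0897903
t 39.13 p [0.4062 0.0578 0.0595] w 0.0854 F [-0.7 -0.6 -0.3]
q [-0.05, 0.7053, 1.6348, 0.0251, 1.6799, -1.5511]
toolz [-0.7673  0.0634 -0.6381] jaw [0.08   0.9968 0.0029] tilt(deg fwd) -50.35 jawyaw 175.41 jawroll 0.17
TO [0.3785 0.0609 0.029 ] psi 175.5 tilt -50 | dp/.12: [-0.23  0.03 -0.25] rot/.5: [-0.01 -0.01  0.  ] rows>= 1
```

Request:
send_rows --deltas '[{"dp": [-0.23, 0.03, 0], "rotation": [0, 0, 0]}, {"dp": [-0.23, 0.03, -0.15], "rotation": [0, 0, 0]}, {"dp": [-0.23, 0.03, -0.25], "rotation": [0, 0, 0]}, {"dp": [-0.23, 0.03, -0.25], "rotation": [0, 0, 0]}, {"dp": [-0.23, 0.03, -0.25], "rotation": [0, 0, 0]}]'

```text
clock: 39.55
position: [0.3787, 0.0615, 0.0306]
ee_rot: [-0.425, 0.035, 0.905, 0.018]
contact_force: [-0.5, 0.1, 1.0]
width: 0.0855
```

Request:
send_rows --deltas '[{"dp": [0, 0, 0], "rotation": [0, 0, 0]}, {"dp": [0, 0, 0], "rotation": [0, 0, 0]}, {"dp": [0, 0, 0], "rotation": [0, 0, 0]}, {"dp": [0, 0, 0], "rotation": [0, 0, 0]}]' --fingers 1

```text
clock: 39.88
position: [0.3793, 0.0614, 0.031]
ee_rot: [-0.425, 0.035, 0.905, 0.018]
contact_force: [3.5, -0.1, 5.5]
width: 0.0544
```

Request:
send_rows --deltas '[{"dp": [0, 0, 0.3], "rotation": [0, 0, 0]}, {"dp": [0.1, -0.15, 0.6], "rotation": [-0.07, -0.87, 0]}, {"dp": [0.1, -0.2, 0.9], "rotation": [-0.07, -0.87, 0]}, {"dp": [0.1, -0.2, 0.9], "rotation": [-0.07, -0.87, 0]}, {"dp": [0.1, -0.2, 0.9], "rotation": [-0.07, -0.87, 0]}]'

```text
clock: 40.3
position: [0.3912, 0.0373, 0.1413]
ee_rot: [-0.213, 0.038, 0.976, 0.01]
contact_force: [-1.4, 0.6, -0.7]
width: 0.0536
```

Request:
send_rows --deltas '[{"dp": [0.6, -0.2, 0.7], "rotation": [-0.07, -0.87, 0]}, {"dp": [0.6, -0.2, 0.7], "rotation": [-0.07, -0.87, 0]}, {"dp": [0.6, -0.2, 0.7], "rotation": [-0.07, -0.87, 0]}, {"dp": [0.6, -0.2, 0.7], "rotation": [-0.07, -0.87, 0]}]'

```text
clock: 40.63
position: [0.4679, 0.0122, 0.2285]
ee_rot: [0.007, 0.039, 0.999, -0.0]
contact_force: [-0.1, 0.4, -1.1]
width: 0.0534
```

Request:
send_rows --deltas '[{"dp": [0.6, -0.2, 0], "rotation": [-0.07, -0.87, 0]}, {"dp": [0.6, -0.2, 0], "rotation": [-0.07, -0.87, 0]}, {"dp": [0.6, -0.2, 0], "rotation": [-0.07, -0.87, 0]}, {"dp": [0.6, -0.2, 0], "rotation": [-0.07, -0.87, 0]}]'

```text
clock: 40.97
position: [0.5328, -0.0106, 0.2216]
ee_rot: [0.214, 0.038, 0.976, -0.008]
contact_force: [-0.6, 0.3, -2.7]
width: 0.0536
```

```bash
python3 - <<'E'
from plan import *
p,R=plan([.612,-.0085,.217],175.5,40)
E
```

```text
t 41.12 p [ 0.5324 -0.0101  0.2214] w 0.0535 F [-0.4  0.1 -1.4]
q [-0.1771, 0.0408, 1.9591, 0.0635, 0.7176, -1.709]
toolz [ 0.4129 -0.0315 -0.9102] jaw [7.75e-02 9.97e-01 7.00e-04] tilt(deg fwd) 24.46 jawyaw 175.55 jawroll 0.04
TO [ 0.612  -0.0085  0.217 ] psi 175.5 tilt 40 | dp/.12: [ 0.66  0.01 -0.04] rot/.5: [-0.04 -0.54 -0.  ] rows>= 3
```

Request:
send_rows --deltas '[{"dp": [0.3, 0.01, 0], "rotation": [-0.02, -0.27, 0]}, {"dp": [0.66, 0.01, -0.04], "rotation": [-0.04, -0.53, 0]}, {"dp": [0.66, 0.01, -0.04], "rotation": [-0.04, -0.53, 0]}, {"dp": [0.66, 0.01, -0.04], "rotation": [-0.04, -0.53, 0]}, {"dp": [0.66, 0.01, -0.04], "rotation": [-0.04, -0.53, 0]}]'

```text
clock: 41.53
position: [0.6142, -0.009, 0.2167]
ee_rot: [0.339, 0.036, 0.94, -0.012]
contact_force: [0.3, 0.1, -1.3]
width: 0.0537
```

```bash
python3 - <<'E'
from held import *
p,R=plan([.634,-.0085,.170],175.5,39.7)
held(); 
from lean import lean; lean(-.05,.13)
E
```

```text
t 41.68 p [ 0.6143 -0.0093  0.2182] w 0.0533 F [ 0.1  0.7 -1. ]
q [-0.1581, 0.1062, 2.0397, 0.1757, 0.3054, -1.8004]
toolz [ 0.6396 -0.0487 -0.7672] jaw [7.68e-02 9.97e-01 7.00e-04] tilt(deg fwd) 39.9 jawyaw 175.6 jawroll 0.04
TO [ 0.634  -0.0085  0.17  ] psi 175.5 tilt 39.7 | dp/.12: [ 0.16  0.01 -0.4 ] rot/.5: [-0.    0.01 -0.  ] rows>= 2
top 176 ledge-x [-0.0125 -0.0014  0.0121] ledge-y [0.1213 0.1439 0.1739] z [0.1397 0.189  0.1953]
    topface x [-0.0125  0.0102] y [0.1232 0.1749]
top 171 ledge-x [-0.0113  0.0003  0.0139] ledge-y [0.0229 0.0489 0.0757] z [0.1507 0.1894 0.1957]
    topface x [-0.0113  0.014 ] y [0.023  0.0756]
top 183 ledge-x [-0.0277 -0.0179 -0.0044] ledge-y [-0.0769 -0.05   -0.0255] z [0.1458 0.2373 0.245 ]
    topface x [-0.0276 -0.0043] y [-0.0753 -0.0267]
side 423 ledge-x [-0.0521 -0.0215 -0.0094] ledge-y [-0.0733 -0.0266 -0.0213] z [0.1451 0.2219 0.2584]
    topface x [-0.0793 -0.0504] y [-0.0242  0.014 ]
side 482 ledge-x [-0.0158 -0.0051  0.0079] ledge-y [0.0267 0.0751 0.078 ] z [0.1052 0.1785 0.1923]
    topface x [-0.0158  0.0087] y [0.024  0.0769]
side 576 ledge-x [-0.0166 -0.0078  0.0072] ledge-y [0.1252 0.1715 0.1774] z [0.1053 0.1803 0.1917]
    topface x [-0.0165  0.0085] y [0.1248 0.1763]
n 237
0.14 15 [-0.0314 -0.0115] | 0.15 27 [-0.032  -0.0108] | 0.16 25 [-0.0309 -0.0104] | 0.17 24 [-0.0312 -0.0105] | 0.18 29 [-0.0305 -0.0109] | 0.19 24 [-0.031  -0.0098] | 0.2 13 [-0.0329 -0.0086] |
```

Request:
send_rows --deltas '[{"dp": [0.14, 0, -0.05], "rotation": [0, 0, 0]}, {"dp": [0.14, 0, -0.15], "rotation": [0, 0, 0]}, {"dp": [0.14, 0, -0.25], "rotation": [0, 0, 0]}, {"dp": [0.14, 0, -0.33], "rotation": [0, 0, 0]}, {"dp": [0.14, 0, -0.38], "rotation": [0, 0, 0]}, {"dp": [0.14, 0, -0.4], "rotation": [0, 0, 0]}, {"dp": [0.14, 0, -0.4], "rotation": [0, 0, 0]}, {"dp": [0.14, 0, -0.4], "rotation": [0, 0, 0]}]'

```text
clock: 42.5
position: [0.6309, -0.0093, 0.1701]
ee_rot: [0.341, 0.036, 0.939, -0.013]
contact_force: [-0.6, 0.0, -0.7]
width: 0.0539
```

```bash
python3 - <<'E'
from held import *
st(1)
from lean import lean; lean(-.05,.092)
E
```

```text
t 42.55 p [ 0.6309 -0.0093  0.1701] w 0.0539 F [0.  0.4 0.1]
q [-0.1516, 0.1964, 2.0814, 0.2813, 0.1745, -1.9047]
toolz [ 0.6403 -0.049  -0.7665] jaw [7.71e-02 9.97e-01 6.00e-04] tilt(deg fwd) 39.96 jawyaw 175.58 jawroll 0.04
n 219
0.092 17 [-0.0135  0.0059] | 0.102 22 [-0.0149  0.0067] | 0.112 21 [-0.0138  0.0085] | 0.122 26 [-0.0142  0.0074] | 0.132 24 [-0.0144  0.0068] | 0.142 21 [-0.0139  0.0093] | 0.152 11 [-0.0068  0.0085] | 0.162 11 [-0.0045  0.0064] | 0.172 19 [-0.0098  0.007 ] | 0.182 34 [-0.0152  0.0079] |
```

Request:
send_rows --deltas '[{"dp": [0, 0, -0.01], "rotation": [0, 0, 0]}, {"dp": [0, 0, -0.02], "rotation": [0, 0, 0]}, {"dp": [0, 0, -0.02], "rotation": [0, 0, 0]}, {"dp": [0, 0, -0.02], "rotation": [0, 0, 0]}]'

```text
clock: 42.93
position: [0.6321, -0.0095, 0.17]
ee_rot: [0.344, 0.037, 0.938, -0.013]
contact_force: [-4.7, 0.3, 10.1]
width: 0.0538
```

Request:
send_rows --deltas '[{"dp": [0, 0, 0], "rotation": [0, 0, 0]}, {"dp": [0, 0, 0], "rotation": [0, 0, 0]}, {"dp": [0, 0, 0], "rotation": [0, 0, 0]}, {"dp": [0, 0, 0], "rotation": [0, 0, 0]}]' --fingers -0.7

```text
clock: 43.27
position: [0.6303, -0.0093, 0.1666]
ee_rot: [0.341, 0.036, 0.939, -0.013]
contact_force: [1.0, -0.2, -0.5]
width: 0.0725
```

Request:
send_rows --deltas '[{"dp": [-0.1, 0, 0.1], "rotation": [0, 0, 0]}, {"dp": [-0.3, 0.02, 0.25], "rotation": [0, 0, 0]}, {"dp": [-0.6, 0.04, 0.5], "rotation": [0.05, 0.6, 0]}, {"dp": [-0.8, 0.04, 0.5], "rotation": [0.06, 0.8, 0]}, {"dp": [-0.8, 0.04, 0.5], "rotation": [0.06, 0.8, 0]}]'

```text
clock: 43.68
position: [0.5288, -0.0041, 0.2279]
ee_rot: [0.189, 0.037, 0.981, -0.006]
contact_force: [0.8, 0.3, -0.4]
width: 0.0725
```

```bash
python3 - <<'E'
from held import *
im=cam("top"); F=filters(im)
for f in F: print(f)
plan([.493,-.2077,.15],180-13.6,0)
held(); 
from lean import lean; lean(-.05,.092)
E
```

```text
(np.int32(461), array([368., 192.]), array([ 0.4948, -0.2075]), array([ 0.4947, -0.2076]), array([100.,  56.]), -13.5, 0.0227)
t 43.88 p [ 0.5359 -0.0045  0.2268] w 0.0725 F [-0.3  0.2 -0.9]
q [-0.1611, 0.0543, 1.9156, 0.0498, 0.7833, -1.6848]
toolz [ 0.3797 -0.0261 -0.9247] jaw [0.0749 0.9972 0.0026] tilt(deg fwd) 22.37 jawyaw 175.71 jawroll 0.15
TO [ 0.493  -0.2077  0.15  ] psi 166.4 tilt 0 | dp/.12: [-0.36 -1.69 -0.64] rot/.5: [ 0.12  0.77 -0.32] rows>= 6
top 183 ledge-x [-0.0125 -0.0014  0.0123] ledge-y [0.1213 0.1441 0.1747] z [0.1389 0.1899 0.1977]
    topface x [-0.0128  0.0096] y [0.1216 0.1712]
top 171 ledge-x [-0.011   0.0001  0.0143] ledge-y [0.023  0.0489 0.0756] z [0.1534 0.1888 0.1965]
    topface x [-0.0115  0.0112] y [0.0227 0.0731]
top 163 ledge-x [-0.0104  0.0007  0.0145] ledge-y [-0.0772 -0.0516 -0.0259] z [0.1608 0.1899 0.1969]
    topface x [-0.01    0.0132] y [-0.077  -0.0274]
side 402 ledge-x [-0.0138 -0.0049  0.008 ] ledge-y [-0.0746 -0.0263 -0.0229] z [0.1053 0.1743 0.1924]
    topface x [-0.0136  0.0079] y [-0.0768 -0.0245]
side 478 ledge-x [-0.0159 -0.0051  0.0079] ledge-y [0.0263 0.0752 0.078 ] z [0.1044 0.1775 0.1922]
    topface x [-0.016   0.0083] y [0.0251 0.0768]
side 577 ledge-x [-0.017  -0.0078  0.0073] ledge-y [0.1254 0.1717 0.1773] z [0.105  0.1803 0.1917]
    topface x [-0.0167  0.0086] y [0.1249 0.176 ]
n 245
0.092 17 [-0.0134  0.0061] | 0.102 23 [-0.0141  0.0074] | 0.112 20 [-0.0135  0.0062] | 0.122 25 [-0.013   0.0079] | 0.132 27 [-0.0126  0.0058] | 0.142 25 [-0.013   0.0081] | 0.152 26 [-0.0136  0.0103] | 0.162 25 [-0.0137  0.0081] | 0.172 29 [-0.0142  0.0094] | 0.182 26 [-0.0134  0.0078] |
```

Three filters are standing. Now the last one.

Request:
send_rows --deltas '[{"dp": [-0.3, -0.3, 0], "rotation": [0.06, 0.78, 0]}, {"dp": [-0.36, -0.6, 0], "rotation": [0.06, 0.78, 0]}, {"dp": [-0.36, -0.9, 0], "rotation": [0.06, 0.78, 0]}, {"dp": [-0.36, -0.9, 0], "rotation": [0.06, 0.78, 0]}]' --fingers -1

```text
clock: 44.37
position: [0.4949, -0.1192, 0.2254]
ee_rot: [-0.003, 0.04, 0.999, -0.001]
contact_force: [1.0, 0.1, -0.4]
width: 0.0857
```

Request:
send_rows --deltas '[{"dp": [0, -0.3, -0.2], "rotation": [0, 0, -0.33]}, {"dp": [0, -0.6, -0.4], "rotation": [0, 0, -0.33]}, {"dp": [0, -0.8, -0.7], "rotation": [0, 0, -0.33]}, {"dp": [0, -0.8, -0.7], "rotation": [0, 0, -0.33]}]'

```text
clock: 44.7
position: [0.4886, -0.2104, 0.1364]
ee_rot: [-0.006, 0.122, 0.993, 0.003]
contact_force: [-1.0, 1.1, -0.5]
width: 0.0853
```

```bash
python3 - <<'E'
from plan import *
plan([.494,-.2077,.028],166.4,0)
E
```

```text
t 44.85 p [ 0.4909 -0.2077  0.1417] w 0.0851 F [-0.   0.4  0.2]
q [-0.5324, 0.3021, 1.7567, 0.0027, 1.0904, -1.8623]
toolz [-0.0053  0.0059 -1.    ] jaw [0.2399 0.9708 0.0045] tilt(deg fwd) -0.45 jawyaw 166.12 jawroll 0.26
TO [ 0.494  -0.2077  0.028 ] psi 166.4 tilt 0 | dp/.12: [ 0.03  0.   -0.95] rot/.5: [-0.01 -0.01  0.01] rows>= 3
```

Request:
send_rows --deltas '[{"dp": [0.03, 0, -0.3], "rotation": [-0.01, -0.01, 0.01]}, {"dp": [0.03, 0, -0.6], "rotation": [-0.01, -0.01, 0.01]}, {"dp": [0.03, 0, -0.8], "rotation": [-0.01, -0.01, 0.01]}, {"dp": [0.03, 0, -0.95], "rotation": [-0.01, -0.01, 0.01]}, {"dp": [0.03, 0, -0.95], "rotation": [-0.01, -0.01, 0.01]}]'

```text
clock: 45.27
position: [0.4937, -0.2059, 0.027]
ee_rot: [-0.001, 0.117, 0.993, 0.001]
contact_force: [-0.4, 0.4, 0.1]
width: 0.0856
```

Request:
send_rows --deltas '[{"dp": [0, 0, 0], "rotation": [0, 0, 0]}, {"dp": [0, 0, 0], "rotation": [0, 0, 0]}, {"dp": [0, 0, 0], "rotation": [0, 0, 0]}, {"dp": [0, 0, 0], "rotation": [0, 0, 0]}]' --fingers 1

```text
clock: 45.6
position: [0.4968, -0.2089, 0.0317]
ee_rot: [0.003, 0.118, 0.993, -0.001]
contact_force: [-0.5, 1.1, 5.8]
width: 0.0537
```

Request:
send_rows --deltas '[{"dp": [0, 0, 0.3], "rotation": [0, 0, 0]}, {"dp": [0, 0.2, 0.6], "rotation": [0, 0, 0.1]}, {"dp": [-0.1, 0.5, 0.6], "rotation": [0, 0, 0.2]}, {"dp": [-0.2, 0.8, 0.6], "rotation": [0, 0, 0.32]}, {"dp": [-0.3, 1, 0.6], "rotation": [0, 0, 0.32]}]'

```text
clock: 46.02
position: [0.4589, -0.0862, 0.1031]
ee_rot: [0.003, 0.037, 0.999, -0.0]
contact_force: [-0.0, 0.0, -2.6]
width: 0.0538
```

Request:
send_rows --deltas '[{"dp": [-0.1, 0.3, 0], "rotation": [0, 0, 0]}, {"dp": [-0.4, 0.6, 0], "rotation": [0, 0, 0]}, {"dp": [-0.7, 0.9, 0], "rotation": [0, 0, 0]}, {"dp": [-0.8, 1, 0], "rotation": [0, 0, 0]}, {"dp": [-0.8, 1, 0], "rotation": [0, 0, 0]}]'

```text
clock: 46.43
position: [0.3554, 0.0353, 0.1011]
ee_rot: [-0.002, 0.036, 0.999, 0.001]
contact_force: [-0.6, 0.1, -1.2]
width: 0.0533
```

```bash
python3 - <<'E'
from plan import *
plan([.362,.06,.034],175.5,0)
E
```

```text
t 46.58 p [0.3644 0.0317 0.1023] w 0.0537 F [ 0.2 -0.2 -1.7]
q [-0.1033, 0.1126, 2.1485, -0.0013, 0.874, -1.5983]
toolz [ 0.0063 -0.0017 -1.    ] jaw [ 0.0748  0.9972 -0.0012] tilt(deg fwd) 0.37 jawyaw 175.71 jawroll -0.07
TO [0.362 0.06  0.034] psi 175.5 tilt 0 | dp/.12: [-0.02  0.24 -0.57] rot/.5: [ 0.    0.01 -0.01] rows>= 2
```

Request:
send_rows --deltas '[{"dp": [-0.02, 0.24, -0.1], "rotation": [0, 0.01, 0]}, {"dp": [-0.02, 0.24, -0.3], "rotation": [0, 0.01, 0]}, {"dp": [-0.02, 0.24, -0.45], "rotation": [0, 0.01, 0]}, {"dp": [-0.02, 0.24, -0.55], "rotation": [0, 0.01, 0]}, {"dp": [-0.02, 0.24, -0.56], "rotation": [0, 0.01, 0]}, {"dp": [-0.02, 0.24, -0.56], "rotation": [0, 0.01, 0]}]'

```text
clock: 47.08
position: [0.362, 0.0598, 0.0336]
ee_rot: [-0.002, 0.039, 0.999, -0.001]
contact_force: [-0.1, 0.9, -0.9]
width: 0.0538
```

Request:
send_rows --deltas '[{"dp": [0, 0, 0], "rotation": [0, 0, 0]}, {"dp": [0, 0, 0], "rotation": [0, 0, 0]}, {"dp": [0, 0, 0], "rotation": [0, 0, 0]}, {"dp": [0, 0, 0], "rotation": [0, 0, 0]}]' --fingers -1

```text
clock: 47.42
position: [0.3614, 0.0602, 0.0344]
ee_rot: [-0.001, 0.038, 0.999, -0.001]
contact_force: [0.1, 0.4, -0.9]
width: 0.0851
```

Request:
send_rows --deltas '[{"dp": [0.24, -0.02, 0.2], "rotation": [0, 0, 0]}, {"dp": [0.4, -0.02, 0.22], "rotation": [0.07, 0.87, 0]}, {"dp": [0.4, -0.02, 0.22], "rotation": [0.07, 0.87, 0]}, {"dp": [0.4, -0.02, 0.22], "rotation": [0.07, 0.87, 0]}, {"dp": [0.4, -0.02, 0.22], "rotation": [0.07, 0.87, 0]}]'

```text
clock: 47.83
position: [0.4123, 0.0576, 0.0602]
ee_rot: [-0.218, 0.037, 0.975, 0.009]
contact_force: [0.2, 1.0, -1.2]
width: 0.0857
```

Request:
send_rows --deltas '[{"dp": [0, 0, 0.05], "rotation": [0.07, 0.87, 0]}, {"dp": [0, 0, 0.05], "rotation": [0.07, 0.87, 0]}, {"dp": [0, 0, 0], "rotation": [0.07, 0.87, 0]}, {"dp": [0, 0, 0], "rotation": [0.07, 0.87, 0]}]'

```text
clock: 48.17
position: [0.4105, 0.0577, 0.058]
ee_rot: [-0.425, 0.034, 0.904, 0.017]
contact_force: [-0.2, 0.5, -1.0]
width: 0.0853
```

```bash
python3 stage.py
```

```text
338 [[0.306  0.0328 0.0184]
 [0.4047 0.0919 0.0289]] [0.35521906 0.06106259] [98.45751190185547, 57.51475524902344] -3.744217
t 48.37 p [0.4085 0.058  0.06  ] w 0.0856 F [-0.7 -0.2  0.1]
q [-0.048, 0.7053, 1.6296, 0.0237, 1.6821, -1.5515]
toolz [-0.7656  0.0604 -0.6405] jaw [0.0767 0.9971 0.0023] tilt(deg fwd) -50.17 jawyaw 175.6 jawroll 0.13
TO [0.3842 0.0601 0.029 ] psi 175.5 tilt -50 | dp/.12: [-0.2   0.02 -0.26] rot/.5: [-0.01 -0.01 -0.  ] rows>= 1
```

Request:
send_rows --deltas '[{"dp": [-0.2, 0.02, 0], "rotation": [0, 0, 0]}, {"dp": [-0.2, 0.02, -0.15], "rotation": [0, 0, 0]}, {"dp": [-0.2, 0.02, -0.25], "rotation": [0, 0, 0]}, {"dp": [-0.2, 0.02, -0.25], "rotation": [0, 0, 0]}, {"dp": [-0.2, 0.02, -0.25], "rotation": [0, 0, 0]}]'

```text
clock: 48.78
position: [0.3846, 0.0604, 0.0307]
ee_rot: [-0.423, 0.034, 0.905, 0.017]
contact_force: [-0.2, -0.4, 0.1]
width: 0.0855
```

Request:
send_rows --deltas '[{"dp": [0, 0, 0], "rotation": [0, 0, 0]}, {"dp": [0, 0, 0], "rotation": [0, 0, 0]}, {"dp": [0, 0, 0], "rotation": [0, 0, 0]}, {"dp": [0, 0, 0], "rotation": [0, 0, 0]}]' --fingers 1

```text
clock: 49.12
position: [0.3853, 0.0602, 0.031]
ee_rot: [-0.423, 0.034, 0.905, 0.017]
contact_force: [2.4, 0.4, 5.5]
width: 0.054
```

Request:
send_rows --deltas '[{"dp": [0, 0, 0.3], "rotation": [0, 0, 0]}, {"dp": [0.1, -0.2, 0.6], "rotation": [-0.07, -0.87, 0]}, {"dp": [0.1, -0.4, 0.9], "rotation": [-0.07, -0.87, 0]}, {"dp": [0.1, -0.4, 0.9], "rotation": [-0.07, -0.87, 0]}, {"dp": [0.1, -0.4, 0.9], "rotation": [-0.07, -0.87, 0]}]'

```text
clock: 49.53
position: [0.3976, 0.0113, 0.1415]
ee_rot: [-0.212, 0.038, 0.977, 0.008]
contact_force: [-0.7, 1.4, -1.6]
width: 0.0537
```

Request:
send_rows --deltas '[{"dp": [0.5, -0.5, 0.7], "rotation": [-0.07, -0.87, 0]}, {"dp": [0.5, -0.5, 0.7], "rotation": [-0.07, -0.87, 0]}, {"dp": [0.5, -0.5, 0.7], "rotation": [-0.07, -0.87, 0]}, {"dp": [0.5, -0.5, 0.7], "rotation": [-0.07, -0.87, 0]}]'

```text
clock: 49.87
position: [0.4619, -0.0512, 0.2287]
ee_rot: [0.008, 0.039, 0.999, -0.003]
contact_force: [1.2, -0.4, -1.7]
width: 0.0533
```

Request:
send_rows --deltas '[{"dp": [0.5, -0.5, 0], "rotation": [-0.07, -0.87, 0]}, {"dp": [0.5, -0.5, 0], "rotation": [-0.07, -0.87, 0]}, {"dp": [0.5, -0.5, 0], "rotation": [-0.07, -0.87, 0]}, {"dp": [0.5, -0.5, 0], "rotation": [-0.07, -0.87, 0]}]'

```text
clock: 50.2
position: [0.5151, -0.1086, 0.2217]
ee_rot: [0.216, 0.038, 0.976, -0.01]
contact_force: [-1.1, 1.1, -1.3]
width: 0.0536
```

```bash
python3 - <<'E'
from plan import *
p,R=plan([.602,-.107,.217],175.5,40)
E
```

```text
t 50.35 p [ 0.5144 -0.1072  0.2212] w 0.0539 F [ 0.7  0.3 -0.4]
q [-0.4339, 0.031, 1.971, 0.2133, 0.7452, -2.0547]
toolz [ 0.4148 -0.034  -0.9093] jaw [ 0.0783  0.9969 -0.0015] tilt(deg fwd) 24.59 jawyaw 175.51 jawroll -0.09
TO [ 0.602 -0.107  0.217] psi 175.5 tilt 40 | dp/.12: [ 0.73  0.   -0.03] rot/.5: [-0.04 -0.54  0.  ] rows>= 3
```

Request:
send_rows --deltas '[{"dp": [0.35, 0, 0], "rotation": [-0.02, -0.27, 0]}, {"dp": [0.73, 0, -0.03], "rotation": [-0.04, -0.53, 0]}, {"dp": [0.73, 0, -0.03], "rotation": [-0.04, -0.53, 0]}, {"dp": [0.73, 0, -0.03], "rotation": [-0.04, -0.53, 0]}, {"dp": [0.73, 0, -0.03], "rotation": [-0.04, -0.53, 0]}]'

```text
clock: 50.77
position: [0.6048, -0.1067, 0.2178]
ee_rot: [0.341, 0.035, 0.939, -0.013]
contact_force: [0.5, -0.1, -2.1]
width: 0.054
```

```bash
python3 - <<'E'
from held import *
p,R=plan([.634,-.0085,.170],175.5,39.7)
held(); 
from lean import lean; lean(-.15,.13)
E
```

```text
t 50.92 p [ 0.6047 -0.1074  0.2192] w 0.0531 F [-0.1  0.6 -1.5]
q [-0.4074, 0.1056, 2.0387, 0.5851, 0.3845, -2.3802]
toolz [ 0.6412 -0.0511 -0.7657] jaw [ 0.0764  0.9971 -0.0025] tilt(deg fwd) 40.03 jawyaw 175.62 jawroll -0.14
TO [ 0.634  -0.0085  0.17  ] psi 175.5 tilt 39.7 | dp/.12: [ 0.24  0.82 -0.41] rot/.5: [ 0.01  0.01 -0.  ] rows>= 3
top 184 ledge-x [-0.0123 -0.0014  0.0121] ledge-y [0.1214 0.1445 0.1745] z [0.1357 0.189  0.1957]
    topface x [-0.0118  0.0116] y [0.1232 0.1746]
top 171 ledge-x [-0.011  -0.0003  0.0143] ledge-y [0.0229 0.0491 0.0755] z [0.1545 0.1892 0.1969]
    topface x [-0.0111  0.0131] y [0.0265 0.0751]
top 165 ledge-x [-0.0103  0.0007  0.0142] ledge-y [-0.0771 -0.0517 -0.026 ] z [0.1559 0.1892 0.1959]
    topface x [-0.01    0.0138] y [-0.0759 -0.0276]
top 164 ledge-x [-0.0295 -0.0193 -0.0058] ledge-y [-0.1742 -0.1501 -0.1242] z [0.2078 0.2392 0.245 ]
    topface x [-0.0292 -0.0069] y [-0.1741 -0.1233]
side 382 ledge-x [-0.0537 -0.0238 -0.0122] ledge-y [-0.1726 -0.1253 -0.1194] z [0.1465 0.2243 0.2575]
    topface x [-0.0681 -0.0496] y [-0.1243 -0.0873]
side 403 ledge-x [-0.014  -0.0046  0.0079] ledge-y [-0.0752 -0.026  -0.0229] z [0.1047 0.1759 0.1926]
    topface x [-0.0142  0.0081] y [-0.0776 -0.0248]
side 484 ledge-x [-0.0158 -0.0054  0.0081] ledge-y [0.0263 0.0753 0.078 ] z [0.1048 0.1779 0.192 ]
    topface x [-0.0159  0.0085] y [0.0246 0.0769]
side 578 ledge-x [-0.0168 -0.0083  0.0069] ledge-y [0.1249 0.1718 0.1773] z [0.1057 0.1792 0.1921]
    topface x [-0.0166  0.0087] y [0.1244 0.1759]
n 225
0.14 9 [-0.0336 -0.0131] | 0.15 29 [-0.0335 -0.0127] | 0.16 25 [-0.0338 -0.0128] | 0.17 24 [-0.0344 -0.0132] | 0.18 25 [-0.0322 -0.0114] | 0.19 25 [-0.0342 -0.013 ] | 0.2 15 [-0.0334 -0.0119] |
```

Request:
send_rows --deltas '[{"dp": [0.16, -0.01, -0.05], "rotation": [0, 0, 0]}, {"dp": [0.16, -0.01, -0.15], "rotation": [0, 0, 0]}, {"dp": [0.16, -0.01, -0.25], "rotation": [0, 0, 0]}, {"dp": [0.16, -0.01, -0.33], "rotation": [0, 0, 0]}, {"dp": [0.16, -0.01, -0.38], "rotation": [0, 0, 0]}, {"dp": [0.16, -0.01, -0.4], "rotation": [0, 0, 0]}, {"dp": [0.16, -0.01, -0.41], "rotation": [0, 0, 0]}, {"dp": [0.16, -0.01, -0.41], "rotation": [0, 0, 0]}]'

```text
clock: 51.73
position: [0.6237, -0.109, 0.17]
ee_rot: [0.342, 0.036, 0.939, -0.015]
contact_force: [-0.6, 0.1, -1.8]
width: 0.0536
```

```bash
python3 - <<'E'
from held import *
st(1)
from lean import lean; lean(-.15,.092)
E
```

```text
t 51.78 p [ 0.6237 -0.109   0.17  ] w 0.0536 F [-0.1  0.1 -1.1]
q [-0.3919, 0.2005, 2.0777, 0.822, 0.2722, -2.6193]
toolz [ 0.6418 -0.0522 -0.7651] jaw [ 0.0777  0.997  -0.0028] tilt(deg fwd) 40.09 jawyaw 175.54 jawroll -0.16
n 208
0.092 15 [-0.013   0.0059] | 0.102 24 [-0.0134  0.0081] | 0.112 21 [-0.0138  0.0059] | 0.122 22 [-0.0148  0.0062] | 0.132 22 [-0.0149  0.0071] | 0.142 23 [-0.0145  0.0072] | 0.152 13 [-0.0131  0.0091] | 0.162 10 [-0.0049  0.0067] | 0.172 16 [-0.009   0.0057] | 0.182 31 [-0.0135  0.0083] |
```

Request:
send_rows --deltas '[{"dp": [0, 0, -0.01], "rotation": [0, 0, 0]}, {"dp": [0, 0, -0.015], "rotation": [0, 0, 0]}, {"dp": [0, 0, -0.02], "rotation": [0, 0, 0]}, {"dp": [0, 0, -0.02], "rotation": [0, 0, 0]}]'

```text
clock: 52.17
position: [0.6248, -0.1092, 0.1699]
ee_rot: [0.344, 0.036, 0.938, -0.015]
contact_force: [-5.4, 1.2, 10.2]
width: 0.0536
```

```bash
python3 - <<'E'
from held import *
st(1)
E
```

```text
t 52.22 p [ 0.6247 -0.1092  0.1699] w 0.0538 F [-4.2  1.5  9.6]
q [-0.3917, 0.2019, 2.0793, 0.8423, 0.2675, -2.639]
toolz [ 0.645  -0.053  -0.7623] jaw [ 0.0784  0.9969 -0.003 ] tilt(deg fwd) 40.33 jawyaw 175.51 jawroll -0.17
```

Request:
send_rows --deltas '[{"dp": [0, 0, 0.01], "rotation": [0, 0, 0]}, {"dp": [0, 0, 0.01], "rotation": [0, 0, 0]}, {"dp": [0, 0, 0.01], "rotation": [0, 0, 0]}, {"dp": [0, 0, 0.01], "rotation": [0, 0, 0]}]' --fingers -0.7

```text
clock: 52.55
position: [0.6234, -0.1089, 0.168]
ee_rot: [0.342, 0.036, 0.939, -0.014]
contact_force: [-0.3, -0.7, 0.1]
width: 0.0725
```

Request:
send_rows --deltas '[{"dp": [-0.1, 0, 0.1], "rotation": [0, 0, 0]}, {"dp": [-0.3, 0.02, 0.25], "rotation": [0, 0, 0]}, {"dp": [-0.6, 0.04, 0.5], "rotation": [0.05, 0.6, 0]}, {"dp": [-0.8, 0.04, 0.5], "rotation": [0.06, 0.8, 0]}, {"dp": [-0.8, 0.04, 0.5], "rotation": [0.06, 0.8, 0]}]'

```text
clock: 52.97
position: [0.5223, -0.1042, 0.2284]
ee_rot: [0.202, 0.036, 0.979, -0.007]
contact_force: [2.0, 1.6, -0.7]
width: 0.0728
```

```bash
python3 - <<'E'
from held import *
st(1); held()
im=cam("side"); save(im,"s8.png",(100,100,420,340),2.4)
im=cam("top"); W=cloud(im); save(im,"t8.png",(140,80,500,300),2.2)
x,y,z=W[...,0],W[...,1],W[...,2]
k=np.zeros(z.shape,bool); k[165:190,435:460]=1
for a,b in((.076,.1),(.082,.1)):
    q=k&(z>a)&(z<b); print("knob",q.sum(),rect(W[q][:,:2]),W[q].mean(0))
k[:]=0;k[100:200,415:475]=1; k&=(z>.035)&(z<.055); print("foot",rect(W[k][:,:2]))
E
```

```text
t 53.02 p [ 0.5265 -0.1063  0.2323] w 0.0725 F [ 4.6 -1.8  2.2]
q [-0.4149, 0.0458, 1.9167, 0.1852, 0.7995, -2.0168]
toolz [ 0.3966 -0.0305 -0.9175] jaw [ 0.0729  0.9973 -0.0016] tilt(deg fwd) 23.44 jawyaw 175.82 jawroll -0.09
top 161 ledge-x [0.0012 0.0365 0.0516] ledge-y [0.023  0.0459 0.0757] z [0.1214 0.187  0.1959]
    topface x [0.0292 0.0447] y [0.0251 0.0747]
top 180 ledge-x [-0.0128 -0.0018  0.0126] ledge-y [0.1214 0.1449 0.1746] z [0.1387 0.1884 0.1948]
    topface x [-0.0129  0.0112] y [0.1217 0.1748]
top 163 ledge-x [-0.0102  0.0007  0.0149] ledge-y [-0.0772 -0.0515 -0.026 ] z [0.1574 0.1891 0.1948]
    topface x [-0.0097  0.014 ] y [-0.077  -0.0263]
top 158 ledge-x [-0.0099  0.0008  0.0141] ledge-y [-0.1756 -0.1501 -0.1249] z [0.1648 0.1887 0.1956]
    topface x [-0.0093  0.0139] y [-0.1737 -0.1236]
side 362 ledge-x [-0.0138 -0.0044  0.0085] ledge-y [-0.1763 -0.1263 -0.1229] z [0.1056 0.175  0.193 ]
    topface x [-0.0137  0.0095] y [-0.1796 -0.1234]
side 405 ledge-x [-0.014  -0.0046  0.0079] ledge-y [-0.0755 -0.0263 -0.0228] z [0.1046 0.1746 0.1925]
    topface x [-0.014   0.0076] y [-0.0769 -0.025 ]
side 1114 ledge-x [-0.0165  0.0007  0.0414] ledge-y [0.0266 0.1255 0.177 ] z [0.1049 0.1704 0.1919]
    topface x [-0.0163  0.041 ] y [0.029  0.1759]
knob 67 (array([ 0.54348718, -0.47083444]), [40.97443389892578, 15.837753295898438], np.float32(-4.7397842)) [ 0.54365625 -0.46993314  0.0875201 ]
knob 60 (array([ 0.54321326, -0.47052029]), [40.66093063354492, 15.869288444519043], np.float32(-2.0825653)) [ 0.54371594 -0.47042033  0.08843574]
foot (array([ 0.62553088, -0.45848642]), [340.3531494140625, 137.17681884765625], np.float32(10.326912))
```

View pics/s8.png

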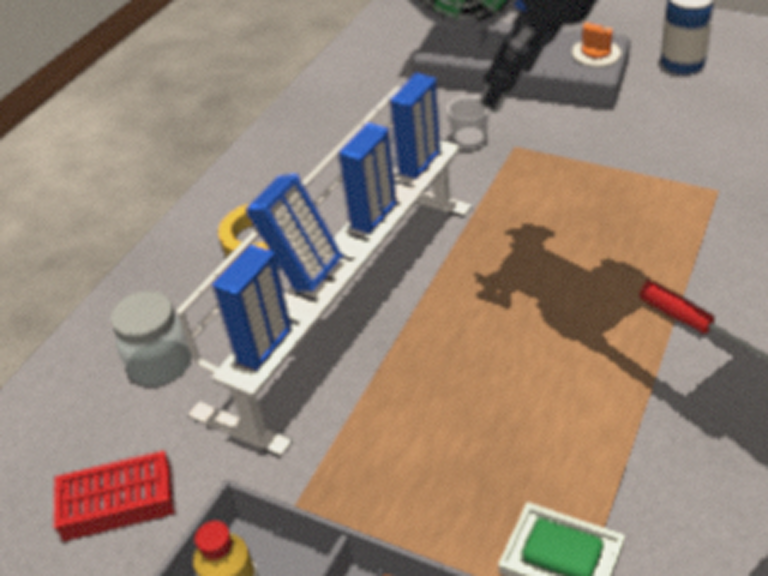

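View pics/t8.png

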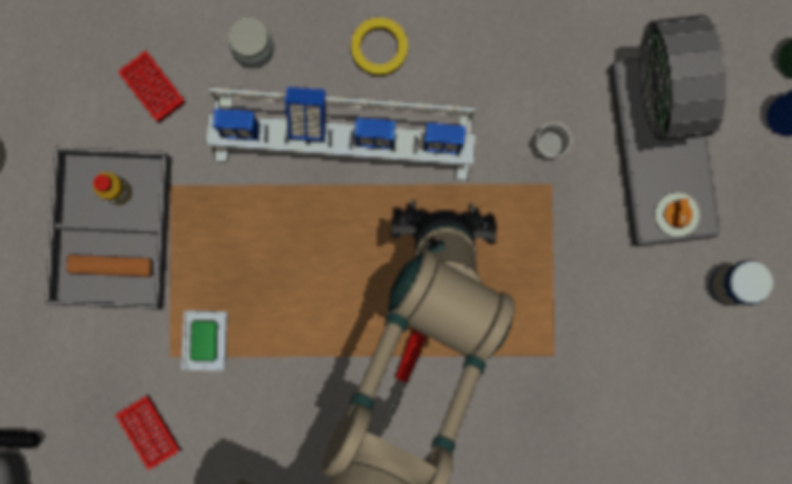

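The side view shows the second filter from the left, at crop (295,230), knocked so that it leans back on the rail. I'll measure it and fix it.

```bash
cat > lean2.py <<'E'
from held import *
def prof(yc,half=.034):
    im=cam("side"); W=cloud(im); L=np.dstack([(W[...,:2]-C)@XL,(W[...,:2]-C)@YL,W[...,2]])
    b=bluemask(im)&(L[...,2]>.088)&(abs(L[...,0])<.09)
    P=L[b&(abs(L[...,1]-yc)<half)]
    print("y range",np.percentile(P[:,1],[1,50,99]))
    k=P[:,1]>yc+half-.012; S=P[k]
    for z in np.arange(.09,.21,.01):
        q=S[(S[:,2]>=z)&(S[:,2]<z+.01)]
        if len(q)>2: print(round(z,3),len(q),np.round([q[:,0].min(),q[:,0].max(),q[:,1].mean()],4))
    # front face pts (all colours)
    F=L[(abs(L[...,1]-yc)<.02)&(L[...,2]>.1)&(abs(L[...,0])<.08)]
    A=np.c_[F[:,2],np.ones(len(F))]
    print("all pts",len(F))
prof(.05)
im=cam("top"); W=cloud(im); L=np.dstack([(W[...,:2]-C)@XL,(W[...,:2]-C)@YL,W[...,2]])
k=(abs(L[...,1]-.05)<.035)&(L[...,2]>.1)&(L[...,0]>-.03)&(L[...,0]<.075)
F=L[k]
for x in np.arange(-.03,.07,.006):
    q=F[(F[:,0]>=x)&(F[:,0]<x+.006)]
    if len(q)>3: print(round(x,3),len(q),"z",np.round(np.median(q[:,2]),4),"y",np.round([q[:,1].min(),q[:,1].max()],4))
save(im,"t9.png",(260,110,320,160),12)
im=cam("side"); save(im,"s9.png",(180,150,270,260),6)
E
python3 lean2.py
```

```text
y range [0.02474504 0.07490307 0.07864046]
0.09 6 [0.0014 0.0106 0.0762]
0.1 30 [-0.0124  0.0152  0.0763]
0.11 30 [-0.0108  0.0183  0.0764]
0.12 33 [-0.0041  0.0252  0.0766]
0.13 36 [-0.0001  0.0294  0.0767]
0.14 28 [0.0043 0.0323 0.0762]
0.15 37 [0.0081 0.0373 0.0767]
0.16 29 [0.0124 0.0417 0.0765]
0.17 36 [0.0163 0.0442 0.0769]
0.18 35 [0.018  0.0444 0.0761]
0.19 7 [0.0251 0.0325 0.0751]
all pts 601
-0.012 7 z 0.1044 y [0.0266 0.0654]
-0.006 43 z 0.1074 y [0.0231 0.0787]
-0.0 43 z 0.1204 y [0.0233 0.0779]
0.006 47 z 0.1337 y [0.0227 0.0777]
0.012 48 z 0.1485 y [0.0226 0.0772]
0.018 45 z 0.1593 y [0.023  0.0764]
0.024 64 z 0.176 y [0.023  0.0783]
0.03 37 z 0.1921 y [0.0227 0.0779]
0.036 31 z 0.1869 y [0.0228 0.0761]
0.042 43 z 0.1846 y [0.0155 0.0849]
0.048 36 z 0.183 y [0.0174 0.0819]
```

View pics/s9.png

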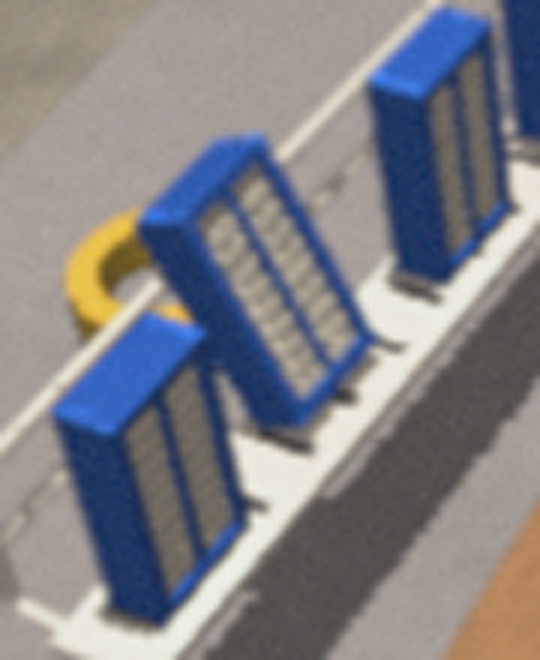

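```bash
python3 - <<'E'
from held import *
w=lambda a,b,z:np.r_[C+a*XL+b*YL,z]
s,im,R=st(3)
p0=np.array(s["position"])
p,R=plan(w(-.06,.0505,.255),175.5,17.5,p0=p0,R0=R)
p,R=plan(w(-.012,.0505,.255),175.5,17.5,p0=p,R0=R)
p,R=plan(w(.0148,.0505,.1726),175.5,17.5,p0=p,R0=R)
E
```

```text
t 53.52 p [ 0.527  -0.1037  0.227 ] w 0.0725 F [-0.3  0.1 -0.7]
q [-0.4153, 0.0495, 1.9289, 0.1996, 0.7826, -2.0293]
toolz [ 0.4014 -0.0242 -0.9156] jaw [0.0704 0.9975 0.0045] tilt(deg fwd) 23.71 jawyaw 175.96 jawroll 0.26
TO [0.5981 0.0943 0.255 ] psi 175.5 tilt 17.5 | dp/.12: [0.59 1.65 0.23] rot/.5: [ 0.01  0.22 -0.02] rows>= 6
TO [0.646  0.0905 0.255 ] psi 175.5 tilt 17.5 | dp/.12: [ 0.4  -0.03  0.  ] rot/.5: [0. 0. 0.] rows>= 2
TO [0.6727 0.0884 0.1726] psi 175.5 tilt 17.5 | dp/.12: [ 0.22 -0.02 -0.69] rot/.5: [0. 0. 0.] rows>= 3
```

Request:
send_rows --deltas '[{"dp": [0, 0.3, 0.25], "rotation": [0.01, 0.22, -0.02]}, {"dp": [0, 0.6, 0.25], "rotation": [0.01, 0.22, -0.02]}, {"dp": [0.2, 0.9, 0.25], "rotation": [0.01, 0.22, -0.02]}, {"dp": [0.2, 0.9, 0.25], "rotation": [0.01, 0.22, -0.02]}]'

```text
clock: 53.85
position: [0.5546, 0.0095, 0.2592]
ee_rot: [0.154, 0.037, 0.987, -0.004]
contact_force: [0.1, -0.2, -0.4]
width: 0.0722
```

Request:
send_rows --deltas '[{"dp": [0.1, 0.3, 0], "rotation": [0, 0, 0]}, {"dp": [0.2, 0.6, 0], "rotation": [0, 0, 0]}, {"dp": [0.4, 0.75, 0], "rotation": [0, 0, 0]}, {"dp": [0.4, 0.75, 0], "rotation": [0, 0, 0]}, {"dp": [0.4, 0.75, 0], "rotation": [0, 0, 0]}]'

```text
clock: 54.27
position: [0.5999, 0.0949, 0.2571]
ee_rot: [0.151, 0.039, 0.988, -0.006]
contact_force: [-0.3, -0.3, -0.7]
width: 0.0725
```

```bash
python3 - <<'E'
from held import *
w=lambda a,b,z:np.r_[C+a*XL+b*YL,z]
s,im,R=st(3)
p0=np.array(s["position"])
p,R=plan(w(-.012,.0505,.255),175.5,17.5,p0=p0,R0=R)
E
```

```text
t 54.42 p [0.5985 0.0931 0.2574] w 0.0725 F [ 0.   0.4 -1.2]
q [0.0644, 0.1772, 1.6609, -0.0516, 1.0038, -1.4038]
toolz [ 0.2976 -0.0244 -0.9544] jaw [ 8.130e-02  9.967e-01 -2.000e-04] tilt(deg fwd) 17.38 jawyaw 175.34 jawroll -0.01
TO [0.646  0.0905 0.255 ] psi 175.5 tilt 17.5 | dp/.12: [ 0.4  -0.02 -0.02] rot/.5: [-0.   -0.    0.01] rows>= 2
```

Request:
send_rows --deltas '[{"dp": [0.2, -0.01, 0], "rotation": [0, 0, 0.01]}, {"dp": [0.4, -0.02, 0], "rotation": [0, 0, 0.01]}, {"dp": [0.4, -0.02, 0], "rotation": [0, 0, 0.01]}, {"dp": [0.4, -0.02, 0], "rotation": [0, 0, 0.01]}]'

```text
clock: 54.75
position: [0.6475, 0.0901, 0.2578]
ee_rot: [0.151, 0.038, 0.988, -0.006]
contact_force: [-0.1, 0.2, -0.2]
width: 0.0727
```

```bash
python3 - <<'E'
from held import *
w=lambda a,b,z:np.r_[C+a*XL+b*YL,z]
s,im,R=st(3)
p0=np.array(s["position"])
p,R=plan(w(.0148,.0505,.1726),175.5,17.5,p0=p0,R0=R)
im=cam("side"); save(im,"s10.png",(150,100,310,260),4)
E
```

```text
t 54.9 p [0.6461 0.0909 0.2579] w 0.0725 F [0.1 0.6 0.3]
q [0.0537, 0.2462, 1.5676, -0.0453, 1.027, -1.4229]
toolz [ 0.2981 -0.0227 -0.9543] jaw [7.650e-02 9.971e-01 2.000e-04] tilt(deg fwd) 17.4 jawyaw 175.61 jawroll 0.01
TO [0.6727 0.0884 0.1726] psi 175.5 tilt 17.5 | dp/.12: [ 0.22 -0.02 -0.71] rot/.5: [-0. -0. -0.] rows>= 3
```

View pics/s10.png

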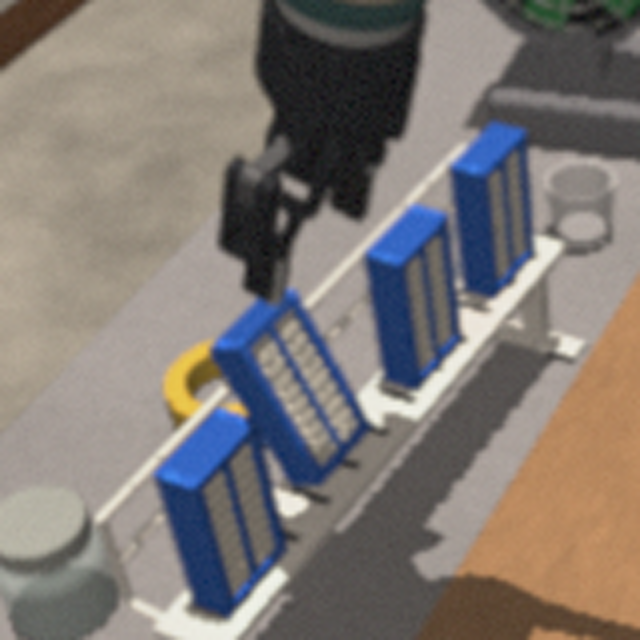

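The gripper is above the leaning filter, whose top is at about (260,325) in the crop, and the other three stand clear. I'll descend along the tool axis.

Request:
send_rows --deltas '[{"dp": [0.07, -0.01, -0.22], "rotation": [0, 0, 0]}, {"dp": [0.13, -0.02, -0.42], "rotation": [0, 0, 0]}, {"dp": [0.18, -0.02, -0.58], "rotation": [0, 0, 0]}, {"dp": [0.22, -0.02, -0.7], "rotation": [0, 0, 0]}, {"dp": [0.22, -0.02, -0.7], "rotation": [0, 0, 0]}, {"dp": [0.22, -0.02, -0.7], "rotation": [0, 0, 0]}]'

```text
clock: 55.45
position: [0.6729, 0.0891, 0.1735]
ee_rot: [0.151, 0.037, 0.988, -0.006]
contact_force: [0.1, -0.1, 0.2]
width: 0.0726
```

Request:
send_rows --deltas '[{"dp": [0, 0, 0], "rotation": [0, 0, 0]}, {"dp": [0, 0, 0], "rotation": [0, 0, 0]}, {"dp": [0, 0, 0], "rotation": [0, 0, 0]}, {"dp": [0, 0, 0], "rotation": [0, 0, 0]}]' --fingers 1

```text
clock: 55.78
position: [0.674, 0.0892, 0.1764]
ee_rot: [0.153, 0.037, 0.987, -0.005]
contact_force: [-2.7, 0.2, 7.1]
width: 0.0538
```

```bash
python3 - <<'E'
from held import *
st(3); held()
im=cam("side"); save(im,"s11.png",(150,100,310,260),4)
E
```

```text
t 55.93 p [0.674  0.0893 0.1764] w 0.0537 F [-4.3  1.   7.2]
q [0.0482, 0.3435, 1.6395, -0.0489, 0.8538, -1.4205]
toolz [ 0.3019 -0.0223 -0.9531] jaw [7.550e-02 9.971e-01 6.000e-04] tilt(deg fwd) 17.62 jawyaw 175.67 jawroll 0.03
top 94 ledge-x [0.0081 0.0437 0.0525] ledge-y [0.026  0.0424 0.0741] z [0.179  0.1871 0.321 ]
    topface x [0.0061 0.0139] y [0.0322 0.0607]
top 55 ledge-x [-0.0533  0.0061  0.0127] ledge-y [0.1029 0.1658 0.1758] z [0.1837 0.1904 0.5139]
    topface x [-0.054  -0.0525] y [0.0941 0.1081]
top 162 ledge-x [-0.0105  0.001   0.0143] ledge-y [-0.0769 -0.0514 -0.026 ] z [0.1627 0.1902 0.1973]
    topface x [-0.0105  0.0144] y [-0.0767 -0.027 ]
top 156 ledge-x [-0.0098  0.0007  0.0141] ledge-y [-0.1755 -0.1503 -0.1253] z [0.1572 0.1888 0.1956]
    topface x [-0.0095  0.0131] y [-0.1756 -0.1255]
side 363 ledge-x [-0.0139 -0.0043  0.0081] ledge-y [-0.1757 -0.126  -0.1224] z [0.1045 0.1747 0.1927]
    topface x [-0.0137  0.0091] y [-0.1791 -0.1232]
side 420 ledge-x [-0.014  -0.0054  0.0079] ledge-y [-0.0746 -0.0263 -0.022 ] z [0.1052 0.1744 0.1934]
    topface x [-0.0143  0.0086] y [-0.0757 -0.0028]
side 27 ledge-x [-0.0158 -0.0004  0.042 ] ledge-y [0.0278 0.0724 0.0853] z [0.1839 0.2273 0.2486]
    topface x [-0.0155 -0.0143] y [0.085  0.0864]
side 882 ledge-x [-0.0168 -0.0043  0.0266] ledge-y [0.0276 0.1433 0.1773] z [0.1032 0.1585 0.1918]
    topface x [-0.0171  0.0085] y [0.1113 0.1759]
```

View pics/s11.png

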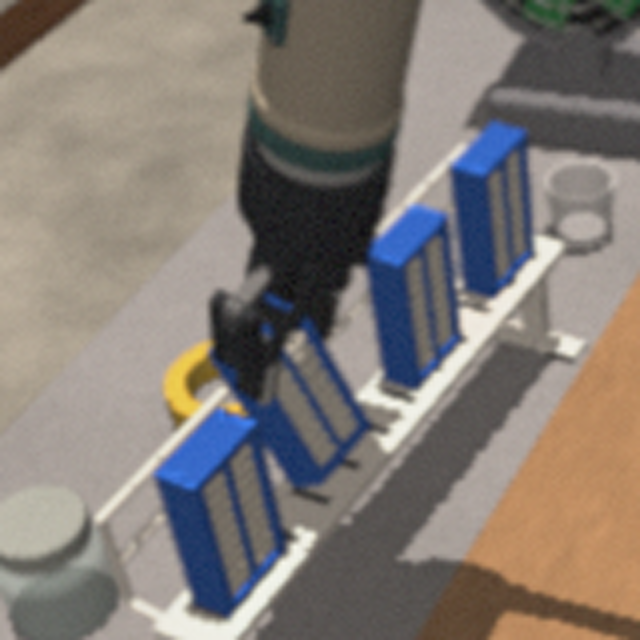

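Request:
send_rows --deltas '[{"dp": [-0.02, 0, 0.06], "rotation": [0, 0, 0]}, {"dp": [-0.08, 0, 0.12], "rotation": [-0.02, -0.2, 0]}, {"dp": [-0.15, 0.01, 0.14], "rotation": [-0.03, -0.4, 0]}, {"dp": [-0.22, 0.02, 0.14], "rotation": [-0.05, -0.6, 0]}, {"dp": [-0.28, 0.02, 0.12], "rotation": [-0.06, -0.78, 0]}, {"dp": [-0.28, 0.02, 0.12], "rotation": [-0.06, -0.78, 0]}, {"dp": [-0.28, 0.02, 0.12], "rotation": [-0.06, -0.78, 0]}]'

```text
clock: 56.67
position: [0.6381, 0.0915, 0.1874]
ee_rot: [0.339, 0.035, 0.94, -0.013]
contact_force: [1.3, -0.3, -1.3]
width: 0.0538
```

```bash
python3 - <<'E'
from held import *
st(2); held()
from lean import lean; lean(.05,.092)
im=cam("side"); save(im,"s12.png",(150,100,310,260),4)
E
```

```text
t 56.77 p [0.6426 0.0917 0.1905] w 0.0539 F [ 0.1 -0.3 -1.1]
q [0.0917, 0.2017, 2.005, -0.4202, 0.2651, -1.0345]
toolz [ 0.6415 -0.0483 -0.7656] jaw [7.590e-02 9.971e-01 6.000e-04] tilt(deg fwd) 40.04 jawyaw 175.65 jawroll 0.03
top 190 ledge-x [-0.0079  0.0017  0.0159] ledge-y [0.0244 0.0502 0.0772] z [0.1121 0.2085 0.2172]
    topface x [-0.0315  0.0156] y [0.025 0.077]
top 182 ledge-x [-0.0125 -0.0019  0.0121] ledge-y [0.1213 0.1445 0.1738] z [0.1385 0.1889 0.1971]
    topface x [-0.0273  0.0119] y [0.1112 0.1745]
top 163 ledge-x [-0.0106  0.0014  0.0152] ledge-y [-0.0772 -0.0513 -0.0259] z [0.1587 0.1891 0.1951]
    topface x [-0.0103  0.0136] y [-0.0768 -0.0268]
top 159 ledge-x [-0.0096  0.0007  0.0142] ledge-y [-0.1755 -0.1503 -0.1255] z [0.1574 0.189  0.1953]
    topface x [-0.0094  0.0139] y [-0.1754 -0.1266]
side 459 ledge-x [-0.037  -0.0013  0.0113] ledge-y [0.0299 0.0759 0.0796] z [0.1165 0.1979 0.2389]
    topface x [-0.0559 -0.037 ] y [0.0741 0.1019]
side 103 ledge-x [-0.0141 -0.0067  0.0071] ledge-y [-0.0286 -0.0248 -0.0215] z [0.1015 0.1213 0.1488]
    topface x [-0.0779 -0.012 ] y [-0.0278  0.0747]
side 582 ledge-x [-0.0166 -0.0084  0.0072] ledge-y [0.1247 0.1717 0.1773] z [0.1044 0.1803 0.1918]
    topface x [-0.0164  0.0082] y [0.124  0.1758]
n 263
0.112 23 [-0.0132  0.011 ] | 0.122 31 [-0.0129  0.0114] | 0.132 25 [-0.0121  0.0128] | 0.142 31 [-0.0119  0.0127] | 0.152 30 [-0.0133  0.0115] | 0.162 21 [-0.0117  0.0102] | 0.172 10 [0.0017 0.0113] | 0.182 13 [0.0006 0.0133] | 0.192 20 [-0.0044  0.0102] | 0.202 43 [-0.0119  0.0122] |
```

View pics/s12.png

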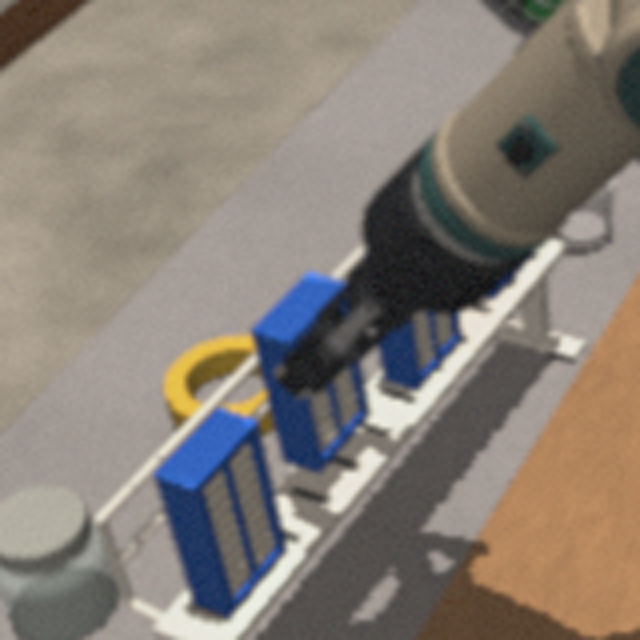

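The filter is upright again, at (310,370) in the crop, and needs lowering by about 21 mm.

Request:
send_rows --deltas '[{"dp": [-0.02, 0, -0.05], "rotation": [0, 0, 0]}, {"dp": [-0.02, 0, -0.1], "rotation": [0, 0, 0]}, {"dp": [-0.02, 0, -0.14], "rotation": [0, 0, 0]}, {"dp": [-0.02, 0, -0.16], "rotation": [0, 0, 0]}, {"dp": [-0.02, 0, -0.16], "rotation": [0, 0, 0]}, {"dp": [-0.02, 0, -0.16], "rotation": [0, 0, 0]}]'

```text
clock: 57.47
position: [0.6399, 0.0914, 0.1713]
ee_rot: [0.343, 0.036, 0.939, -0.013]
contact_force: [-0.4, -1.7, 5.3]
width: 0.0534
```

```bash
python3 - <<'E'
from held import *
st(1); held()
E
```

```text
t 57.52 p [0.6398 0.0914 0.1712] w 0.0534 F [-0.3 -2.5  3.9]
q [0.0918, 0.2247, 2.0379, -0.5279, 0.2145, -0.924]
toolz [ 0.6423 -0.0486 -0.765 ] jaw [7.580e-02 9.971e-01 3.000e-04] tilt(deg fwd) 40.1 jawyaw 175.65 jawroll 0.02
top 181 ledge-x [-0.0123 -0.0011  0.0124] ledge-y [0.1213 0.1442 0.1739] z [0.1406 0.1884 0.1959]
    topface x [-0.0124  0.0118] y [0.1215 0.1742]
top 165 ledge-x [-0.0103  0.0009  0.014 ] ledge-y [0.0234 0.0507 0.0763] z [0.1653 0.1891 0.1957]
    topface x [-0.01    0.0137] y [0.0251 0.0762]
top 162 ledge-x [-0.0105  0.0007  0.0144] ledge-y [-0.0772 -0.0516 -0.0263] z [0.1606 0.1901 0.1956]
    topface x [-0.0102  0.013 ] y [-0.0772 -0.0266]
top 158 ledge-x [-0.0102  0.0006  0.0141] ledge-y [-0.1754 -0.1494 -0.1253] z [0.1593 0.1886 0.1948]
    topface x [-0.0101  0.0141] y [-0.176  -0.1242]
side 421 ledge-x [-0.0431 -0.0039  0.0086] ledge-y [0.028  0.0756 0.079 ] z [0.1041 0.188  0.2204]
    topface x [-0.0538 -0.0401] y [0.0712 0.0813]
side 32 ledge-x [-0.0808 -0.0096  0.0011] ledge-y [-0.0292 -0.0247  0.0767] z [0.1004 0.1081 0.2178]
    topface x [-0.0821 -0.0808] y [0.0712 0.0727]
side 580 ledge-x [-0.017  -0.0081  0.0072] ledge-y [0.1248 0.1713 0.1774] z [0.1051 0.1799 0.1918]
    topface x [-0.0168  0.0081] y [0.1241 0.1764]
```

Contact force is light and the height matches the other filters. I'll release and retreat.

Request:
send_rows --deltas '[{"dp": [0, 0, 0], "rotation": [0, 0, 0]}, {"dp": [0, 0, 0], "rotation": [0, 0, 0]}, {"dp": [0, 0, 0], "rotation": [0, 0, 0]}, {"dp": [0, 0, 0], "rotation": [0, 0, 0]}]' --fingers -0.7

```text
clock: 57.95
position: [0.6374, 0.0917, 0.1686]
ee_rot: [0.34, 0.035, 0.94, -0.013]
contact_force: [0.0, -0.0, 0.3]
width: 0.0725
```

Request:
send_rows --deltas '[{"dp": [-0.1, 0, 0.1], "rotation": [0, 0, 0]}, {"dp": [-0.3, 0.02, 0.25], "rotation": [0, 0, 0]}, {"dp": [-0.6, 0.04, 0.5], "rotation": [0.05, 0.6, 0]}, {"dp": [-0.9, 0.04, 0.5], "rotation": [0.06, 0.8, 0]}, {"dp": [-0.9, 0.04, 0.5], "rotation": [0.06, 0.8, 0]}]'

```text
clock: 58.37
position: [0.5242, 0.0978, 0.2304]
ee_rot: [0.18, 0.037, 0.983, -0.007]
contact_force: [0.8, -1.4, -0.9]
width: 0.0724
```

```bash
python3 - <<'E'
from held import *
st(2); held()
plan([.543,-.471,.2],171,0)
im=cam("side"); save(im,"s13.png",(100,100,420,340),2.4)
E
```

```text
t 58.47 p [0.5321 0.0967 0.2326] w 0.0727 F [1.6 0.2 0.8]
q [0.0917, 0.0708, 1.876, -0.086, 0.8267, -1.3541]
toolz [ 0.3651 -0.0299 -0.9305] jaw [ 0.0786  0.9969 -0.0012] tilt(deg fwd) 21.49 jawyaw 175.49 jawroll -0.07
top 183 ledge-x [-0.0124 -0.0016  0.0124] ledge-y [0.1213 0.1445 0.1743] z [0.1372 0.1888 0.195 ]
    topface x [-0.0122  0.0115] y [0.1221 0.1743]
top 166 ledge-x [-0.0128 -0.0012  0.0121] ledge-y [0.0233 0.0486 0.0753] z [0.1581 0.1887 0.197 ]
    topface x [-0.0129  0.0106] y [0.0243 0.0751]
top 163 ledge-x [-0.0103  0.0008  0.0148] ledge-y [-0.0772 -0.0514 -0.0261] z [0.1624 0.1892 0.1965]
    topface x [-0.0102  0.0126] y [-0.0762 -0.0268]
top 155 ledge-x [-0.0099  0.0009  0.0143] ledge-y [-0.1759 -0.1489 -0.1253] z [0.1604 0.1886 0.1964]
    topface x [-0.0089  0.0131] y [-0.1747 -0.1263]
side 272 ledge-x [-0.144  -0.0025  0.0085] ledge-y [-0.1683 -0.1254  0.0706] z [0.12   0.1766 0.3632]
    topface x [-0.1499 -0.1414] y [0.0621 0.071 ]
side 403 ledge-x [-0.0138 -0.0051  0.0074] ledge-y [-0.0751 -0.0261 -0.023 ] z [0.1055 0.1745 0.1925]
    topface x [-0.0138  0.0072] y [-0.0766 -0.0254]
side 475 ledge-x [-0.0169 -0.0069  0.0064] ledge-y [0.0264 0.0753 0.0779] z [0.1054 0.1761 0.1922]
    topface x [-0.017   0.0065] y [0.0255 0.0767]
side 576 ledge-x [-0.0168 -0.0079  0.0072] ledge-y [0.1252 0.1715 0.1774] z [0.1062 0.1804 0.1919]
    topface x [-0.0166  0.0081] y [0.1251 0.1761]
t 58.72 p [0.5291 0.0962 0.2274] w 0.0726 F [ 0.2  0.6 -0.2]
q [0.0921, 0.0734, 1.8851, -0.0881, 0.8218, -1.3531]
toolz [ 0.359  -0.0315 -0.9328] jaw [ 0.078   0.997  -0.0037] tilt(deg fwd) 21.12 jawyaw 175.53 jawroll -0.21
TO [ 0.543 -0.471  0.2  ] psi 171 tilt 0 | dp/.12: [ 0.12 -4.73 -0.23] rot/.5: [ 0.09  0.73 -0.16] rows>= 14
```

View pics/s13.png

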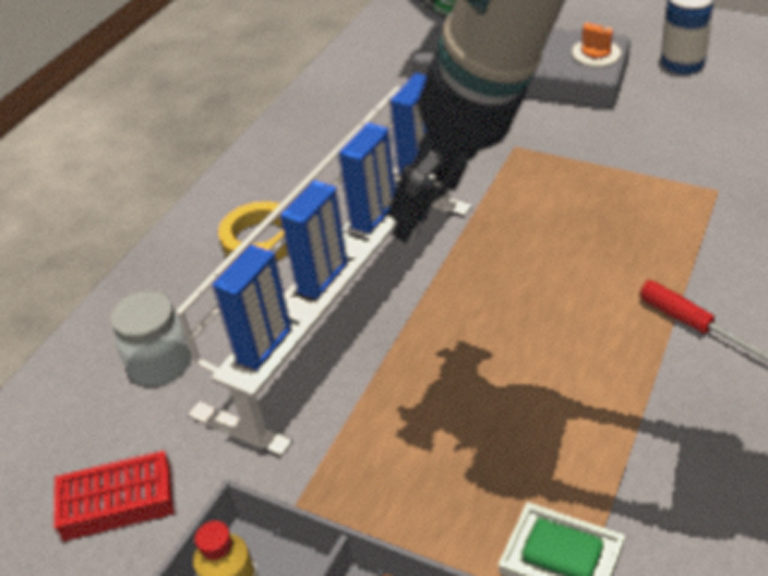

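All four filters are upright, with the standing row at crop (250,305), (315,240), (370,180) and (410,120). Now the knob.

Request:
send_rows --deltas '[{"dp": [-0.1, -0.4, 0], "rotation": [0.06, 0.74, 0]}, {"dp": [-0.1, -0.7, 0], "rotation": [0.06, 0.74, 0]}, {"dp": [-0.1, -1, 0], "rotation": [0.06, 0.74, 0]}, {"dp": [-0.1, -1, 0], "rotation": [0.06, 0.74, 0]}]' --fingers -0.5

```text
clock: 59.1
position: [0.5223, -0.0308, 0.2277]
ee_rot: [-0.001, 0.041, 0.999, -0.003]
contact_force: [0.7, 0.7, 1.5]
width: 0.0643
```

Request:
send_rows --deltas '[{"dp": [0, -0.3, 0], "rotation": [0, 0, 0]}, {"dp": [0, -0.6, 0], "rotation": [0, 0, 0]}, {"dp": [0, -1, 0], "rotation": [0, 0, 0]}]'

```text
clock: 59.35
position: [0.5177, -0.1378, 0.2278]
ee_rot: [-0.001, 0.038, 0.999, -0.001]
contact_force: [0.5, -0.2, 0.4]
width: 0.0639
```

Request:
send_rows --deltas '[{"dp": [0.05, -0.3, 0], "rotation": [0, 0, 0]}, {"dp": [0.1, -0.6, 0], "rotation": [0, 0, 0]}, {"dp": [0.1, -1, 0], "rotation": [0, 0, 0]}]'

```text
clock: 59.6
position: [0.5304, -0.2521, 0.228]
ee_rot: [-0.0, 0.038, 0.999, -0.001]
contact_force: [1.3, 0.4, 0.9]
width: 0.0645
```

```bash
python3 - <<'E'
from held import *
plan([.543,-.471,.2],175,0)
for n in("top","side"):
  for i in range(2):
    im=cam(n); W=cloud(im); H=hsv(im)
    k=(H[...,0]>3)&(H[...,0]<20)&(H[...,1]>130)&(W[...,2]>.083)&(W[...,2]<.1)&(abs(W[...,0]-.543)<.06)&(abs(W[...,1]+.471)<.06)
    P=W[k][:,:2]; print(n,len(P),rect(P),P.mean(0))
    u,s,v=np.linalg.svd(P-P.mean(0)); print("pca",np.degrees(np.arctan2(v[0,1],v[0,0])))
save(im,"k1.png",(320,90,380,140),10)
E
```

```text
t 59.75 p [ 0.5296 -0.2539  0.2275] w 0.0638 F [-0.5  1.   0.3]
q [-0.5637, 0.3081, 1.5156, -0.0031, 1.3186, -2.0518]
toolz [-0.0022 -0.0022 -1.    ] jaw [ 0.0818  0.9966 -0.0024] tilt(deg fwd) -0.18 jawyaw 175.31 jawroll -0.14
TO [ 0.543 -0.471  0.2  ] psi 175 tilt 0 | dp/.12: [ 0.11 -1.81 -0.23] rot/.5: [ 0.   -0.   -0.01] rows>= 6
top 45 (array([ 0.54115796, -0.47143243]), [36.671531677246094, 13.726173400878906], np.float32(-5.4189835)) [ 0.54261926 -0.47060552]
pca 170.94097637726708
top 45 (array([ 0.54192682, -0.47028656]), [37.28533935546875, 14.502933502197266], np.float32(-8.996101)) [ 0.54301025 -0.47063243]
pca 171.6793702685797
side 39 (array([ 0.53724628, -0.46768475]), [37.943904876708984, 12.453954696655273], np.float32(-11.765747)) [ 0.53730956 -0.46799468]
pca 175.83510367084753
side 41 (array([ 0.5374447 , -0.46917365]), [39.811519622802734, 10.767870903015137], np.float32(-7.2762833)) [ 0.53817401 -0.46838933]
pca 175.2140568767649
```

View pics/k1.png

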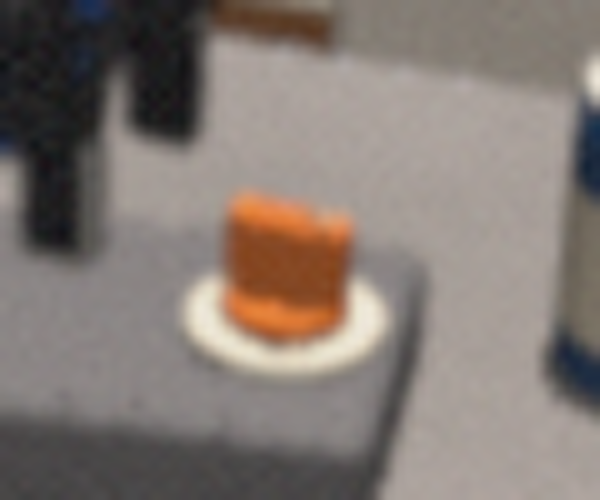

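The picture shows the orange bar at (290,265), lying roughly along world x with a yaw of about −7°.

Request:
send_rows --deltas '[{"dp": [0.05, -0.4, 0], "rotation": [0, 0, -0.08]}, {"dp": [0.1, -0.7, 0], "rotation": [0, 0, -0.08]}, {"dp": [0.1, -1, 0], "rotation": [0, 0, -0.08]}, {"dp": [0.1, -1, 0], "rotation": [0, 0, -0.08]}]'

```text
clock: 60.28
position: [0.5425, -0.3766, 0.2287]
ee_rot: [-0.0, 0.06, 0.998, -0.004]
contact_force: [1.1, -0.5, -0.3]
width: 0.0642
```

Request:
send_rows --deltas '[{"dp": [0, -0.4, -0.1], "rotation": [0, 0, 0]}, {"dp": [0, -0.7, -0.2], "rotation": [0, 0, 0]}, {"dp": [0, -0.8, -0.3], "rotation": [0, 0, 0]}, {"dp": [0, -0.8, -0.3], "rotation": [0, 0, 0]}, {"dp": [0, -0.8, -0.3], "rotation": [0, 0, 0]}]'

```text
clock: 60.7
position: [0.5416, -0.4655, 0.1916]
ee_rot: [-0.002, 0.059, 0.998, 0.001]
contact_force: [0.4, 0.4, -0.2]
width: 0.064
```

```bash
python3 - <<'E'
from held import *
plan([.5415,-.470,.084],173,0)
E
```

```text
t 60.85 p [ 0.5426 -0.465   0.1943] w 0.064 F [0.6 0.  0.9]
q [-0.8052, 0.5163, 1.2588, -0.0014, 1.3658, -2.2603]
toolz [-5.0e-04 -1.4e-03 -1.0e+00] jaw [ 0.1152  0.9933 -0.0015] tilt(deg fwd) -0.09 jawyaw 173.39 jawroll -0.09
TO [ 0.5415 -0.47    0.084 ] psi 173 tilt 0 | dp/.12: [-0.01 -0.04 -0.92] rot/.5: [ 0.   -0.   -0.01] rows>= 3
```

Request:
send_rows --deltas '[{"dp": [-0.01, -0.04, -0.2], "rotation": [0, 0, 0]}, {"dp": [-0.01, -0.04, -0.4], "rotation": [0, 0, 0]}, {"dp": [-0.01, -0.04, -0.6], "rotation": [0, 0, 0]}, {"dp": [-0.01, -0.04, -0.8], "rotation": [0, 0, 0]}, {"dp": [-0.01, -0.04, -0.9], "rotation": [0, 0, 0]}, {"dp": [-0.01, -0.04, -0.9], "rotation": [0, 0, 0]}, {"dp": [-0.01, -0.04, -0.9], "rotation": [0, 0, 0]}]'

```text
clock: 61.43
position: [0.5411, -0.471, 0.086]
ee_rot: [-0.0, 0.058, 0.998, -0.001]
contact_force: [-0.0, -0.8, 0.3]
width: 0.0638
```

Request:
send_rows --deltas '[{"dp": [0, 0, 0], "rotation": [0, 0, 0]}, {"dp": [0, 0, 0], "rotation": [0, 0, 0]}, {"dp": [0, 0, 0], "rotation": [0, 0, 0]}, {"dp": [0, 0, 0], "rotation": [0, 0, 0]}, {"dp": [0, 0, 0], "rotation": [0, 0, 0]}]' --fingers 1 --grip_force 30

```text
clock: 61.85
position: [0.5409, -0.4725, 0.0867]
ee_rot: [0.0, 0.059, 0.998, -0.002]
contact_force: [-1.5, -0.7, 4.1]
width: 0.0132
```

```bash
python3 st.py
```

```text
t 62.0 p [ 0.5409 -0.4725  0.0867] w 0.0134 F [-1.  -0.2  5.1]
q [-0.8136, 0.5961, 1.3916, -0.0026, 1.1516, -2.266]
toolz [-1.0e-04 -3.3e-03 -1.0e+00] jaw [ 0.117   0.9931 -0.0033] tilt(deg fwd) -0.19 jawyaw 173.28 jawroll -0.19
```

Turning clockwise, about −z, in stages of 0.5 rad.

Request:
send_rows --deltas '[{"dp": [0, 0, 0], "rotation": [0, 0, -0.2]}, {"dp": [0, 0, 0], "rotation": [0, 0, -0.4]}, {"dp": [0, 0, 0], "rotation": [0, 0, -0.6]}, {"dp": [0, 0, 0], "rotation": [0, 0, -0.8]}, {"dp": [0, 0, 0], "rotation": [0, 0, -1]}, {"dp": [0, 0, 0], "rotation": [0, 0, -1]}]'

```text
clock: 62.5
position: [0.5409, -0.4726, 0.0867]
ee_rot: [0.0, 0.305, 0.952, -0.001]
contact_force: [-0.6, -0.1, 5.6]
width: 0.0138
```

Request:
send_rows --deltas '[{"dp": [0, 0, 0], "rotation": [0, 0, -0.2]}, {"dp": [0, 0, 0], "rotation": [0, 0, -0.4]}, {"dp": [0, 0, 0], "rotation": [0, 0, -0.6]}, {"dp": [0, 0, 0], "rotation": [0, 0, -0.8]}, {"dp": [0, 0, 0], "rotation": [0, 0, -1]}, {"dp": [0, 0, 0], "rotation": [0, 0, -1]}]'

```text
clock: 63.0
position: [0.5407, -0.4728, 0.0867]
ee_rot: [0.0, 0.531, 0.847, -0.001]
contact_force: [-1.9, 0.1, 5.9]
width: 0.0133
```

```bash
python3 - <<'E'
from held import *
s,_,_=st(2); print(s["moment"],s["effort"])
E
```

```text
t 63.1 p [ 0.5407 -0.4727  0.0867] w 0.0132 F [-1.6 -0.4  5.4]
q [-0.8142, 0.5969, 1.3899, -0.0022, 1.1541, -1.2666]
toolz [-0.001  -0.0018 -1.    ] jaw [ 0.899   0.4379 -0.0017] tilt(deg fwd) -0.12 jawyaw 115.97 jawroll -0.1
[-0.0772154   0.22853769  0.00446685] [ 9.56299491e-01 -5.34007823e+01 -2.03640389e+01  4.16478636e-01
 -1.33320065e-01  1.31887522e-03]
```

Request:
send_rows --deltas '[{"dp": [0, 0, 0], "rotation": [0, 0, -0.2]}, {"dp": [0, 0, 0], "rotation": [0, 0, -0.4]}, {"dp": [0, 0, 0], "rotation": [0, 0, -0.6]}, {"dp": [0, 0, 0], "rotation": [0, 0, -0.6]}]'

```text
clock: 63.43
position: [0.5406, -0.4728, 0.0867]
ee_rot: [0.0, 0.651, 0.759, -0.001]
contact_force: [-0.9, -1.2, 5.7]
width: 0.0135
```

```bash
python3 - <<'E'
from held import *
s,_,_=st(2); print(s["moment"],s["effort"])
E
```

```text
t 63.53 p [ 0.5406 -0.4728  0.0867] w 0.0136 F [-0.8 -0.8  5.9]
q [-0.8142, 0.597, 1.3897, -0.0024, 1.1545, -0.9692]
toolz [-0.0014 -0.0017 -1.    ] jaw [ 0.9879  0.1553 -0.0016] tilt(deg fwd) -0.13 jawyaw 98.93 jawroll -0.09
[-0.04086411  0.21664093  0.68658131] [  0.23296097 -53.35175157 -20.36693215   0.72381472  -0.15745673
   0.74657651]
```

Request:
send_rows --deltas '[{"dp": [0, 0, 0], "rotation": [0, 0, -0.1]}, {"dp": [0, 0, 0], "rotation": [0, 0, -0.2]}, {"dp": [0, 0, 0], "rotation": [0, 0, -0.3]}, {"dp": [0, 0, 0], "rotation": [0, 0, -0.3]}, {"dp": [0, 0, 0], "rotation": [0, 0, -0.3]}]'

```text
clock: 63.95
position: [0.541, -0.4742, 0.087]
ee_rot: [0.002, 0.704, 0.71, -0.002]
contact_force: [-0.1, -3.3, 4.9]
width: 0.0136
```

```bash
python3 - <<'E'
from held import *
s,_,_=st(2); print(s["moment"],s["effort"])
E
```

```text
t 64.05 p [ 0.541  -0.4742  0.087 ] w 0.0136 F [-1.2 -3.3  5.7]
q [-0.8145, 0.5971, 1.3887, -0.0044, 1.1526, -0.8218]
toolz [-7.0e-04 -5.1e-03 -1.0e+00] jaw [ 1.0e+00  9.2e-03 -8.0e-04] tilt(deg fwd) -0.29 jawyaw 90.52 jawroll -0.04
[-0.57628309  0.17488149  1.62043204] [  0.52693851 -53.53611946 -19.43306565   1.57152291   0.58939286
   1.5885707 ]
```

The moment rose to 1.6 N m, so the knob is at its stop. I'll open, retreat and check.

Request:
send_rows --deltas '[{"dp": [0, 0, 0], "rotation": [0, 0, 0]}, {"dp": [0, 0, 0], "rotation": [0, 0, 0]}, {"dp": [0, 0, 0], "rotation": [0, 0, 0]}, {"dp": [0, 0, 0], "rotation": [0, 0, 0]}, {"dp": [0, 0, 0], "rotation": [0, 0, 0]}]' --fingers -0.5

```text
clock: 64.47
position: [0.5405, -0.4714, 0.0848]
ee_rot: [-0.002, 0.706, 0.708, 0.0]
contact_force: [-0.6, 0.1, -0.0]
width: 0.0642
```

Request:
send_rows --deltas '[{"dp": [0, 0, 0.3], "rotation": [0, 0, 0]}, {"dp": [0, 0, 0.6], "rotation": [0, 0, 0]}, {"dp": [0, 0, 1], "rotation": [0, 0, 0]}, {"dp": [0, 0, 1], "rotation": [0, 0, 0]}]'

```text
clock: 64.8
position: [0.5432, -0.4742, 0.2138]
ee_rot: [0.006, 0.706, 0.708, -0.0]
contact_force: [1.0, -1.5, 1.3]
width: 0.0644
```

Request:
send_rows --deltas '[{"dp": [-0.6, 0.2, 0.3], "rotation": [0, 0, 0]}, {"dp": [-1, 0.3, 0.3], "rotation": [0, 0, 0]}, {"dp": [-1, 0.3, 0.3], "rotation": [0, 0, 0]}, {"dp": [-1, 0.3, 0.3], "rotation": [0, 0, 0]}]'

```text
clock: 65.13
position: [0.4152, -0.4334, 0.243]
ee_rot: [-0.003, 0.706, 0.708, -0.001]
contact_force: [0.2, 0.8, -0.7]
width: 0.0642
```

Request:
send_rows --deltas '[{"dp": [-0.6, 0.2, 0], "rotation": [0, 0, 0]}, {"dp": [-1, 0.3, 0], "rotation": [0, 0, 0]}, {"dp": [-1, 0.3, 0], "rotation": [0, 0, 0]}, {"dp": [-1, 0.3, 0], "rotation": [0, 0, 0]}]'

```text
clock: 65.47
position: [0.2944, -0.3958, 0.2408]
ee_rot: [-0.005, 0.707, 0.707, -0.001]
contact_force: [0.3, 0.2, 0.0]
width: 0.0642
```

```bash
python3 - <<'E'
from held import *
st(2)
for n in("top","side"):
    im=cam(n); W=cloud(im); H=hsv(im)
    k=(H[...,0]>3)&(H[...,0]<20)&(H[...,1]>130)&(W[...,2]>.083)&(W[...,2]<.1)&(abs(W[...,0]-.543)<.06)&(abs(W[...,1]+.471)<.06)
    P=W[k][:,:2]
    if len(P)<5: print(n,len(P)); continue
    print(n,len(P),rect(P),P.mean(0))
    u,s,v=np.linalg.svd(P-P.mean(0)); print("pca",np.degrees(np.arctan2(v[0,1],v[0,0])))
    save(im,n+"f.png")
held()
im=cam("top"); W=cloud(im); k=np.zeros(W.shape[:2],bool);k[100:200,415:475]=1; k&=(W[...,2]>.04)&(W[...,2]<.05)&(W[...,0]<.63); print("foot",rect(W[k][:,:2]))
save(im,"topf2.png",(140,80,500,300),2.2)
im=cam("side"); save(im,"sidef2.png",(100,80,420,400),1.8)
E
```

```text
t 65.57 p [ 0.2998 -0.3994  0.2417] w 0.064 F [0.2 0.  0.5]
q [-1.0662, 0.1677, 1.673, -0.0003, 1.3017, -1.0674]
toolz [-7.e-04  6.e-04 -1.e+00] jaw [ 1.0e+00  1.3e-03 -7.0e-04] tilt(deg fwd) -0.05 jawyaw 90.07 jawroll -0.04
top 43 (array([ 0.54341412, -0.47144373]), [40.654842376708984, 13.372197151184082], np.float32(-86.612686)) [ 0.54364375 -0.47086156]
pca -80.06195831185404
side 26 (array([ 0.53766772, -0.46780609]), [34.83732986450195, 12.062643051147461], np.float32(-79.747925)) [ 0.53748583 -0.46600248]
pca 101.11151420026661
top 184 ledge-x [-0.0121 -0.0012  0.0122] ledge-y [0.1213 0.1445 0.1736] z [0.139  0.1882 0.1951]
    topface x [-0.0117  0.0122] y [0.122  0.1735]
top 165 ledge-x [-0.0124 -0.0009  0.0118] ledge-y [0.023  0.0484 0.0753] z [0.1596 0.1891 0.1967]
    topface x [-0.0125  0.0115] y [0.0249 0.0728]
top 162 ledge-x [-0.0103  0.0009  0.0142] ledge-y [-0.0772 -0.0517 -0.0262] z [0.1598 0.1897 0.1964]
    topface x [-0.0101  0.0141] y [-0.0771 -0.0268]
top 157 ledge-x [-0.0101  0.001   0.014 ] ledge-y [-0.1756 -0.1503 -0.1249] z [0.1614 0.1893 0.1955]
    topface x [-0.0092  0.0136] y [-0.1729 -0.1263]
side 361 ledge-x [-0.0137 -0.0041  0.0077] ledge-y [-0.1751 -0.126  -0.1227] z [0.105 0.175 0.193]
    topface x [-0.0138  0.0082] y [-0.1786 -0.1238]
side 399 ledge-x [-0.0139 -0.0049  0.0078] ledge-y [-0.0747 -0.0263 -0.0228] z [0.1044 0.1736 0.1926]
    topface x [-0.0141  0.0077] y [-0.076 -0.025]
side 478 ledge-x [-0.0174 -0.0069  0.0065] ledge-y [0.0262 0.0753 0.0781] z [0.1061 0.1777 0.1924]
    topface x [-0.0175  0.007 ] y [0.0251 0.0766]
side 574 ledge-x [-0.0167 -0.0081  0.0074] ledge-y [0.1252 0.1716 0.1774] z [0.1046 0.1804 0.1919]
    topface x [-0.0164  0.0081] y [0.1244 0.1762]
foot (array([ 0.54942914, -0.47505634]), [174.17190551757812, 140.12513732910156], np.float32(5.7437057))
```

View pics/topf2.png

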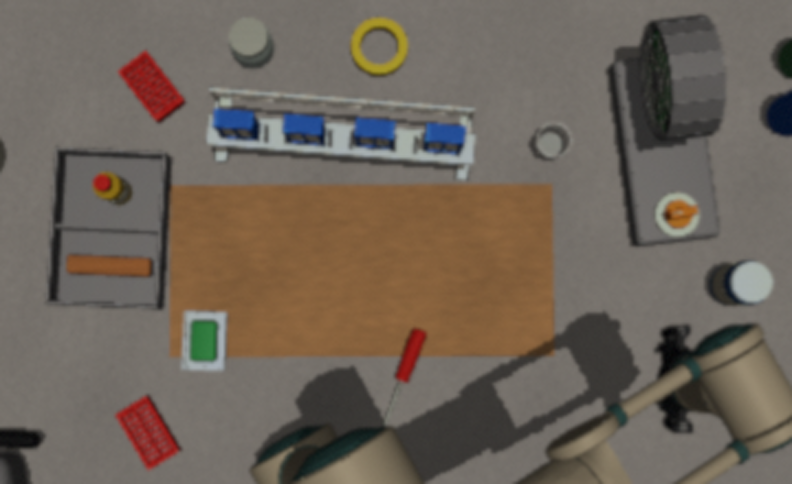

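View pics/sidef2.png

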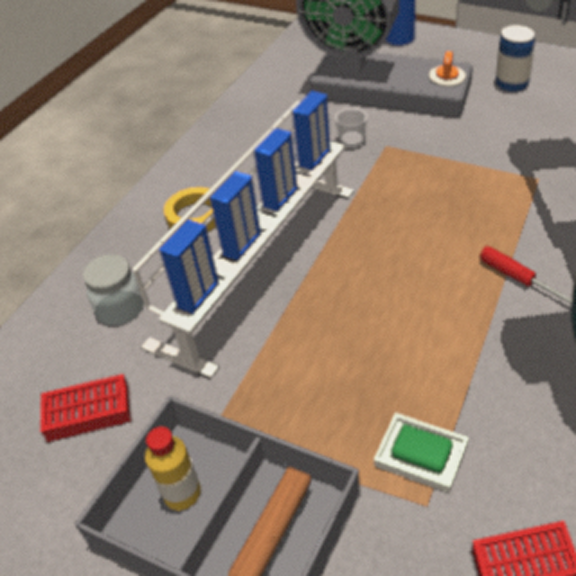

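```bash
python3 - <<'E'
from rig import manip
print(manip.sign_off())
E
```

```text
the job is handed in; nothing more can be done
None
```

The job is handed in at about 66 s of the 210 s allowed, with the gripper clear of everything.

- **Caddy:** the brush lies in the near bay and the bottle stands upright in the far bay.
- **Filters:** all four blue filters stand on the ledge about 100 mm apart. The last pictures show them upright, with feet within about 17 mm of the strip's centre line (its edge is at 23 mm) and gaps of about 44 mm. The red look-alikes, soap dish and measuring cup were not touched.
- **Knocked filter:** one already-placed filter was knocked back against the rail just as I set down the last one. I re-gripped it and stood it up again, and it was still upright in the final check.
- **Fan switch:** turned last. The moment climbed to 1.6 N m against the stop. Afterwards the bar measured about −80°, the angle expected at the stop if its zero lies along the fan foot. Individual readings ranged from −79° to −87°, so that check is a little loose.

The only high force reading was about 31 N, while I set the third filter down on the worktop partway through.

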